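# Scoop a batch of joint balls onto the balance

## Robot

A 6-joint arm with a two-finger parallel gripper is mounted at the origin on the work surface. World frame = base frame: x ahead of the robot, y to its left, z up, the work surface at z = 0. Lengths are in mm, angles in rad, forces in N, time in s.
With the tool pointing down it reaches from about 250 to 800 mm from the base axis. Payload 3.9 kg.
Tool frame: the origin (TCP) lies midway between the tips of the shut fingers; the grasp point (between the pads) lies 19 mm behind it; z points along the fingers, y is the direction in which the jaws open and shut (so a half turn about z gives the same grasp; the last joint's range is limited). The gripper opens to 85 mm and grips with 20 to 120 N. Pads are 22 mm wide; open, the fingers measure 114 mm over their backs; the gripper's body (76 mm by 85 mm) begins 54 mm behind the grasp point. The pads swing forward as they close: fully open they stand 13 mm farther back than shut.
Start: joints at [-1.156, 0.26, -0.138, 1.173, 0, 1.571], TCP at [211.573, -480.471, 231.304] pointing down, gripper open.
Joint ranges: [-2.78, 2.78], [-0.83, 1.72], [-1.28, 1.37], [-1.9, 2.12], [-1.57, 1.48], [-3.14, 3.14]. Speed limits (rad/s): [2.57, 2.57, 3.14, 3.14, 3.14, 3.14].

## Interface

Orientations are given as a rotation vector (axis times angle).
In Python, from rig import robot gives the robot as it stands.
- The arm moves only by the shell command python3 -m pendant 'ROWS' [OPENING]. ROWS is JSON, one flat list of numbers, 6 for each row, row after row: the shift along the tool's x, y, z in m, then the turn, a rotation vector about the tool's x, y, z in degrees. In form: [tx, ty, tz, wx, wy, wz, tx, ty, tz, wx, wy, wz, ...]. A call has 1 to 20 rows; each row shifts and turns the commanded pose from where the row before left it, along the tool's axes as they then stand; what a row does not reach is not made up. A row lasts 1/8 s, in which the tool goes at most 62.5 mm and 10.7 degrees, less where a joint would pass 70% of its speed; a pose out of reach is approached as far as the arm can. A call is refused whole if a number of a shift passes 0.0625 or a number of a turn 10.7, either way. A call with a gripper value outside its range is refused whole. OPENING is the closure in counts, from 0 (fully open) to 255 (shut), set as the call begins (- or left out, the last holds). The fingers move at their own pace and stop on an object; the grip force is fixed at half the most. Time passes only in rows, so rows that do not move let the fingers close. It gives the time, the measured TCP pose, the force and the opening at its end, in the units of the state.
- robot.read_state(): the state, without advancing time (a new reading comes with each control period).
- robot.camera(name): name is "side" or "top" or "wrist"; returns a dict with "pixels" (400x640x3 uint8, red, green, blue), "range_z" (400x640 float32, mm along the optical axis (not along the pixel's ray), 0 where there is no reading), "vfov" (degrees; the focal length in pixels is half the picture's height over the tangent of half this angle, whatever the lens; pixels are square), "cx", "cy" (the principal point, pixels), "rvec" (rotation vector, rad) and "tvec" (3), from world to camera coordinates, as OpenCV has them; the wrist camera has in their place "mount" (4x4, takes a point from camera to tool coordinates, whose origin is the TCP and whose axes are the flange's). Camera axes: x right, y down, z forward; pixel columns grow to the right and rows downward; lengths in mm; the calibration is good to about 2 mm. The wrist camera is an equidistant fisheye: a pixel r from the principal point sees the ray r / f radians off the axis. A picture is of the moment at which its call begins: read the wrist's pose just before it.
- robot.job_done(): hands the job in, once; it reports no verdict.
Trained networks look in a picture, given as the dict that the camera call returned (one of the last four; its "shot" number tells which), for a name from the list of things; names that differ only in an ending like _2 or _b are one class to them, and where a whole thing is asked for, a point or a joint stands for the part that bears it (a point fixed in the world has none). Each returns a list of dicts, best first, with "conf" (0 to 1); they miss things now and then, are a little off and sometimes report something else, mostly with a low value. They report only what shows in the picture. A call takes as long as a camera call. They do not tell look-alikes from the thing itself.
- robot.boxes_of(picture, name): "point" ([x, y, z] in mm, in world coordinates, good to about 4 mm: the middle of the surface that is visible of it).
The state is a dict: "t": time; "qpos": joint angles; "joint_velocities": joint speeds; "tau": joint torques, N m; "eef_pos": TCP position; "orientation": TCP orientation; "force": force on the tool from outside, world axes, zero at the start; "ft_torque": the same for the moment, N m; "width": finger opening in mm.
Only numpy, scipy, OpenCV 4.12 (cv2) and the standard library are available. Lean on these libraries where they do the work, as an engineer would, in place of code of your own. Each camera call takes 0.05 s, during which the arm holds its last target.

## Task

Stand the empty yellow tub centred on the pan of the spring balance, then use the scoop to move every steel ball from the blue chute tray into the tub, without touching the balls with the fingers. Finish with all the balls in the tub, the tub upright and still centred on the pan, and the scoop lying flat back on its green mat; leave the suspension arm, screwdriver, tin and ring where they are.

Things in the scene. Friction and masses are not known exactly. Their poses are not given: they have to be found in the camera images.
- tray: Blue chute tray, fixed. Origin under its centre, on the bench. Inside x -95 to +95, y -68 to +68 mm; walls 4 mm thick, 60 mm high above the bench, on both sides and at +x; the end at -x is open. Floor top slopes 6 degrees down to +x: 23 mm above the bench at x = -95, 8 mm at x = +45; from there a plain ramp rises at 45 degrees to 58 mm at x = +95. Balls lie at the foot of the ramp.
- ball1: Loose polished steel ball, 26 mm in diameter, 72 g; origin at its centre. Six to nine of these lie at the foot of the ramp in the tray; absent ones read None.
- ball2: Loose polished steel ball, 26 mm in diameter, 72 g; origin at its centre. Six to nine of these lie at the foot of the ramp in the tray; absent ones read None.
- ball3: Loose polished steel ball, 26 mm in diameter, 72 g; origin at its centre. Six to nine of these lie at the foot of the ramp in the tray; absent ones read None.
- ball4: Loose polished steel ball, 26 mm in diameter, 72 g; origin at its centre. Six to nine of these lie at the foot of the ramp in the tray; absent ones read None.
- ball5: Loose polished steel ball, 26 mm in diameter, 72 g; origin at its centre. Six to nine of these lie at the foot of the ramp in the tray; absent ones read None.
- ball6: Loose polished steel ball, 26 mm in diameter, 72 g; origin at its centre. Six to nine of these lie at the foot of the ramp in the tray; absent ones read None.
- ball7: Loose polished steel ball, 26 mm in diameter, 72 g; origin at its centre. Six to nine of these lie at the foot of the ramp in the tray; absent ones read None.
- ball8: Loose polished steel ball, 26 mm in diameter, 72 g; origin at its centre. Six to nine of these lie at the foot of the ramp in the tray; absent ones read None.
- ball9: Loose polished steel ball, 26 mm in diameter, 72 g; origin at its centre. Six to nine of these lie at the foot of the ramp in the tray; absent ones read None.
- scoop: Aluminium scoop lying on its mat, 0.16 kg, holds about 4 balls. Origin on its underside, +x to the open lip, z up. Floor 2 mm thick, 60 mm wide, x -50 (heel) to +60 (lip); back wall 46 mm high at x -50; side walls 36 mm high, 3 mm thick, x -50 to +34, the floor beyond is a bare blade. Red grip: bar 22 mm wide (y), 26 deep, from x -50, z 34 to x -58, z 126: leans back 5 degrees.
- scoop_grip (a point): Point at the middle of the scoop's red grip, at x = -55, z = 88 mm in the scoop's frame; take it with the fingers closing along the scoop's y (22 mm wide).
- scoop_lip (a point): Middle of the scoop's front lip, on the underside (x = +60 mm in the scoop's frame).
- mat: Green rubber mat for the scoop, 200 x 120 x 4 mm, fixed on the bench; origin under its centre, x along its length.
- tub: Loose yellow open plastic tub, 68 mm (x) by 136 mm (y) outside, 65 mm high, walls and floor 3 mm thick; about 0.15 kg. Origin at the centre of its underside. It can be taken from above across its 68 mm width.
- balance: Grey spring balance, fixed on the bench, housing 150 x 150 x 40 mm; origin under its centre. It carries the round steel pan.
- pan_center (a point): Centre of the top of the balance's round pan, 160 mm across, with a thin red ring round its middle, about 66 mm above the bench. The pan is sprung and sinks up to 16 mm under load (about 1.1 mm per 100 g); it has no rim.
- control_arm: Bystander: rusty steel suspension arm, 370 mm long, lying on the bench; origin under its middle.
- screwdriver: Bystander: screwdriver, 220 mm long; origin on its underside.
- tin: Bystander: round grease tin, 80 mm across, 70 mm high; origin at the centre of its underside.
- spring_ring: Bystander: steel ring, 66 mm across, 10 mm high; origin at the centre of its underside.
There are look-alikes about, which are no part of the job. What is meant by the tub is not purple or red, and is the smaller of those in its own colour.

How it is judged (in metres and radians):
On the way, in this order (a step that is already met when the one before it is completed fails the run):
1. the empty tub stands upright, centred on the balance pan and released (horizontal distance between tub and pan_center below 0.015 m and angle between tub's own z axis and vertical below 0.12 rad and z of tub in the frame of pan_center between -0.006 and 0.008 m and contact force between the fingers and tub below 0.05 N), for 0.3 s.
2. all the balls are in the tub (x of ball1 in the frame of tub between -0.032 and 0.032 m and y of ball1 in the frame of tub between -0.066 and 0.066 m and z of ball1 in the frame of tub between 0.005 and 0.065 m and x of ball2 in the frame of tub between -0.032 and 0.032 m and y of ball2 in the frame of tub between -0.066 and 0.066 m and z of ball2 in the frame of tub between 0.005 and 0.065 m and x of ball3 in the frame of tub between -0.032 and 0.032 m and y of ball3 in the frame of tub between -0.066 and 0.066 m and z of ball3 in the frame of tub between 0.005 and 0.065 m and x of ball4 in the frame of tub between -0.032 and 0.032 m and y of ball4 in the frame of tub between -0.066 and 0.066 m and z of ball4 in the frame of tub between 0.005 and 0.065 m and x of ball5 in the frame of tub between -0.032 and 0.032 m and y of ball5 in the frame of tub between -0.066 and 0.066 m and z of ball5 in the frame of tub between 0.005 and 0.065 m and x of ball6 in the frame of tub between -0.032 and 0.032 m and y of ball6 in the frame of tub between -0.066 and 0.066 m and z of ball6 in the frame of tub between 0.005 and 0.065 m and x of ball7 in the frame of tub between -0.032 and 0.032 m and y of ball7 in the frame of tub between -0.066 and 0.066 m and z of ball7 in the frame of tub between 0.005 and 0.065 m and x of ball8 in the frame of tub between -0.032 and 0.032 m and y of ball8 in the frame of tub between -0.066 and 0.066 m and z of ball8 in the frame of tub between 0.005 and 0.065 m and x of ball9 in the frame of tub between -0.032 and 0.032 m and y of ball9 in the frame of tub between -0.066 and 0.066 m and z of ball9 in the frame of tub between 0.005 and 0.065 m), for 0.3 s.
At the end, for the whole second after the job is handed in: Every ball present is inside the tub; the tub stands upright (within 7 degrees) on the pan with its centre within 15 mm of the pan's centre; the scoop lies flat on the mat (its origin within 70 mm along and 45 mm across of the mat's centre); tub and scoop are at rest (all of step 2 and horizontal distance between tub and pan_center below 0.015 m and angle between each of tub, scoop's own z axis and vertical below 0.12 rad and z of tub in the frame of pan_center between -0.006 and 0.008 m and x of scoop in the frame of mat between -0.07 and 0.07 m and y of scoop in the frame of mat between -0.045 and 0.045 m and z of scoop in the frame of mat between -0.002 and 0.014 m and linear speed of each of tub, scoop below 0.03 m/s); the robot touches nothing.
It fails at once if a ball is touched by the fingers (contact force between the fingers and ball1 above 0.5 N or contact force between the fingers and ball2 above 0.5 N or contact force between the fingers and ball3 above 0.5 N or contact force between the fingers and ball4 above 0.5 N or contact force between the fingers and ball5 above 0.5 N or contact force between the fingers and ball6 above 0.5 N or contact force between the fingers and ball7 above 0.5 N or contact force between the fingers and ball8 above 0.5 N or contact force between the fingers and ball9 above 0.5 N).
It fails at once if a bystander (suspension arm, screwdriver, tin, ring) is moved more than 30 mm (distance of any of control_arm, screwdriver, tin, spring_ring from where it was at the start of the episode above 0.03 m).
Of ball6, ball7, ball8, ball9 only 1 to 4 are there at a start; the rules pass over those that are not, and their reading is None.
At some moment in a run one of tub may be knocked a few centimetres aside while the robot is not near it.
It also fails if it takes over 210 s, if anything falls off the work surface, if the arm or the gripper's body presses on something with over 40 N, if the wrist force passes 120 N, or if a joint passes its speed limit or range.

## Working session

There is one attempt and no reset: what is moved stays moved. The work goes in short steps, Python scripts to look and compute and a shell command to move; the robot and the scene stay as the last step left them, time stands still between calls to the robot, and variables do not carry over. Pictures are saved under pics/ and viewed, and the job is handed in when it is done.

```bash
ls; mkdir -p pics; cat > h.py <<'E'
import numpy as np, cv2
from scipy.spatial.transform import Rotation as R
from rig import robot
def save(p,n): cv2.imwrite('pics/'+n,p['pixels'][:,:,::-1])
def cloud(p):
    f=200/np.tan(np.radians(p['vfov'])/2); v,u=np.mgrid[0:400,0:640]; z=p['range_z']
    P=np.stack([(u-p['cx'])/f*z,(v-p['cy'])/f*z,z],-1)
    M=R.from_rotvec(np.ravel(p['rvec'])).as_matrix(); 
    return (P-np.ravel(p['tvec']))@M
E
python3 - <<'E'
from h import *
print(robot.read_state())
for n in ['side','top','wrist']:
    p=robot.camera(n); save(p,n+'0.png'); print(n,{k:v for k,v in p.items() if k not in('pixels','range_z')})
    if n!='wrist': np.save(n+'0.npy',cloud(p))
    for o in ['tray','ball1','scoop','scoop_grip','mat','tub','balance','pan_center','control_arm','screwdriver','tin','spring_ring']:
        print(n,o,[(round(b['conf'],2),np.round(b['point']).tolist()) for b in robot.boxes_of(p,o)])
print(robot.read_state()['t'])
E
```

```text
pics
{'t': 0.0, 'qpos': array([-1.15598455e+00,  2.60631518e-01, -1.39404055e-01,  1.17270796e+00,
        1.53078270e-05,  1.57078274e+00]), 'joint_velocities': array([ 0.00069431,  0.00132557,  0.00210507,  0.00026147, -0.00048116,
        0.000407  ]), 'tau': array([ 8.91086183e-04, -4.05678821e+01,  2.53920507e+01,  1.88004813e-02,
        1.76822905e-04,  6.89142077e-07]), 'eef_pos': array([ 211.30536549, -479.83036353,  230.47920693]), 'orientation': array([-3.07239111e+00, -6.46551089e-01,  6.05927370e-04]), 'force': array([ 0.60522231,  0.41653445, -0.18420416]), 'ft_torque': array([0.02654914, 0.01505528, 0.02333139]), 'width': 85.58023310322938}
side {'vfov': 48.49561822442338, 'cx': 318.18723275996746, 'cy': 194.04151670594698, 'rvec': array([ 0.11938154, -2.87511892,  1.20163265]), 'tvec': array([ 539.34025533,  129.38582432, 1432.69167955]), 'shot': 1}
side tray [(0.88, [539.0, 258.0, 24.0])]
side ball1 [(0.59, [572.0, 246.0, 31.0]), (0.44, [594.0, 230.0, 32.0]), (0.44, [591.0, 288.0, 27.0]), (0.43, [568.0, 269.0, 28.0]), (0.41, [595.0, 207.0, 31.0]), (0.38, [574.0, 217.
[... 1903 characters left out ...]
, 187.0, 12.0])]
wrist {'vfov': 65.70646984690485, 'cx': 321.87873344250096, 'cy': 203.8485230083256, 'mount': array([[ 6.50562451e-04, -9.44719269e-01, -3.27879672e-01,
         8.48263717e+01],
       [ 9.99998498e-01,  8.77814766e-05,  1.73122236e-03,
        -6.19374971e-01],
       [-1.60673737e-03, -3.27880305e-01,  9.44717907e-01,
        -1.43228322e+02],
       [ 0.00000000e+00,  0.00000000e+00,  0.00000000e+00,
         1.00000000e+00]]), 'shot': 3}
wrist tray []
wrist ball1 []
wrist scoop []
wrist scoop_grip []
wrist mat []
wrist tub [(0.87, [248.0, -224.0, 44.0])]
wrist balance []
wrist pan_center []
wrist control_arm []
wrist screwdriver []
wrist tin []
wrist spring_ring []
1.95
```

View pics/top0.png

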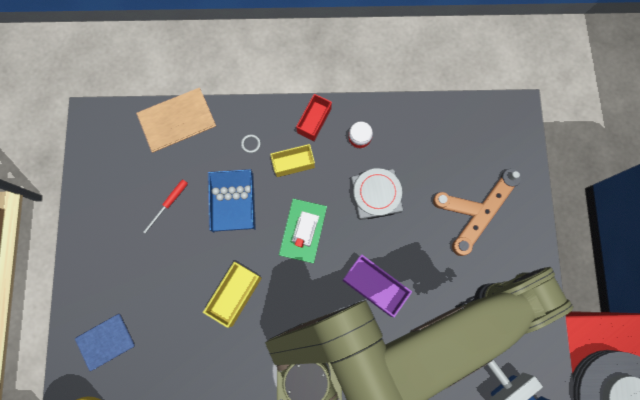

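View pics/side0.png

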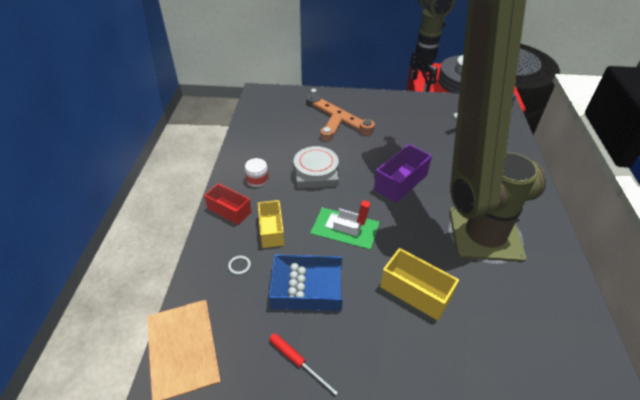

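```bash
cat > fit.py <<'E'
from h import *
def masks(p):
    hsv=cv2.cvtColor(p['pixels'],cv2.COLOR_RGB2HSV).astype(int); return hsv
def seg(p,C,c,rad,cond):
    hsv=masks(p); d=np.hypot(C[...,0]-c[0],C[...,1]-c[1])
    m=(d<rad)&cond(hsv,C)&(p['range_z']>0)
    return C[m]
yellow=lambda h,C:(h[...,0]>18)&(h[...,0]<36)&(h[...,1]>110)
green=lambda h,C:(h[...,0]>45)&(h[...,0]<85)&(h[...,1]>110)
blue=lambda h,C:(h[...,0]>95)&(h[...,0]<125)&(h[...,1]>110)
red=lambda h,C:((h[...,0]<10)|(h[...,0]>170))&(h[...,1]>110)
def rect(P):
    r=cv2.minAreaRect(P[:,:2].astype(np.float32)); return np.round(r[0],1),np.round(r[1],1),round(r[2],1)
E
python3 - <<'E'
from fit import *
for n in ['top','side']:
    p=robot.camera(n);C=cloud(p)
    T=seg(p,C,(690,37),110,yellow)
    print(n,'tub',len(T),rect(T[T[:,2]>50]) if (T[:,2]>50).sum()>5 else None,rect(T),T[:,2].max())
    T=seg(p,C,(450,22),150,green); print('mat',len(T),rect(T),np.median(T[:,2]))
    T=seg(p,C,(540,255),150,blue); print('tray',len(T),rect(T), T[:,2].max())
    T2=T[T[:,2]>52]; print('traytop',len(T2),rect(T2))
    T=seg(p,C,(568,-238),100,lambda h,C:C[...,2]>50); print('pan',len(T),rect(T),np.median(T[:,2]),T[:,:2].mean(0))
    T=seg(p,C,(568,-238),60,red); print('ring',len(T),rect(T),T.mean(0))
    T=seg(p,C,(435,10),110,red); print('grip',len(T),rect(T),T.mean(0),T[:,2].max())
    T=seg(p,C,(450,22),110,lambda h,C:(C[...,2]>5)); print('scoop',len(T),rect(T),np.histogram(T[:,2],[0,10,20,30,40,60,100,130,150]))
    T=seg(p,C,(584,245),70,lambda h,C:(h[...,1]<80)); print('balls',len(T),rect(T))
E
```

```text
top tub 978 (array([690.1,  43.7]), array([ 72.5, 134.7]), 13.6) (array([698.8,  48.1]), array([ 91.5, 138.9]), 14.3) 75.67990310576715
mat 1293 (array([453.3,  14.3]), array([118.8, 200.3]), 76.4) 5.2082405391863
tray 2198 (array([554.8, 258.1]), array([199. , 159.3]), 2.7) 71.50419129044077
traytop 332 (array([555.1, 251.4]), array([199. , 145.7]), 2.7)
pan 1754 (array([ 568.8, -239.3]), array([157.9, 158. ]), 9.0) 67.52166483529646 [ 568.61361008 -239.16178634]
ring 0 (array([0., 0.]), array([0., 0.]), 0.0) [nan nan nan]
grip 53 (array([397.5,  27.2]), array([32.6, 22.3]), 76.6) [396.21579762  22.11621962 127.06547678] 136.80683997197886
scoop 1412 (array([450.1,  22.8]), array([215.5, 215.5]), 15.7) (array([983, 275,  11,  33,  41,   9,  27,  33]), array([  0,  10,  20,  30,  40,  60, 100, 130, 150]))
balls 444 (array([586.5, 245.5]), array([ 55.1, 137.4]), 0.5)
side tub 1016 (array([689.1,  44.6]), array([ 67.7, 142. ]), 13.2) (array([694.1,  29.5]), array([ 76.1, 173.8]), 12.6) 68.97421395114533
mat 1081 (array([453.3,  11.4]), array([131.9, 202.1]), 75.9) 3.152302405408704
tray 3265 (array([560.5, 228.5]), array([207.1, 197.3]), 3.0) 66.32589882120055
traytop 501 (array([553.7, 252.1]), array([196.6, 147.9]), 2.5)
pan 1039 (array([ 568.8, -238.6]), array([163.1, 155.9]), 70.8) 65.64912735509094 [ 568.57080097 -235.09654904]
ring 0 (array([0., 0.]), array([0., 0.]), 0.0) [nan nan nan]
grip 174 (array([398.5,  23.3]), array([25.7, 28. ]), 66.0) [401.18359631  28.9580244   99.3096478 ] 132.69093475234035
scoop 991 (array([447.3,  18.5]), array([177.7, 210.8]), 51.8) (array([448, 108,  97, 109,  55,  76,  84,  14]), array([  0,  10,  20,  30,  40,  60, 100, 130, 150]))
balls 495 (array([584. , 241.4]), array([ 46. , 120.7]), 3.5)<stdin>:10: RuntimeWarning: Mean of empty slice.
  ret = um.true_divide(
```

```bash
cat >> h.py <<'E'
def pose():
    s=robot.read_state(); return s, np.array(s['eef_pos']), R.from_rotvec(s['orientation']).as_matrix()
def go(target,n=1,ty=None,pitch=0,turnfirst=False):
    """ target xyz mm; ty: yaw (deg) of tool y ; prints shift (tool axes, m) per row of n, and turn vec deg total"""
    s,p,M=pose()
    d=np.array(target)-p
    out=M.T@d/1000
    Mt=M
    if ty is not None:
        a=np.radians(ty); y=np.array([np.cos(a),np.sin(a),0]); z=np.array([0,0,-1.]); x=np.cross(y,z)
        # pitch about tool y
        Mt=np.stack([x,y,z],1)@R.from_euler('y',pitch,degrees=True).as_matrix()
    w=np.degrees(R.from_matrix(M.T@Mt).as_rotvec())
    print('t',round(s['t'],2),'pos',p.round(1),'x',M[:,0].round(3),'y',M[:,1].round(3),'z',M[:,2].round(3),'q',np.round(s['qpos'],2),'w',round(s['width'],1))
    print('shift total tool (mm)',(out*1000).round(1),'per row m',(out/n).round(4),'| turn total deg',w.round(2),'| shift in turned axes',(Mt.T@d).round(1))
def wcloud(p,pp,M):
    f=200/np.tan(np.radians(p['vfov'])/2); v,u=np.mgrid[0:400,0:640].astype(float); z=p['range_z']
    a=u-p['cx'];b=v-p['cy'];r=np.hypot(a,b)+1e-9;th=r/f
    k=np.tan(th)*z/r
    C=np.stack([a*k,b*k,z],-1); m=np.array(p['mount'])
    return (C@m[:3,:3].T+m[:3,3])@M.T+pp
E
python3 -m pendant '[0.0406,-0.0179,0,0,0,0, 0.0406,-0.0179,0,0,0,0, 0.0406,-0.0179,0,0,0,0, 0.0406,-0.0179,0,0,0,0, 0.0406,-0.0179,0,0,0,0, 0.0406,-0.0179,0,0,0,0, 0.0406,-0.0179,0,0,0,0, 0.0406,-0.0179,0,0,0,0, 0.0406,-0.0179,0,0,0,0, 0.0406,-0.0179,0,0,0,0, 0.0406,-0.0179,0,0,0,0, 0.0406,-0.0179,0,0,0,0, 0.0406,-0.0179,0,0,0,0, 0.0406,-0.0179,0,0,0,0, 0.0406,-0.0179,0,0,0,0, 0.0406,-0.0179,0,0,0,0]' 0
python3 -c "
from h import *
go((690,44,230),1,ty=13.6)"
```

```text
t: 4.05
eef_pos: [691.6, 44.5, 231.2]
orientation: [3.074, 0.647, 0.0]
force: [1.1, -0.3, 0.4]
width: 85.3
t 4.05 pos [691.6  44.5 231.2] x [0.915 0.403 0.   ] y [ 0.403 -0.915  0.   ] z [ 0. -0. -1.] q [ 0.06  0.56  0.34  1.35 -0.    2.79] w 85.3
shift total tool (mm) [-1.7 -0.1  1.2] per row m [-0.0017 -0.0001  0.0012] | turn total deg [ 1.000e-02  0.000e+00 -7.983e+01] | shift in turned axes [-0.2 -1.7  1.2]
```

```bash
python3 -m pendant '[0,0,0,0,0,-10, 0,0,0,0,0,-10, 0,0,0,0,0,-10, 0,0,0,0,0,-10, 0,0,0,0,0,-10, 0,0,0,0,0,-10, 0,0,0,0,0,-10, 0,0,0,0,0,-9.8,0,0,0,0,0,0]'
cat > look.py <<'E'
from fit import *
import sys
def look(name):
    s,pp,M=pose(); p=robot.camera('wrist'); save(p,name); return p,wcloud(p,pp,M),pp,M
E
python3 - <<'E'
from look import *
p,C,pp,M=look('w1.png')
T=seg(p,C,(690,44),110,yellow); print(len(T),T[:,2].max(),rect(T[T[:,2]>58]),rect(T[T[:,2]>62]))
np.save('w1.npy',C)
go((690,44,230),1,ty=13.6)
E
```

```text
t: 5.18
eef_pos: [690.6, 43.4, 231.1]
orientation: [-1.946, -2.466, 0.0]
force: [0.3, 0.1, 0.2]
width: 85.5
8527 270.2422627401931 (array([686.2,  43.9]), array([ 76.2, 136.4]), 13.3) (array([686.2,  43.9]), array([ 76.2, 136.4]), 13.3)
t 5.22 pos [690.6  43.4 231.1] x [-0.232  0.973  0.   ] y [ 0.973  0.232 -0.   ] z [-0. -0. -1.] q [ 0.06  0.56  0.34  1.35 -0.    1.4 ] w 85.3
shift total tool (mm) [ 0.7 -0.5  1.1] per row m [ 0.0007 -0.0005  0.0011] | turn total deg [-0.02 -0.   -0.2 ] | shift in turned axes [ 0.7 -0.5  1.1]
```

View pics/w1.png

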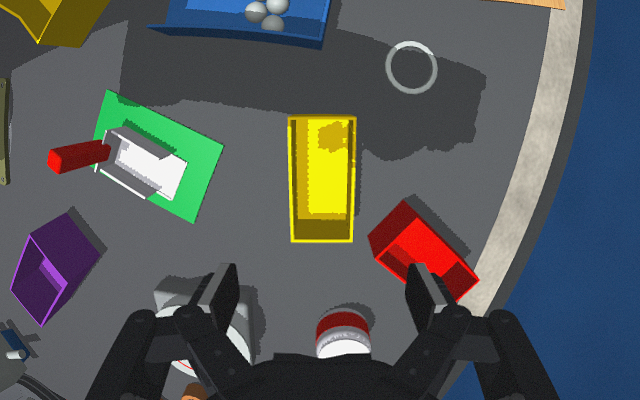

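```bash
python3 - <<'E'
from look import *
p,C,pp,M=look('w2.png')
T=seg(p,C,(690,44),95,lambda h,C:yellow(h,C)&(C[...,2]>55)&(C[...,2]<75)); print(len(T),np.percentile(T[:,2],[5,50,95]),rect(T))
L=(T-[690,44,0])@M
print(np.percentile(L,[0,.5,1,2,98,99,99.5,100],axis=0)[:,:2].round(1))
T=seg(p,C,(690,44),95,lambda h,C:yellow(h,C)&(C[...,2]>-5)&(C[...,2]<8));L=(T-[690,44,0])@M
print('floor',np.percentile(L,[0,1,2,98,99,100],axis=0)[:,:2].round(1))
# mat/scoop
T=seg(p,C,(453,13),130,green); print('mat',rect(T))
np.save('C2.npy',C)
E
```

```text
1537 [57.17993325 65.26123687 66.80035367] (array([689.8,  44.8]), array([ 68.6, 136.3]), 13.2)
[[-67.2 -34.4]
 [-66.9 -34.2]
 [-66.8 -34. ]
 [-66.5 -33.8]
 [ 68.6  33.8]
 [ 68.7  33.9]
 [ 68.8  34. ]
 [ 68.9  34.4]]
floor [[-84.6 -42.2]
 [-64.5 -40.5]
 [-63.6 -30.4]
 [ 59.3  31.3]
 [ 59.7  41.2]
 [ 68.   42.3]]
mat (array([451.4,  12.7]), array([123.2, 203.7]), 75.8)
```

```bash
python3 -m pendant '[0.0015,-0.0005,0.04,0,0,0.3, 0,0,0.04,0,0,0, 0,0,0.04,0,0,0, 0,0,0.04,0,0,0, 0,0,0.03,0,0,0, 0,0,0.018,0,0,0, 0,0,0,0,0,0]'
python3 -m pendant '[0,0,0,0,0,0, 0,0,0,0,0,0, 0,0,0,0,0,0, 0,0,0,0,0,0, 0,0,0,0,0,0, 0,0,0,0,0,0]' 120
python3 -c "
from look import *
look('w3.png');go((690,44.8,231))"
```

```text
t: 6.15
eef_pos: [688.8, 44.7, 22.0]
orientation: [-1.95, -2.461, 0.003]
force: [-0.2, 0.1, 0.4]
width: 85.8
t: 6.9
eef_pos: [691.3, 44.9, 25.2]
orientation: [1.949, 2.461, 0.004]
force: [-0.6, -1.5, 7.1]
width: 66.9
t 6.95 pos [691.3  44.9  25.2] x [-0.229  0.973 -0.001] y [0.973 0.229 0.003] z [ 0.003  0.    -1.   ] q [ 0.06  0.67 -0.01  0.89 -0.    1.4 ] w 67.2
shift total tool (mm) [ 1.000e-01 -6.000e-01 -2.058e+02] per row m [ 1.000e-04 -6.000e-04 -2.058e-01] | turn total deg [0. 0. 0.] | shift in turned axes [ 1.000e-01 -6.000e-01 -2.058e+02]
```

View pics/w3.png

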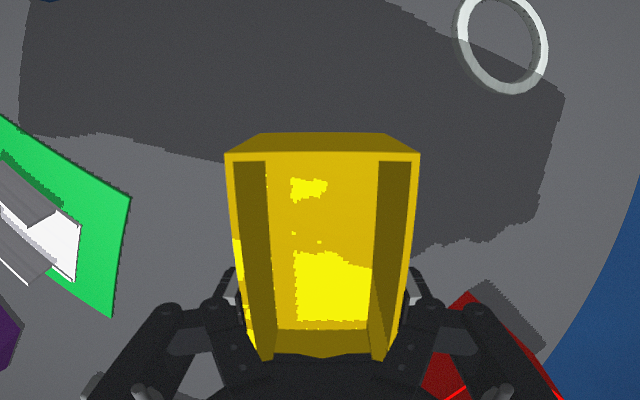

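```bash
python3 -m pendant '[0,0,-0.03,0,0,0, 0,0,-0.045,0,0,0, 0,0,-0.05,0,0,0, 0,0,-0.05,0,0,0, -0.031,-0.023,0,0,0,0, -0.031,-0.023,0,0,0,0, -0.031,-0.023,0,0,0,0, -0.031,-0.023,0,0,0,0, -0.031,-0.023,0,0,0,0, -0.031,-0.023,0,0,0,0, -0.031,-0.023,0,0,0,0, -0.031,-0.023,0,0,0,0]'
python3 -m pendant '[0,0,0,0,0,-9.6, 0,0,0,0,0,-9.6, 0,0,0,0,0,-9.6, 0,0,0,0,0,-9.6, 0,0,0,0,0,-9.6, 0,0,0,0,0,-9.6, 0,0,0,0,0,-9.6, 0,0,0,0,0,-9.6, 0,0,0,0,0,0, 0,0,0,0,0,0]'
python3 - <<'E'
from look import *
look('w4.png');go((568.8,-239,90),ty=90)
p=robot.camera('top');C=cloud(p);save(p,'top4.png')
for n in ['tub','pan_center','balance']:
    print(n,[(round(b['conf'],2),np.round(b['point']).tolist()) for b in robot.boxes_of(p,n)])
E
```

```text
t: 8.45
eef_pos: [566.7, -239.8, 198.0]
orientation: [-1.95, -2.463, 0.0]
force: [0.6, -0.7, -2.6]
width: 67.2
t: 9.7
eef_pos: [567.5, -238.8, 198.1]
orientation: [-0.002, -3.141, -0.0]
force: [-0.2, -0.1, -1.3]
width: 67.5
t 9.75 pos [ 567.5 -238.8  198.2] x [-1.     0.001  0.   ] y [0.001 1.    0.   ] z [-0.  0. -1.] q [-0.4   0.43  0.03  1.17  0.   -0.4 ] w 67.2
shift total tool (mm) [ -1.3  -0.2 108.2] per row m [-0.0013 -0.0002  0.1082] | turn total deg [ 0.01 -0.01 -0.04] | shift in turned axes [ -1.3  -0.2 108.2]
tub [(0.82, [227.0, -282.0, 0.0]), (0.74, [243.0, 248.0, 5.0]), (0.56, [851.0, -34.0, 10.0])]
pan_center [(0.53, [598.0, -174.0, 64.0])]
balance [(0.48, [609.0, -167.0, 69.0])]
```

View pics/w4.png

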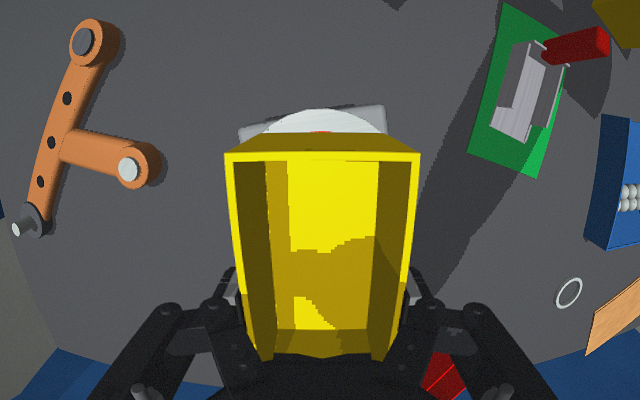

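View pics/top4.png

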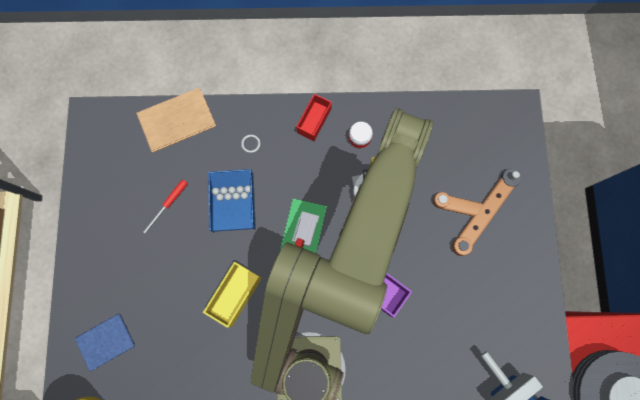

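```bash
python3 -m pendant '[-0.0013,0,0.03,0,0,0, 0,0,0.03,0,0,0, 0,0,0.025,0,0,0, 0,0,0.012,0,0,0, 0,0,0.005,0,0,0, 0,0,0.004,0,0,0, 0,0,0,0,0,0, 0,0,0,0,0,0]'
```

```text
t: 10.95
eef_pos: [569.4, -239.0, 93.0]
orientation: [-0.002, 3.14, -0.001]
force: [-0.7, 0.2, -2.1]
width: 67.2
```

```bash
python3 -m pendant '[0,0,0.002,0,0,0, 0,0,0.001,0,0,0, 0,0,0,0,0,0, 0,0,0,0,0,0]'; python3 -m pendant '[0,0,0.001,0,0,0,0,0,0.001,0,0,0, 0,0,0,0,0,0]'
```

```text
t: 11.45
eef_pos: [569.3, -239.0, 89.6]
orientation: [-0.002, 3.141, -0.001]
force: [0.2, -0.3, 0.2]
width: 67.1
t: 11.82
eef_pos: [569.3, -239.0, 87.5]
orientation: [-0.002, 3.141, -0.0]
force: [1.3, -1.0, 1.3]
width: 67.5
```

```bash
python3 -m pendant '[0,0,0,0,0,0, 0,0,0,0,0,0, 0,0,0,0,0,0, 0,0,0,0,0,0, 0,0,-0.01,0,0,0, 0,0,-0.03,0,0,0, 0,0,-0.04,0,0,0, 0,0,-0.04,0,0,0, 0,0,-0.04,0,0,0, 0,0,-0.03,0,0,0,0,0,0,0,0,0]' 0
python3 - <<'E'
from look import *
p,C,pp,M=look('w5.png')
T=seg(p,C,(569,-239),95,lambda h,C:yellow(h,C)&(C[...,2]>118)&(C[...,2]<142)); print(len(T),np.percentile(T[:,2],[5,50,95]),rect(T))
go((453,13,270),ty=76)
E
```

```text
t: 13.2
eef_pos: [570.5, -239.5, 281.0]
orientation: [-0.002, 3.135, -0.004]
force: [-0.4, 0.2, -0.7]
width: 85.5
1632 [119.58588858 129.3345038  130.82502186] (array([ 569.3, -238.8]), array([136. ,  68.4]), 0.1)
t 13.25 pos [ 569.6 -239.1  278.9] x [-1.    -0.001 -0.003] y [-0.001  1.    -0.001] z [ 0.003 -0.001 -1.   ] q [-0.4   0.41  0.21  1.37 -0.   -0.4 ] w 85.4
shift total tool (mm) [116.4 252.3   8.2] per row m [0.1164 0.2523 0.0082] | turn total deg [-0.05  0.18 14.06] | shift in turned axes [174.2 216.4   8.9]
```

View pics/w5.png

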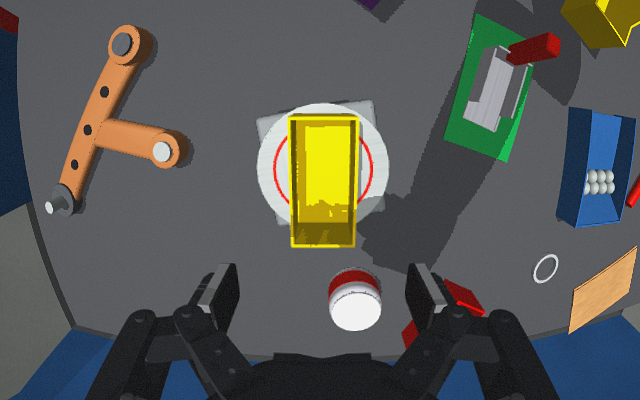

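```bash
python3 -m pendant '[0.0185,0.037,-0.002,0,0,0, 0.0185,0.037,-0.002,0,0,0, 0.0185,0.037,-0.002,0,0,0, 0.0185,0.037,-0.002,0,0,0, 0.0185,0.037,-0.002,0,0,0, 0.0185,0.037,-0.002,0,0,0, 0.0185,0.037,-0.002,0,0,0, 0,0,0,0,0,7, 0,0,0,0,0,7, 0,0,0,0,0,0, 0,0,0,0,0,0]'
python3 - <<'E'
from look import *
p,C,pp,M=look('w6.png'); np.savez('w6.npz',C=C,pix=p['pixels'],z=p['range_z'])
T=seg(p,C,(453,13),140,green); print('mat',rect(T),np.median(T[:,2]))
T=seg(p,C,(400,25),60,lambda h,C:red(h,C)&(C[...,2]>30)); print('grip',len(T))
for lo,hi in [(30,60),(60,90),(90,120),(120,150)]:
    t=T[(T[:,2]>lo)&(T[:,2]<hi)]; print(lo,len(t), t.mean(0) if len(t) else 0, rect(t) if len(t) else 0)
T=seg(p,C,(453,13),100,lambda h,C:(h[...,1]<70)&(C[...,2]>2)&(C[...,2]<60))
for lo,hi in [(2,10),(28,45),(45,60)]:
    t=T[(T[:,2]>lo)&(T[:,2]<hi)]; print('scoop',lo,len(t), rect(t) if len(t) else 0)
go((398,24,90),ty=76)
E
```

```text
t: 14.62
eef_pos: [438.7, 19.9, 290.5]
orientation: [-0.379, -3.117, 0.0]
force: [-0.0, 0.1, -0.1]
width: 85.4
mat (array([452.9,  14.7]), array([123.8, 199.9]), 75.8) 4.626860184462686
grip 545
30 0 0 0
60 0 0 0
90 0 0 0
120 521 [396.58645097  22.80077025 129.79171426] (array([397.2,  22.8]), array([20.8, 25.5]), 76.1)
scoop 2 2610 (array([451.9,  11.2]), array([192.5, 150.1]), 73.6)
scoop 28 364 (array([444.6,   7.9]), array([59.7, 85.9]), 73.3)
scoop 45 69 (array([406.2,  20.2]), array([60.1,  2.7]), 73.4)
t 14.68 pos [438.9  19.9 290.8] x [-0.971  0.24   0.001] y [ 0.24   0.971 -0.   ] z [-0.001 -0.    -1.   ] q [ 0.05  0.09 -0.19  1.29 -0.    0.29] w 85.3
shift total tool (mm) [ 40.4  -5.7 200.8] per row m [ 0.0404 -0.0057  0.2008] | turn total deg [-0.02 -0.06  0.13] | shift in turned axes [ 40.6  -5.9 200.8]
```

View pics/w6.png

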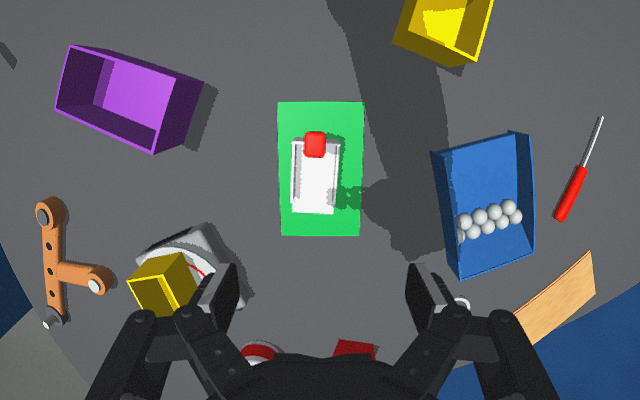

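```bash
python3 -m pendant '[0,0,0,0,0,2.7, 0.019,-0.005,0.02,0,0,0, 0.019,-0.005,0.03,0,0,0, 0,0,0,0,0,0]'
python3 - <<'E'
from look import *
p,C,pp,M=look('w7.png')
T=seg(p,C,(400,25),60,lambda h,C:red(h,C)&(C[...,2]>110)); print('grip',len(T),rect(T),T.mean(0))
go((399.6,21.3,72),ty=73.4)
E
```

```text
t: 15.18
eef_pos: [396.4, 21.0, 239.2]
orientation: [-0.453, -3.102, 0.002]
force: [-0.5, -0.6, 0.6]
width: 85.6
grip 741 (array([396.7,  22.9]), array([21.1, 25.8]), 73.9) [395.0938829   23.2928858  128.72001312]
t 15.22 pos [399.2  21.2 241. ] x [-0.958  0.286  0.001] y [ 0.286  0.958 -0.001] z [-0.002 -0.    -1.   ] q [ 0.05  0.04 -0.38  1.15 -0.    0.34] w 85.3
shift total tool (mm) [ -0.6   0.3 169. ] per row m [-0.0006  0.0003  0.169 ] | turn total deg [-0.03 -0.08 -0.01] | shift in turned axes [ -0.4   0.3 169. ]
```

View pics/w7.png

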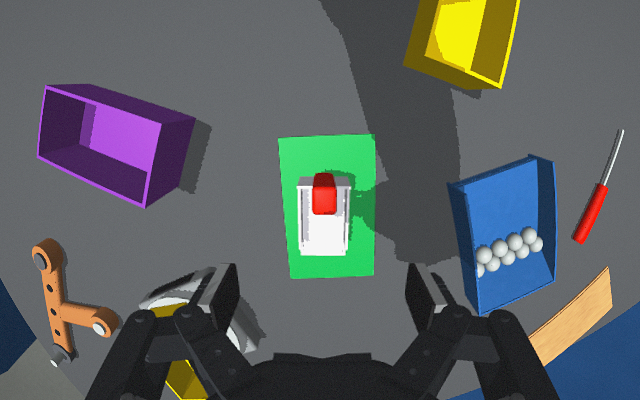

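```bash
python3 -m pendant '[0,0,0.05,0,0,0, 0,0,0.05,0,0,0, 0,0,0.04,0,0,0, 0,0,0.02,0,0,0, 0,0,0.009,0,0,0, 0,0,0,0,0,0]'
python3 -m pendant '[0,0,0,0,0,0, 0,0,0,0,0,0, 0,0,0,0,0,0, 0,0,0,0,0,0, 0,0,0,0,0,0, 0,0,0,0,0,0, 0,0,0,0,0,0]' 255
python3 - <<'E'
from look import *
p,C,pp,M=look('w8.png'); go((399.6,21.3,72),ty=73.4)
print(robot.read_state()['force'],robot.read_state()['ft_torque'])
E
```

```text
t: 15.98
eef_pos: [401.5, 21.3, 72.9]
orientation: [0.454, 3.107, 0.0]
force: [-1.3, 0.6, 0.4]
width: 85.6
t: 16.85
eef_pos: [400.2, 21.3, 72.8]
orientation: [0.454, 3.108, 0.0]
force: [-1.0, -0.1, 5.6]
width: 21.3
t 16.9 pos [400.2  21.3  72.8] x [-0.958  0.286 -0.001] y [0.286 0.958 0.   ] z [ 0.001  0.    -1.   ] q [ 0.05  0.19 -0.69  0.68 -0.    0.34] w 21.2
shift total tool (mm) [ 0.6 -0.2  0.8] per row m [ 0.0006 -0.0002  0.0008] | turn total deg [ 0.01  0.05 -0.03] | shift in turned axes [ 0.6 -0.2  0.8]
[-0.04401896 -1.2259671   6.35628254] [-0.00372127  0.2369725  -0.02797011]
```

View pics/w8.png

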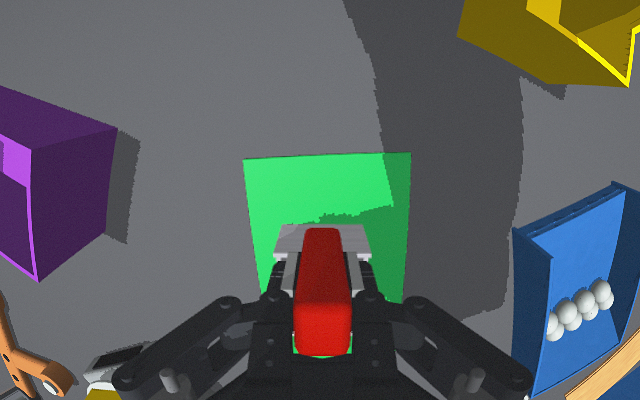

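```bash
python3 -m pendant '[0,0,-0.02,0,0,0, 0,0,-0.04,0,0,0, 0,0,-0.05,0,0,0, 0,0,-0.05,0,0,0, 0,0,-0.03,0,0,0, 0,0,0,0,0,0]'
python3 - <<'E'
from look import *
p,C,pp,M=look('w9.png'); go((399.6,21.3,72),ty=73.4)
def tray(p,C,t):
    T=seg(p,C,(553,252),130,lambda h,C:blue(h,C)&(C[...,2]>54)&(C[...,2]<64)); print(t,len(T),rect(T))
    B=seg(p,C,(585,245),80,lambda h,C:(h[...,1]<70)&(C[...,2]>18)&(C[...,2]<45)); print(len(B),rect(B))
    print([(round(b['conf'],2),np.round(b['point']).tolist()) for b in robot.boxes_of(p,'ball1')])
tray(p,C,'w')
p=robot.camera('top');C=cloud(p);tray(p,C,'top');save(p,'top9.png')
cv2.imwrite('pics/top9z.png',cv2.resize(p['pixels'][150:250,190:290,::-1],(600,600),interpolation=cv2.INTER_CUBIC))
p=robot.camera('side');C=cloud(p);tray(p,C,'side');save(p,'side9.png')
E
```

```text
t: 17.65
eef_pos: [401.3, 21.4, 264.0]
orientation: [0.454, 3.104, 0.001]
force: [0.2, -0.4, -1.7]
width: 21.8
t 17.7 pos [400.1  21.4 262.3] x [-0.958  0.286 -0.001] y [0.286 0.958 0.   ] z [ 0.001  0.    -1.   ] q [ 0.05  0.03 -0.33  1.2   0.    0.34] w 21.1
shift total tool (mm) [  0.6  -0.3 190.3] per row m [ 0.0006 -0.0003  0.1903] | turn total deg [ 0.02  0.05 -0.03] | shift in turned axes [  0.4  -0.2 190.3]
w 1355 (array([553.3, 252.2]), array([198.7, 146. ]), 2.7)
1497 (array([584., 259.]), array([ 52.2, 126.6]), 2.6)
[(0.72, [570.0, 235.0, 31.0]), (0.69, [591.0, 278.0, 33.0]), (0.68, [574.0, 206.0, 30.0]), (0.67, [594.0, 226.0, 32.0]), (0.63, [565.0, 260.0, 28.0]), (0.55, [588.0, 303.0, 33.0]), (0.52, [537.0, 253.0, 19.0]), (0.46, [567.0, 291.0, 34.0]), (0.42, [590.0, 202.0, 29.0]), (0.42, [590.0, 252.0, 27.0])]
top 242 (array([554.5, 251.7]), array([197.5, 146. ]), 2.8)
385 (array([582.8, 256.8]), array([ 45.1, 127.9]), 2.9)
[(0.63, [592.0, 248.0, 33.0]), (0.62, [575.0, 207.0, 31.0]), (0.6, [568.0, 289.0, 31.0]), (0.55, [593.0, 278.0, 30.0]), (0.55, [588.0, 307.0, 27.0]), (0.51, [576.0, -241.0, 69.0]), (0.5, [592.0, 198.0, 30.0]), (0.38, [594.0, 226.0, 28.0])]
side 409 (array([553.8, 251.3]), array([196.5, 149.1]), 2.7)
453 (array([583.5, 243.3]), array([ 45.5, 117.5]), 3.6)
[(0.61, [593.0, 232.0, 31.0]), (0.58, [589.0, 288.0, 24.0]), (0.49, [569.0, 296.0, 33.0]), (0.45, [591.0, 205.0, 31.0]), (0.45, [591.0, 263.0, 29.0]), (0.4, [566.0, 270.0, 28.0])]
```

View pics/top9z.png

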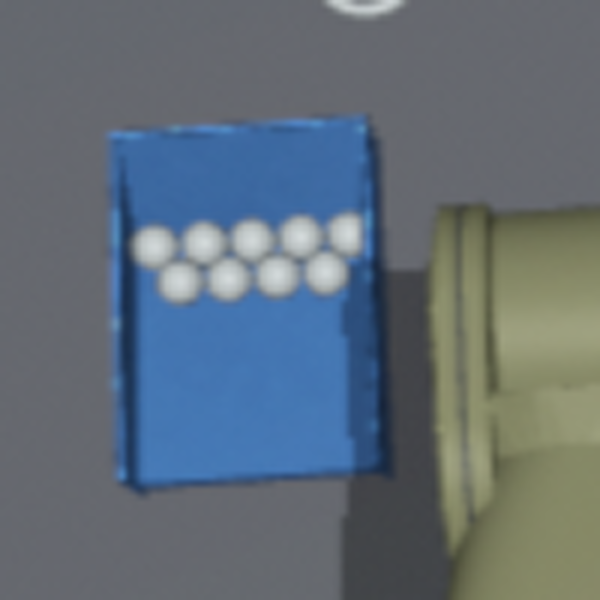

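View pics/w9.png

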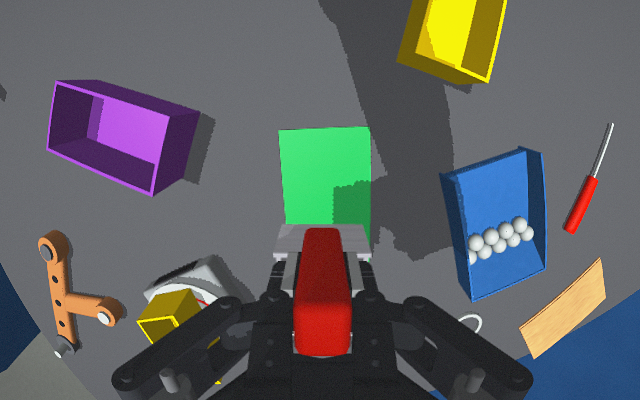

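View pics/side9.png

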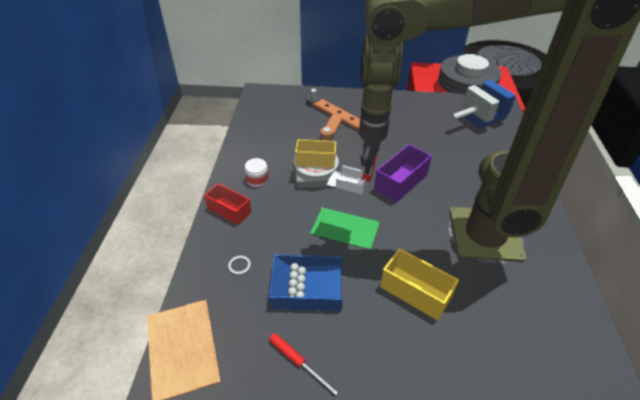

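```bash
cat >> h.py <<'E'
TR=np.array([551.8,251.7]); TY=np.radians(2.7)
LIP=np.array([-114.4,0,68.8]) # lip in tool frame
def t2w(x,y,z):
    c,s=np.cos(TY),np.sin(TY); return np.array([TR[0]+c*x-s*y,TR[1]+s*x+c*y,z])
def w2t(P):
    c,s=np.cos(TY),np.sin(TY); d=np.asarray(P)[...,:2]-TR; return np.stack([c*d[...,0]+s*d[...,1],-s*d[...,0]+c*d[...,1]],-1)
def floor(x): return 23-15*(x+95)/140 if x<45 else 8+(x-45)
def Msc(yaw,up):
    """tool matrix for scoop yaw (deg), nose up deg"""
    a=np.radians(yaw); y=np.array([-np.sin(a),np.cos(a),0]); z=np.array([0,0,-1.]); x=np.cross(y,z)
    return np.stack([x,y,z],1)@R.from_euler('y',-up,degrees=True).as_matrix()
def lipnow():
    s,p,M=pose(); l=p+M@LIP; xs=-M[:,0]
    print('t',round(s['t'],2),'lip world',l.round(1),'tray',w2t(l).round(1),'yaw',np.degrees(np.arctan2(xs[1],xs[0])).round(2),'up',np.degrees(np.arcsin(xs[2])).round(2),'roll',np.degrees(np.arcsin(M[2,1])).round(2),'F',s['force'].round(1),'q',s['qpos'].round(2),'w',round(s['width'],1))
    return l,M,p
def plan(way):
    """way: list of (lip world xyz, yaw, up, nrows) -> prints rows"""
    s,p,M=pose(); l=p+M@LIP; xs=-M[:,0]
    cur=(l,np.degrees(np.arctan2(xs[1],xs[0])),np.degrees(np.arcsin(xs[2]))); Mc=M; pc=p
    for (tl,yaw,up,n) in way:
        tl=np.asarray(tl,float)
        for i in range(1,n+1):
            f=i/n; li=cur[0]*(1-f)+tl*f; yi=cur[1]*(1-f)+yaw*f; ui=cur[2]*(1-f)+up*f
            Mi=Msc(yi,ui); pi=li-Mi@LIP
            sh=Mc.T@(pi-pc)/1000; w=np.degrees(R.from_matrix(Mc.T@Mi).as_rotvec())
            print(', '.join('%g'%v for v in [*sh.round(4),*w.round(2)]),end=',  ')
            pc,Mc=pi,Mi
        print(); cur=(tl,yaw,up)
E
python3 - <<'E'
from h import *
lipnow()
plan([(t2w(-50,-34,130),2.7,0,8),(t2w(-50,-34,45),2.7,-8,3)])
E
```

```text
t 17.95 lip world [508.1 -11.5 191.6] tray [ -56.  -260.8] yaw -16.63 up -0.18 roll -0.07 F [-0.1 -0.2 -1.7] q [ 0.05  0.03 -0.34  1.2  -0.    0.34] w 21.7
0.0086, 0.0221, 0.0077, -0.06, -0.02, -2.42,  0.0074, 0.0225, 0.0078, 0.01, -0.02, -2.42,  0.0063, 0.0228, 0.0078, 0.01, -0.02, -2.42,  0.0051, 0.0231, 0.0078, 0, -0.02, -2.42,  0.0039, 0.0233, 0.0077, 0, -0.02, -2.42,  0.0027, 0.0234, 0.0077, 0, -0.02, -2.42,  0.0016, 0.0235, 0.0077, 0, -0.02, -2.42,  0.0004, 0.0235, 0.0077, 0, -0.02, -2.42,  
-0.0033, 0, 0.0231, -0, 2.67, 0,  -0.0046, -0, 0.0231, 0, 2.67, -0,  -0.006, 0, 0.023, -0, 2.67, -0,
```

```bash
python3 -m pendant '[0.0086,0.0221,0.0077,0,0,-2.4, 0.0074,0.0225,0.0078,0,0,-2.4, 0.0063,0.0228,0.0078,0,0,-2.4, 0.0051,0.0231,0.0078,0,0,-2.4, 0.0039,0.0233,0.0077,0,0,-2.4, 0.0027,0.0234,0.0077,0,0,-2.4, 0.0016,0.0235,0.0077,0,0,-2.4, 0.0004,0.0235,0.0077,0,0,-2.4, 0,0,0,0,0,0, 0,0,0,0,0,0]'
python3 - <<'E'
from look import *
l,M,p=lipnow()
look('w10.png')
p=robot.camera('side');C=cloud(p);save(p,'side10.png')
# scoop pixels in side: bright, near
T=seg(p,C,l,150,lambda h,C:(h[...,1]<70)&(C[...,2]>100)&(C[...,2]<150)&(C[...,0]>410))
L=(T-l)@M; print(len(T),np.percentile(L,[0,2,50,98,100],axis=0).round(1))
plan([(t2w(-50,-34,45),2.7,-8,3),(t2w(-50,-34,21),2.7,-8,2)])
E
```

```text
t: 19.2
eef_pos: [390.1, 209.3, 199.9]
orientation: [0.07, -3.14, 0.002]
force: [-0.1, -1.3, -2.1]
width: 21.4
t 19.2 lip world [504.3 214.3 131. ] tray [-49.2 -35.1] yaw 2.54 up -0.08 roll -0.07 F [-0.1 -1.3 -2.1] q [ 0.49  0.14 -0.38  1.05 -0.    0.45] w 21.4
577 [[  0.5 -32.5 -18.9]
 [  2.1 -30.  -18.1]
 [ 46.7  -9.6  -2.5]
 [ 92.8  29.8   2.1]
 [ 94.5  32.1   4.1]]
-0.0029, 0.0003, 0.0236, -0.03, 2.66, -0.07,  -0.0042, 0.0003, 0.0236, 0, 2.66, -0.07,  -0.0056, 0.0003, 0.0235, 0.01, 2.66, -0.07,  
-0.0017, 0, 0.0119, 0, 0, 0,  -0.0017, 0, 0.0119, 0, 0, 0,
```

View pics/side10.png

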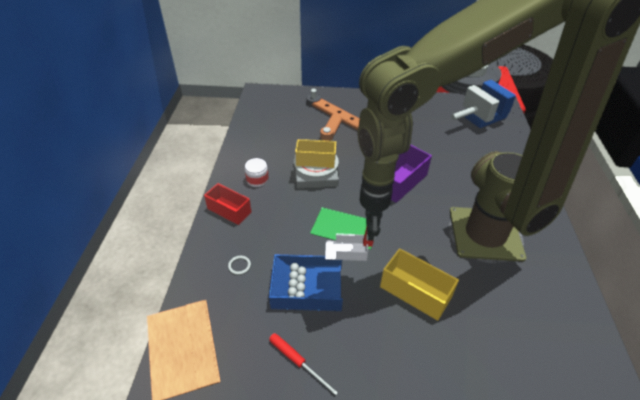

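View pics/w10.png

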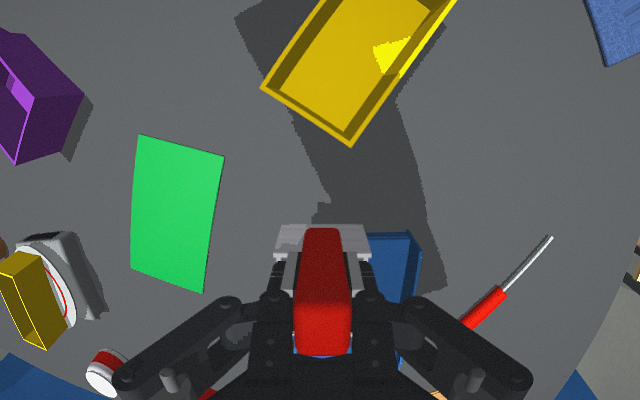

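```bash
python3 -m pendant '[-0.003,0.001,0.0236,0,2.67,0, -0.0042,0.0003,0.0236,0,2.67,0, -0.0056,0.0003,0.0235,0,2.67,0, -0.0017,0,0.0119,0,0,0, -0.0017,0,0.0119,0,0,0, 0,0,0,0,0,0, 0,0,0,0,0,0]'
python3 - <<'E'
from h import *
lipnow()
plan([(t2w(-50,-34,18.2),2.7,-8,1),(t2w(0,-34,13),2.7,-8,4),(t2w(44,-34,8.5),2.7,-8,6)])
E
```

```text
t: 20.18
eef_pos: [400.1, 212.2, 105.8]
orientation: [0.068, -3.002, 0.004]
force: [0.1, 0.6, -2.6]
width: 21.5
t 20.18 lip world [503.8 216.9  21.9] tray [-49.6 -32.5] yaw 2.58 up -7.94 roll 0.03 F [ 0.1  0.6 -2.6] q [ 0.45  0.32 -0.41  0.97  0.05  0.4 ] w 21.5
-0.0001, -0.0017, 0.0036, 0.04, 0.06, -0.12,  
-0.0126, -0, -0.0005, 0, 0, 0,  -0.0126, 0, -0.0005, 0, 0, 0,  -0.0126, 0, -0.0005, 0, 0, 0,  -0.0126, -0, -0.0005, 0, 0, 0,  
-0.0074, 0, -0.0003, 0, 0, -0,  -0.0074, -0, -0.0003, -0, 0, 0,  -0.0074, -0, -0.0003, 0, 0, 0,  -0.0074, 0, -0.0003, 0, 0, 0,  -0.0074, 0, -0.0003, 0, 0, 0,  -0.0074, -0, -0.0003, 0, 0, 0,
```

```bash
python3 -m pendant '[0,-0.0015,0.0035,0,0,0, 0,0,0,0,0,0, 0,0,0,0,0,0]'
python3 -m pendant '[-0.0126,0,-0.0004,0,0,0, -0.0126,0,-0.0004,0,0,0, -0.0126,0,-0.0004,0,0,0, -0.0126,0,-0.0004,0,0,0, 0,0,0,0,0,0]'
python3 - <<'E'
from h import *
lipnow()
E
```

```text
t: 20.55
eef_pos: [400.0, 210.7, 102.0]
orientation: [0.067, -3.002, 0.004]
force: [0.4, -0.6, 0.8]
width: 21.6
t: 21.18
eef_pos: [450.9, 213.0, 96.5]
orientation: [0.067, -3.002, 0.004]
force: [-0.4, 0.8, 1.6]
width: 21.1
t 21.18 lip world [554.6 217.6  12.6] tray [  1.2 -34.2] yaw 2.55 up -7.95 roll 0.02 F [-0.4  0.8  1.6] q [ 0.41  0.4  -0.31  0.99  0.05  0.36] w 21.1
```

```bash
python3 -m pendant '[-0.007,0,-0.0003,0,0,0, -0.007,0,-0.0003,0,0,0, -0.007,0,-0.0003,0,0,0, -0.007,0,-0.0003,0,0,0, -0.007,0,-0.0003,0,0,0, -0.006,0,-0.0003,0,0,0, 0,0,0,0,0,0]'
python3 - <<'E'
from look import *
lipnow()
p=robot.camera('top');save(p,'top11.png')
cv2.imwrite('pics/top11z.png',cv2.resize(p['pixels'][150:250,190:290,::-1],(600,600),interpolation=cv2.INTER_CUBIC))
p=robot.camera('side')
cv2.imwrite('pics/side11z.png',cv2.resize(p['pixels'][230:330,240:380,::-1],(700,500),interpolation=cv2.INTER_CUBIC))
plan([(t2w(45,-34,8.5),2.7,-8,1),(t2w(60,-34,24),2.7,0,3),(t2w(76,-34,41),2.7,12,4)])
E
```

```text
t: 22.05
eef_pos: [487.9, 214.5, 93.1]
orientation: [0.068, -2.996, 0.004]
force: [-7.5, -0.5, 10.6]
width: 21.5
t 22.05 lip world [591.  219.2   8.5] tray [ 37.7 -34.3] yaw 2.59 up -8.29 roll 0.03 F [-7.5 -0.5 10.6] q [ 0.39  0.47 -0.21  1.03  0.05  0.34] w 21.5
-0.0069, 0.0002, -0.0004, 0.04, -0.28, -0.11,  
-0.0012, 0, -0.0004, 0, -2.67, 0,  -0.0014, -0, -0.0002, -0, -2.67, 0,  -0.0017, 0, 0, 0, -2.67, -0,  
-0.0006, -0, 0.0018, 0, -3, 0,  -0.0008, 0, 0.002, 0, -3, 0,  -0.001, -0, 0.0023, -0, -3, -0,  -0.0012, 0, 0.0025, 0, -3, 0,
```

View pics/top11z.png

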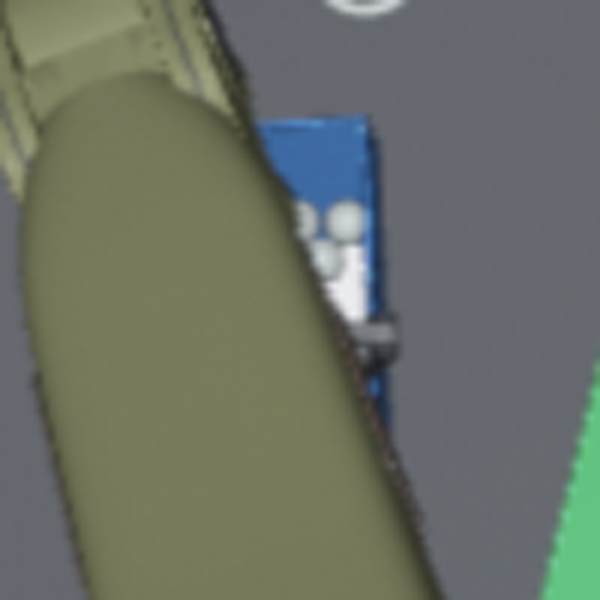

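View pics/side11z.png

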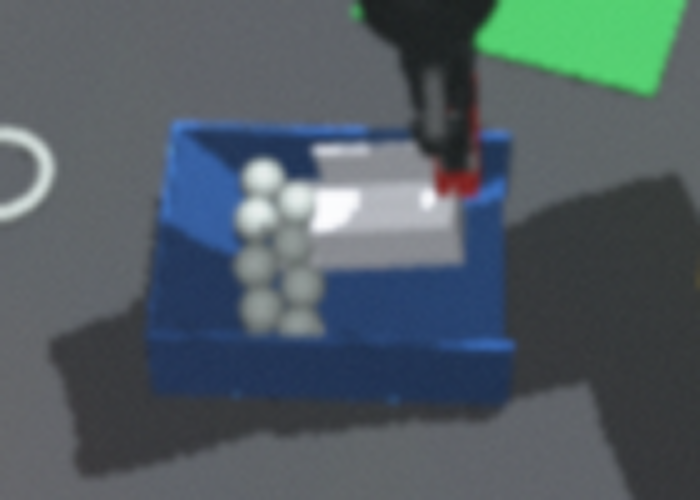

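```bash
python3 -m pendant '[-0.004,0,-0.0004,0,0,0, -0.004,0,-0.0004,0,0,0, 0,0,0,0,0,0]'
python3 - <<'E'
from look import *
lipnow()
p=robot.camera('side')
cv2.imwrite('pics/side12z.png',cv2.resize(p['pixels'][230:330,240:380,::-1],(700,500),interpolation=cv2.INTER_CUBIC))
plan([(t2w(60,-34,24),2.7,0,6),(t2w(76,-34,41),2.7,12,8)])
E
```

```text
t: 22.52
eef_pos: [493.4, 214.9, 93.1]
orientation: [0.069, -2.992, 0.003]
force: [-11.1, 0.3, 13.6]
width: 21.3
t 22.52 lip world [596.2 219.8   8.1] tray [ 42.9 -34. ] yaw 2.63 up -8.54 roll 0.07 F [-11.1   0.3  13.6] q [ 0.38  0.48 -0.2   1.04  0.05  0.33] w 21.3
-0.0008, 0.0001, -0.0002, 0.07, -1.42, -0.01,  -0.0008, -0, -0.0001, 0, -1.42, -0.01,  -0.0009, -0, -0.0001, 0, -1.42, -0.01,  -0.001, -0, 0, 0, -1.42, -0.01,  -0.001, -0, 0.0001, 0, -1.42, -0.01,  -0.0011, -0, 0.0001, 0, -1.42, -0.01,  
-0.0002, 0, 0.0009, 0, -1.5, 0,  -0.0003, -0, 0.0009, -0, -1.5, -0,  -0.0003, -0, 0.001, -0, -1.5, 0,  -0.0004, 0, 0.0011, 0, -1.5, 0,  -0.0004, -0, 0.0011, -0, -1.5, -0,  -0.0005, 0, 0.0012, 0, -1.5, -0,  -0.0005, 0, 0.0012, 0, -1.5, 0,  -0.0006, -0, 0.0013, 0, -1.5, 0,
```

View pics/side12z.png

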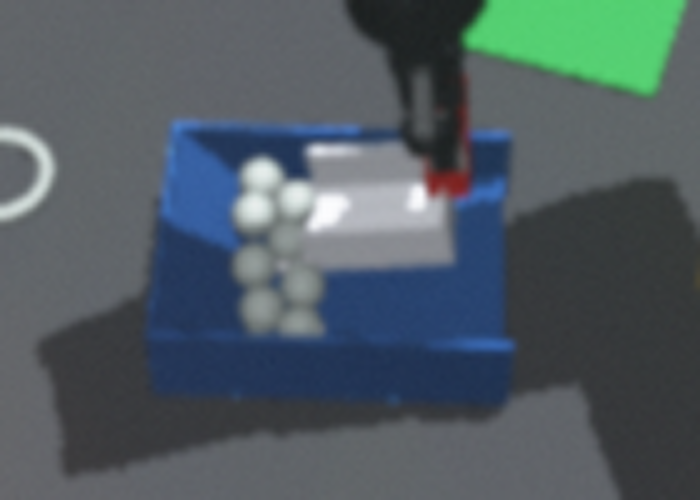

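```bash
python3 -m pendant '[-0.0008,0,-0.0003,0,-1.4,0, -0.0008,0,-0.0002,0,-1.4,0, -0.0009,0,-0.0002,0,-1.4,0, -0.001,0,-0.0001,0,-1.4,0, -0.001,0,0,0,-1.4,0, -0.0011,0,0,0,-1.4,0, -0.0002,0,0.0007,0,-1.5,0, -0.0003,0,0.0007,0,-1.5,0, -0.0003,0,0.0008,0,-1.5,0, -0.0004,0,0.0008,0,-1.5,0, -0.0004,0,0.0009,0,-1.5,0, -0.0005,0,0.001,0,-1.5,0, -0.0005,0,0.001,0,-1.5,0, -0.0006,0,0.001,0,-1.5,0, 0,0,0,0,0,0]'
python3 - <<'E'
from look import *
lipnow()
p=robot.camera('side')
cv2.imwrite('pics/side13z.png',cv2.resize(p['pixels'][230:330,240:380,::-1],(700,500),interpolation=cv2.INTER_CUBIC))
p=robot.camera('top')
cv2.imwrite('pics/top13z.png',cv2.resize(p['pixels'][150:250,190:290,::-1],(600,600),interpolation=cv2.INTER_CUBIC))
E
```

```text
t: 24.45
eef_pos: [503.2, 214.0, 85.9]
orientation: [-0.068, 2.931, 0.005]
force: [-16.4, -2.7, 17.8]
width: 21.1
t 24.45 lip world [629.3 219.8  42.4] tray [ 75.9 -35.6] yaw 2.65 up 12.01 roll -0.08 F [-16.4  -2.7  17.8] q [ 0.45  0.28 -0.55  0.54 -0.08  0.4 ] w 21.1
```

View pics/side13z.png

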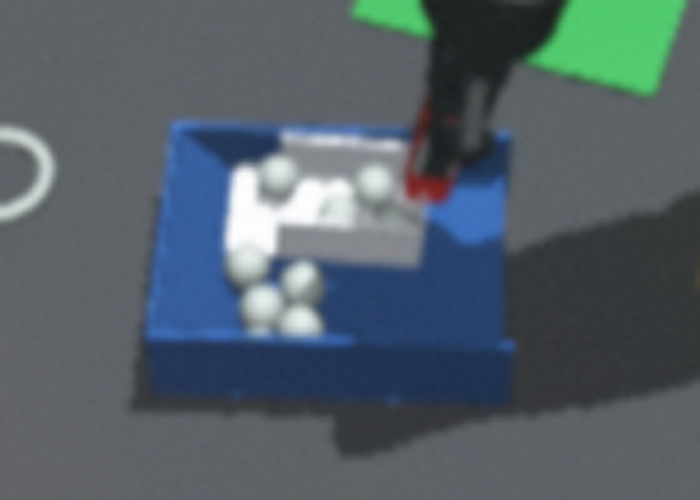

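View pics/top13z.png

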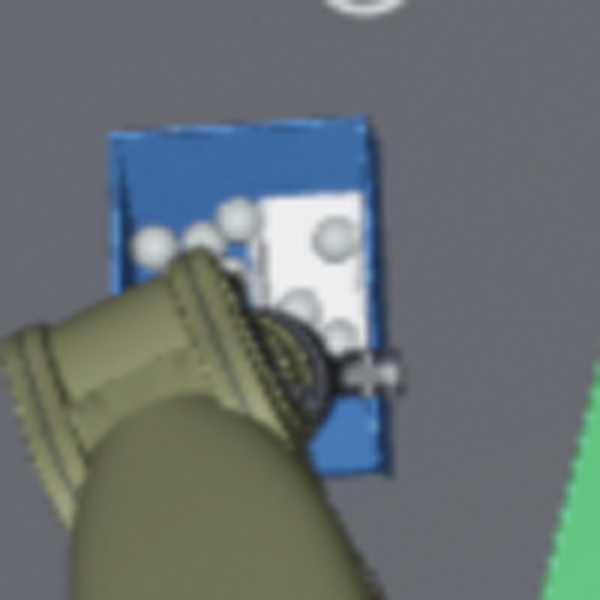

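```bash
python3 -m pendant '[0,0,-0.003,0,0,0, -0.001,0,-0.008,0,-1,0, -0.002,0,-0.01,0,-1,0, -0.003,0,-0.015,0,-1,0, -0.004,0,-0.02,0,-1,0, -0.005,0,-0.02,0,0,0, -0.005,0,-0.02,0,0,0,-0.004,0,-0.015,0,0,0, 0,0,0,0,0,0, 0,0,0,0,0,0]'
python3 - <<'E'
from look import *
lipnow();look('w14.png')
p=robot.camera('side')
cv2.imwrite('pics/side14z.png',cv2.resize(p['pixels'][180:330,240:420,::-1],(720,600),interpolation=cv2.INTER_CUBIC))
p=robot.camera('top')
cv2.imwrite('pics/top14z.png',cv2.resize(p['pixels'][150:250,190:290,::-1],(600,600),interpolation=cv2.INTER_CUBIC))
E
```

```text
t: 25.8
eef_pos: [501.6, 214.9, 199.3]
orientation: [-0.064, 2.855, 0.009]
force: [0.1, 0.3, -4.7]
width: 21.3
t 25.8 lip world [630.6 220.7 165.5] tray [ 77.3 -34.6] yaw 2.57 up 16.38 roll -0.0 F [ 0.1  0.3 -4.7] q [ 0.47  0.13 -0.44  0.74 -0.12  0.41] w 21.3
```

View pics/side14z.png

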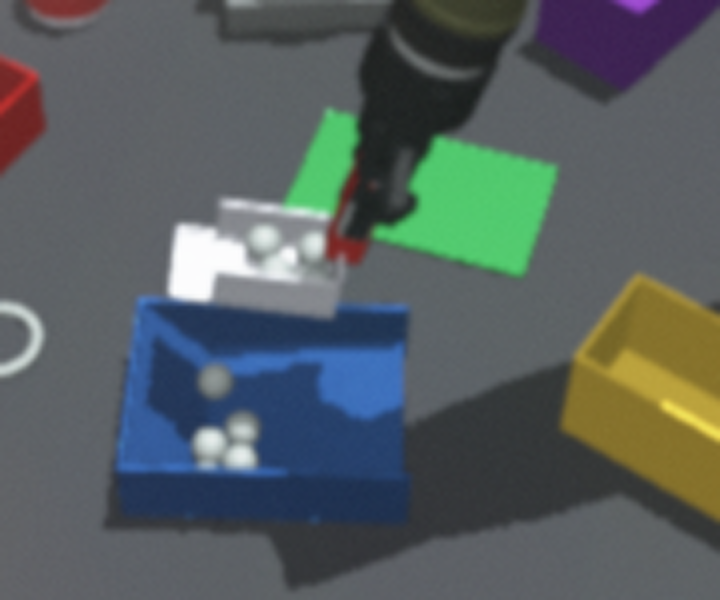

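View pics/top14z.png

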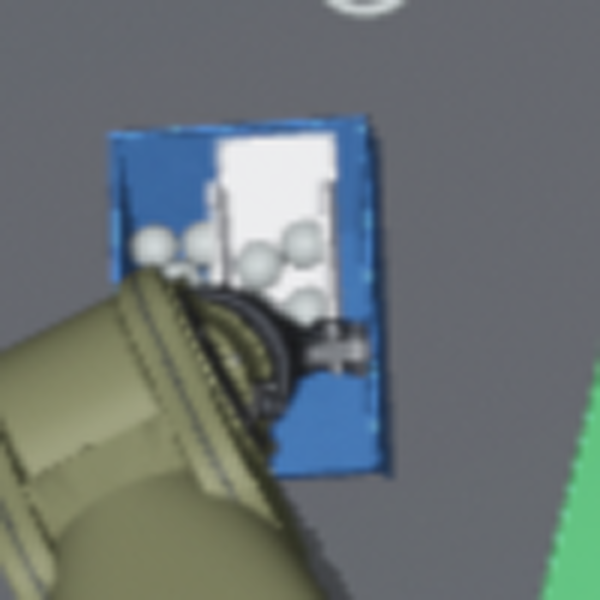

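View pics/w14.png

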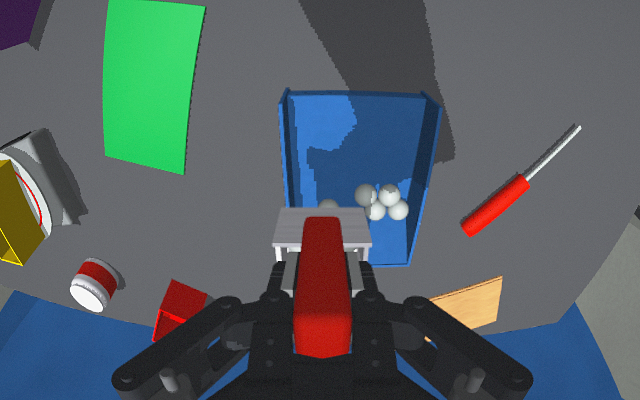

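```bash
python3 - <<'E'
from h import *
plan([((569,-195,170),-90,16.4,20)])
E
```

```text
0.0034, -0.0102, -0.0013, 1.26, -0, 4.44,  0.0017, -0.0105, -0.0008, 1.3, -0.01, 4.44,  0.0001, -0.0106, -0.0003, 1.3, -0.01, 4.44,  -0.0015, -0.0106, 0.0002, 1.3, -0.01, 4.44,  -0.0031, -0.0104, 0.0006, 1.3, -0.01, 4.44,  -0.0047, -0.0101, 0.0011, 1.3, -0.01, 4.44,  -0.0063, -0.0097, 0.0016, 1.3, -0.01, 4.44,  -0.0078, -0.0091, 0.002, 1.3, -0.01, 4.44,  -0.0093, -0.0084, 0.0025, 1.3, -0.01, 4.44,  -0.0108, -0.0076, 0.0029, 1.3, -0.01, 4.44,  -0.0121, -0.0067, 0.0033, 1.3, -0.01, 4.44,  -0.0134, -0.0057, 0.0037, 1.3, -0.01, 4.44,  -0.0146, -0.0045, 0.004, 1.3, -0.01, 4.44,  -0.0157, -0.0033, 0.0043, 1.3, -0.01, 4.44,  -0.0167, -0.002, 0.0046, 1.3, -0.01, 4.44,  -0.0176, -0.0006, 0.0049, 1.31, -0.01, 4.44,  -0.0184, 0.0009, 0.0051, 1.31, -0.01, 4.44,  -0.0191, 0.0025, 0.0053, 1.31, -0.01, 4.44,  -0.0197, 0.0041, 0.0055, 1.31, -0.01, 4.44,  -0.0201, 0.0057, 0.0056, 1.31, -0.01, 4.44,
```

```bash
python3 -m pendant '[0.0034,-0.0102,-0.0013,1.3,0,4.44, 0.0017,-0.0105,-0.0008,1.3,0,4.44, 0.0001,-0.0106,-0.0003,1.3,0,4.44, -0.0015,-0.0106,0.0002,1.3,0,4.44, -0.0031,-0.0104,0.0006,1.3,0,4.44, -0.0047,-0.0101,0.0011,1.3,0,4.44, -0.0063,-0.0097,0.0016,1.3,0,4.44, -0.0078,-0.0091,0.002,1.3,0,4.44, -0.0093,-0.0084,0.0025,1.3,0,4.44, -0.0108,-0.0076,0.0029,1.3,0,4.44, -0.0121,-0.0067,0.0033,1.3,0,4.44, -0.0134,-0.0057,0.0037,1.3,0,4.44, -0.0146,-0.0045,0.004,1.3,0,4.44, -0.0157,-0.0033,0.0043,1.3,0,4.44, -0.0167,-0.002,0.0046,1.3,0,4.44, -0.0176,-0.0006,0.0049,1.3,0,4.44, -0.0184,0.0009,0.0051,1.3,0,4.44, -0.0191,0.0025,0.0053,1.3,0,4.44, -0.0197,0.0041,0.0055,1.3,0,4.44, -0.015,0.0057,0.0056,1.3,0,4.44]'
python3 -m pendant '[0,0,0,0,0,0]'
cat > tub.py <<'E'
from look import *
def tubcheck(p,C,t=''):
    T=seg(p,C,(569,-239),110,lambda h,C:yellow(h,C)&(C[...,2]>112)&(C[...,2]<142)); print(t,'tub',len(T),np.percentile(T[:,2],[50,95]).round(1) if len(T) else 0,rect(T) if len(T)>5 else 0)
E
python3 - <<'E'
from tub import *
lipnow();look('w15.png')
p=robot.camera('side');save(p,'side15.png');tubcheck(p,cloud(p),'side')
p=robot.camera('top');save(p,'top15.png');tubcheck(p,cloud(p),'top')
E
```

```text
t: 28.45
eef_pos: [570.1, -60.8, 202.5]
orientation: [2.071, 2.066, -0.294]
force: [0.7, 0.2, -5.4]
width: 21.3
t: 28.58
eef_pos: [570.3, -61.0, 202.2]
orientation: [2.069, 2.068, -0.295]
force: [-0.5, 0.2, -4.9]
width: 21.3
t 28.57 lip world [ 570.3 -190.1  168.3] tray [  -2.4 -442.2] yaw -90.05 up 16.29 roll 0.08 F [-0.5  0.2 -4.9] q [ 0.05  0.36 -0.1   1.12 -0.28  1.62] w 21.3
side tub 53 [124.7 130.7] (array([ 518.8, -238.1]), array([35.3, 77.2]), 5.7)
top tub 159 [126.5 134.9] (array([ 568.9, -238.9]), array([ 67.9, 136. ]), 89.8)
```

View pics/side15.png

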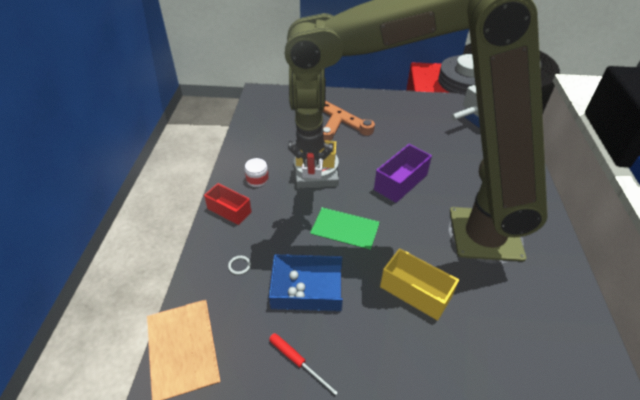

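View pics/top15.png

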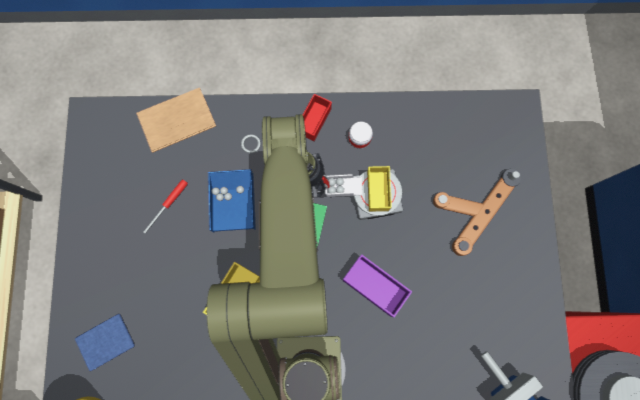

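```bash
python3 - <<'E'
from h import *
plan([((569,-214,146),-90,6,6),((569,-214,144),-90,-6,10)])
E
```

```text
-0.0051, 0, 0.0014, 0.04, 1.71, 0.02,  -0.0052, -0, 0.0013, 0, 1.71, 0.02,  -0.0054, -0, 0.0012, 0, 1.71, 0.02,  -0.0055, -0, 0.0011, 0, 1.71, 0.02,  -0.0056, -0, 0.001, 0, 1.71, 0.02,  -0.0058, -0, 0.0009, 0, 1.71, 0.02,  
-0.0014, -0, -0.0022, -0, 1.2, 0,  -0.0014, -0, -0.0022, -0, 1.2, 0,  -0.0015, -0, -0.0022, -0, 1.2, -0,  -0.0015, -0, -0.0022, 0, 1.2, 0,  -0.0015, -0, -0.0022, -0, 1.2, -0,  -0.0015, -0, -0.0022, -0, 1.2, 0,  -0.0015, -0, -0.0022, 0, 1.2, -0,  -0.0015, -0, -0.0022, -0, 1.2, 0,  -0.0015, -0, -0.0022, 0, 1.2, -0,  -0.0015, -0, -0.0022, -0, 1.2, -0,
```

```bash
python3 -m pendant '[-0.0051,0,0.0014,0,1.7,0, -0.0052,0,0.0013,0,1.7,0, -0.0054,0,0.0012,0,1.7,0, -0.0055,0,0.0011,0,1.7,0, -0.0056,0,0.001,0,1.7,0, -0.0058,0,0.0009,0,1.7,0, 0,0,0,0,0,0]'
python3 - <<'E'
from tub import *
lipnow()
p=robot.camera('top');tubcheck(p,cloud(p),'top')
cv2.imwrite('pics/top16z.png',cv2.resize(p['pixels'][140:240,310:430,::-1],(720,600),interpolation=cv2.INTER_CUBIC))
E
```

```text
t: 29.6
eef_pos: [569.3, -94.9, 203.2]
orientation: [2.167, 2.165, -0.114]
force: [0.1, 0.3, -3.8]
width: 21.4
t 29.6 lip world [ 569.2 -215.9  146.9] tray [  -4.7 -467.9] yaw -90.08 up 6.1 roll 0.07 F [ 0.1  0.3 -3.8] q [-0.11  0.35 -0.08  1.12 -0.11  1.46] w 21.4
top tub 146 [127. 134.] (array([ 569.7, -238.9]), array([139.7,  68.3]), 0.2)
```

View pics/top16z.png

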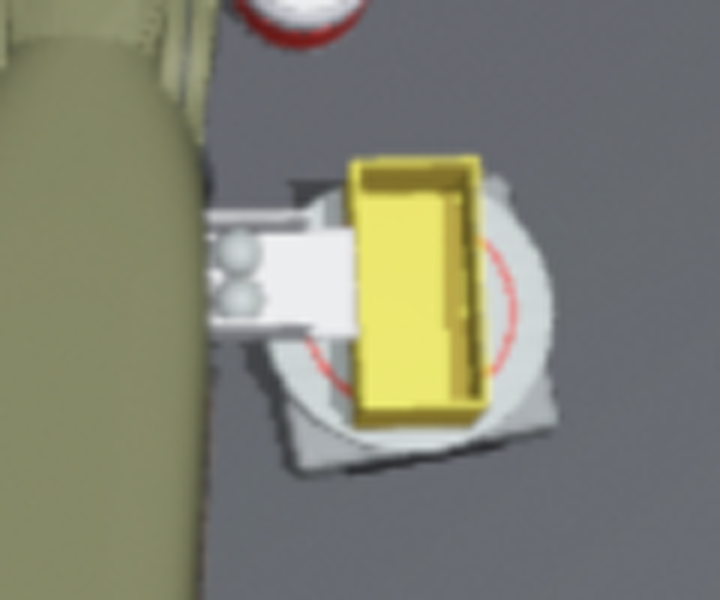

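```bash
cat >> tub.py <<'E'
def lipmeas(p,C,zlo=120):
    s,pp,M=pose(); l=pp+M@LIP
    T=seg(p,C,l,110,lambda h,C:(h[...,1]<50)&(h[...,2]>150)&(C[...,2]>zlo))
    L=(T-l)@M; b=L[(L[:,0]<20)]
    print('lip meas n',len(T),'toolx pct',np.percentile(L[:,0],[0,1,3]).round(1),'y',np.percentile(b[:,1],[2,98]).round(1),'z blade',np.median(b[:,2]).round(1))
    for a in range(-5,60,10):
        q=L[(L[:,0]>a)&(L[:,0]<a+10)&(abs(L[:,1])<12)]; print(a,len(q),np.median(q[:,2]).round(1) if len(q) else '',end='; ')
    print()
E
python3 - <<'E'
from tub import *
p=robot.camera('top');C=cloud(p);lipmeas(p,C)
E
```

```text
lip meas n 441 toolx pct [-56.4 -56.   15.2] y [-34.8  32.5] z blade 12.0
-5 0 ; 5 0 ; 15 26 10.8; 25 24 9.7; 35 21 7.4; 45 22 5.1; 55 21 2.1;
```

```bash
python3 - <<'E'
from tub import *
p=robot.camera('top');C=cloud(p)
hsv=masks(p)
m=(hsv[...,1]<50)&(hsv[...,2]>140)&(C[...,2]>100)&(abs(C[...,0]-569)<40)&(C[...,1]>-225)&(C[...,1]<-100)
T=C[m]
for y in range(-220,-110,8):
    q=T[(T[:,1]>=y)&(T[:,1]<y+8)]
    if len(q): print(y,len(q),'z',np.percentile(q[:,2],[5,50,95]).round(1),'x',q[:,0].min().round(1),q[:,0].max().round(1))
print('rim', )
v,u=np.where(m); print(u.min(),u.max())
for n in ['wrist']:
    s,pp,M=pose(); w=robot.camera(n); save(w,'w16.png')
E
```

```text
-204 36 z [127.6 133.  139.6] x 541.5 598.6
-196 46 z [127.1 134.1 141.4] x 540.4 598.6
-188 45 z [129.1 134.  140.2] x 540.9 598.7
-180 48 z [128.1 135.  168.9] x 539.3 599.4
-172 53 z [132.1 136.3 169.7] x 539.3 601.2
-164 47 z [130.6 136.6 168.9] x 539.1 600.5
-156 45 z [137.3 157.7 174.7] x 539.1 600.5
-148 44 z [154.5 159.3 170.4] x 540.0 597.4
-140 54 z [135.5 155.7 170.7] x 538.9 598.2
-132 38 z [130.7 151.  172.5] x 539.3 597.5
-124 1 z [165.3 165.3 165.3] x 598.1 598.1
rim
344 368
```

View pics/w16.png

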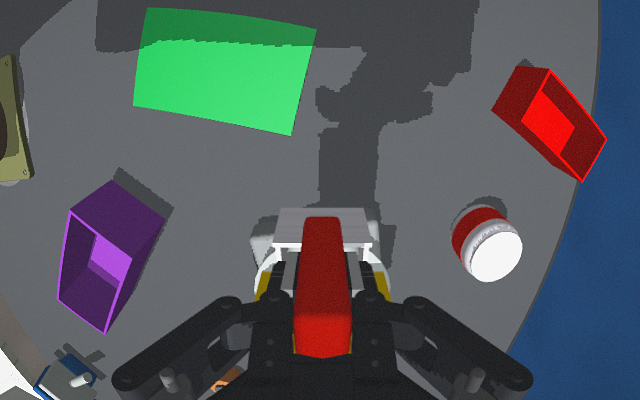

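```bash
python3 -m pendant '[-0.004,0,0,0,-6,0, -0.006,0,0,0,-4,0, -0.004,0,0,0,0,0, 0,0,0,0,0,0,0,0,0,0,0,0]'
cat >> tub.py <<'E'
def blade():
    p=robot.camera('top');C=cloud(p);hsv=masks(p);tubcheck(p,C,'top')
    s,pp,M=pose(); l=pp+M@LIP
    m=(hsv[...,1]<50)&(hsv[...,2]>140)&(C[...,2]>100)&(abs(C[...,0]-569)<24)&(C[...,1]>-240)&(C[...,1]<-90)
    T=C[m]; y0=T[:,1].min()
    B=T[T[:,1]<y0+35]; k=np.polyfit(B[:,1],B[:,2],1)
    print('lip y',y0.round(1),'z@lip',np.polyval(k,y0).round(1),'nose up deg',np.degrees(np.arctan(-k[0])).round(1),'n',len(B))
    return p
E
python3 - <<'E'
from tub import *
lipnow();p=blade()
cv2.imwrite('pics/top17z.png',cv2.resize(p['pixels'][140:240,310:430,::-1],(720,600),interpolation=cv2.INTER_CUBIC))
E
```

```text
t: 30.42
eef_pos: [569.4, -107.6, 206.1]
orientation: [2.071, 2.07, -0.291]
force: [-0.0, 0.5, -5.0]
width: 20.9
t 30.43 lip world [ 569.5 -236.6  171.7] tray [  -5.4 -488.6] yaw -90.03 up 16.07 roll 0.09 F [-0.   0.5 -5. ] q [-0.03  0.35 -0.11  1.1  -0.28  1.54] w 20.9
top tub 125 [124.9 134. ] (array([ 569.5, -238.5]), array([137.1,  68.6]), 0.8)
lip y -226.1 z@lip 156.0 nose up deg 5.1 n 160
```

View pics/top17z.png

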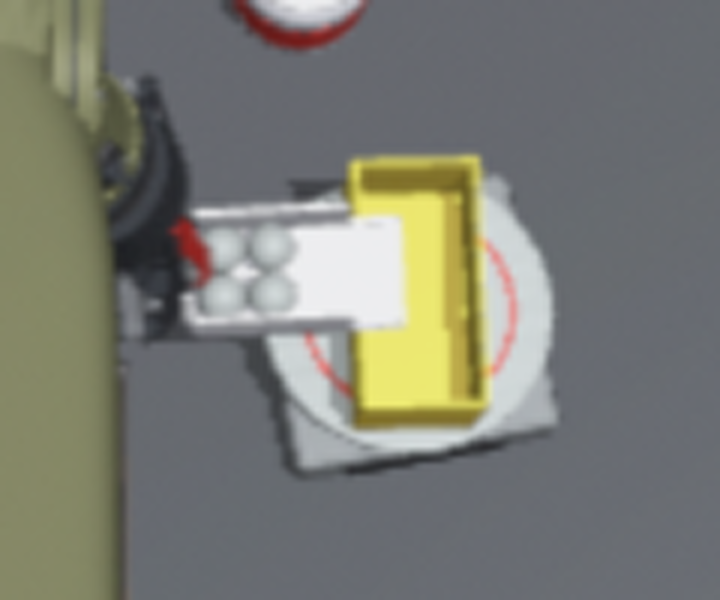

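```bash
sed -i 's/^LIP=.*/LIP=np.array([-97.4,0,87.4])/' h.py; python3 - <<'E'
from h import *
lipnow()
plan([((569,-216,144),-90,12,5),((569,-216,143),-90,3,10)])
E
```

```text
t 30.48 lip world [ 569.5 -225.5  149.1] tray [  -4.8 -477.5] yaw -90.03 up 16.08 roll 0.09 F [-0.5 -0.7 -4.5] q [-0.03  0.35 -0.11  1.1  -0.28  1.54] w 21.5
0.0009, 0, -0.0009, 0.1, 0.82, -0,  0.0008, -0.0001, -0.0009, -0, 0.82, -0.01,  0.0008, -0.0001, -0.0009, -0, 0.82, -0.01,  0.0008, -0.0001, -0.0008, -0, 0.82, -0.01,  0.0008, -0.0001, -0.0008, -0, 0.82, -0.01,  
-0.0014, -0, -0.0014, 0, 0.9, -0,  -0.0014, -0, -0.0014, -0, 0.9, 0,  -0.0014, -0, -0.0014, 0, 0.9, -0,  -0.0014, -0, -0.0014, 0, 0.9, 0,  -0.0014, -0, -0.0014, -0, 0.9, -0,  -0.0014, -0, -0.0014, 0, 0.9, -0,  -0.0014, -0, -0.0014, 0, 0.9, -0,  -0.0014, -0, -0.0014, -0, 0.9, 0,  -0.0014, -0, -0.0014, -0, 0.9, -0,  -0.0014, -0, -0.0014, 0, 0.9, 0,
```

```bash
python3 -m pendant '[0.0009,0,-0.0008,0,0.8,0, 0.0008,0,-0.0008,0,0.8,0, 0.0008,0,-0.0008,0,0.8,0, 0.0008,0,-0.0008,0,0.8,0, 0.0008,0,-0.0008,0,0.8,0, -0.0014,0,-0.0014,0,0.9,0, -0.0014,0,-0.0014,0,0.9,0, -0.0014,0,-0.0014,0,0.9,0, -0.0014,0,-0.0014,0,0.9,0, -0.0014,0,-0.0014,0,0.9,0, -0.0014,0,-0.0014,0,0.9,0, -0.0014,0,-0.0014,0,0.9,0]'
python3 - <<'E'
from tub import *
lipnow();p=blade()
cv2.imwrite('pics/top18z.png',cv2.resize(p['pixels'][140:240,310:430,::-1],(720,600),interpolation=cv2.INTER_CUBIC))
E
```

```text
t: 31.98
eef_pos: [569.3, -110.6, 220.2]
orientation: [2.169, 2.17, -0.108]
force: [-1.1, -0.6, -4.3]
width: 21.1
t 31.98 lip world [ 569.4 -216.3  143. ] tray [  -4.4 -468.3] yaw -89.97 up 5.77 roll 0.07 F [-1.1 -0.6 -4.3] q [-0.14  0.35 -0.05  1.16 -0.1   1.43] w 21.1
top tub 128 [125.6 136.2] (array([ 570.3, -238.4]), array([139.2,  67.4]), 0.1)
lip y -219.1 z@lip 150.5 nose up deg -0.5 n 151
```

View pics/top18z.png

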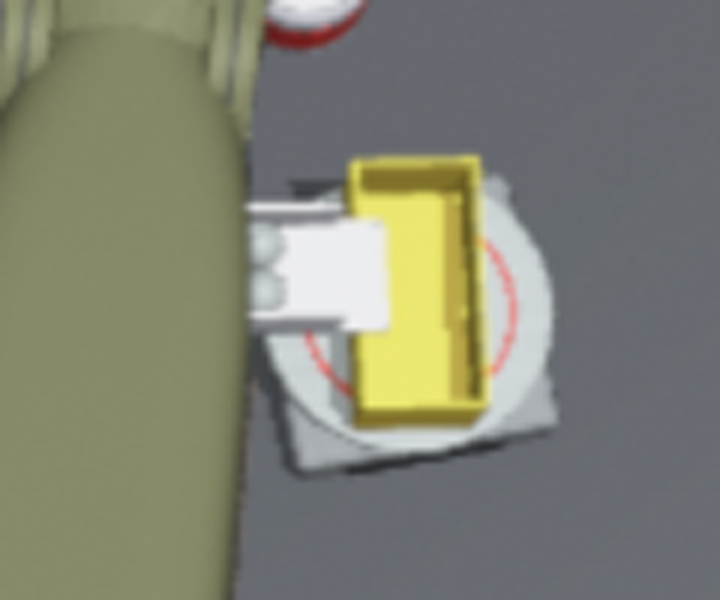

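```bash
python3 -m pendant '[-0.0011,0,-0.0007,0,0.7,0, -0.0011,0,-0.0007,0,0.7,0, -0.0011,0,-0.0007,0,0.7,0, -0.0011,0,-0.0007,0,0.7,0, -0.0011,0,-0.0007,0,0.7,0, -0.0011,0,-0.0007,0,0.7,0, -0.0011,0,-0.0007,0,0.7,0, -0.0011,0,-0.0007,0,0.7,0, 0,0,0,0,0,0, 0,0,0,0,0,0, 0,0,0,0,0,0, 0,0,0,0,0,0]'
python3 - <<'E'
from tub import *
lipnow();p=blade()
cv2.imwrite('pics/top19z.png',cv2.resize(p['pixels'][140:240,310:430,::-1],(720,600),interpolation=cv2.INTER_CUBIC))
E
```

```text
t: 33.52
eef_pos: [569.4, -118.8, 226.3]
orientation: [2.218, 2.22, -0.003]
force: [0.5, -0.7, -1.6]
width: 21.4
t 33.52 lip world [ 569.6 -216.5  139.3] tray [  -4.3 -468.6] yaw -89.95 up 0.22 roll 0.09 F [ 0.5 -0.7 -1.6] q [-0.2   0.36 -0.01  1.2  -0.    1.37] w 21.4
top tub 122 [122.8 131.8] (array([ 568.9, -238.3]), array([ 66.9, 136.3]), 89.6)
lip y -219.8 z@lip 145.1 nose up deg -16.6 n 105
```

View pics/top19z.png

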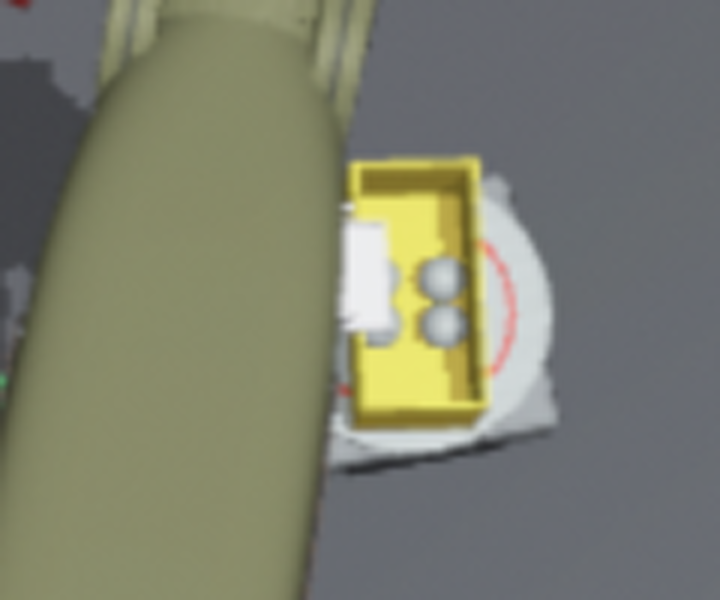

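```bash
python3 -m pendant '[0,0,-0.01,0,0,0, 0.01,0,-0.01,0,-3,0, 0.02,0,-0.005,0,-4,0, 0.03,0,0,0,-4,0, 0.03,0,0,0,0,0, 0.03,0,0,0,0,0, 0,0,0,0,0,0]'
cat >> tub.py <<'E'
def balls(p,C,t):
    b=robot.boxes_of(p,'ball1'); P=[x['point'] for x in b if x['conf']>.25]
    print(t,'tray-frame balls',[(round(x['conf'],2),w2t(x['point']).round(0).tolist(),round(float(x['point'][2]))) for x in b if abs(w2t(x['point'])).max()<110])
E
python3 - <<'E'
from tub import *
lipnow()
for n in ['top','side']:
    p=robot.camera(n);C=cloud(p);balls(p,C,n);save(p,n+'20.png');tubcheck(p,C,n)
    hsv=masks(p);t=w2t(C)
    m=(hsv[...,1]<80)&(abs(t[...,0])<90)&(abs(t[...,1])<66)&(C[...,2]>16)&(C[...,2]<50)
    nn,lab,st,ce=cv2.connectedComponentsWithStats(m.astype(np.uint8))
    for i in range(1,nn):
        if st[i,4]>8: print(n,st[i,4],ce[i].round(1),t[lab==i].mean(0).round(1))
s,pp,M=pose(); p=robot.camera('wrist');save(p,'w20.png')
p=robot.camera('top');
cv2.imwrite('pics/top20z.png',cv2.resize(p['pixels'][150:250,190:290,::-1],(600,600),interpolation=cv2.INTER_CUBIC))
E
```

```text
t: 34.45
eef_pos: [569.3, 2.1, 234.7]
orientation: [2.114, 2.122, -0.206]
force: [0.6, -1.6, -2.5]
width: 21.3
t 34.45 lip world [ 569.8 -110.4  167.8] tray [   1.  -362.6] yaw -89.79 up 11.18 roll 0.06 F [ 0.6 -1.6 -2.5] q [ 0.11  0.35 -0.02  1.22 -0.19  1.68] w 21.3
top tray-frame balls [(0.5, [40.0, -31.0], 31), (0.48, [18.0, 40.0], 36)]
top tub 137 [123.3 131.6] (array([ 569.1, -238.5]), array([136.6,  67.8]), 0.1)
top 179 [221.5 193.4] [30.2 33.6]
top 43 [239.7 189.1] [ 41.1 -28.2]
side tray-frame balls [(0.62, [18.0, 43.0], 32), (0.61, [37.0, -16.0], 29), (0.38, [17.0, 20.0], 30)]
side tub 61 [122.6 128.4] (array([ 564.2, -240.6]), array([ 73.7, 126.6]), 88.6)
side 61 [293.4 275. ] [ 41.7 -24.1]
side 167 [296.9 290.5] [28.1 29.2]
```

View pics/top20z.png

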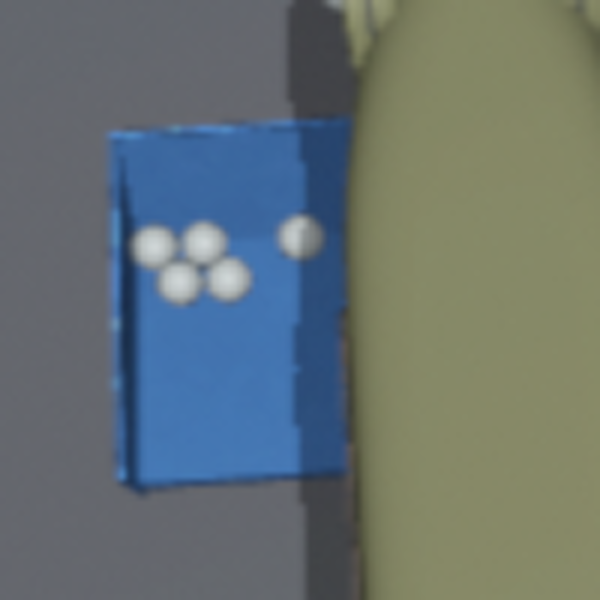

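View pics/side20.png

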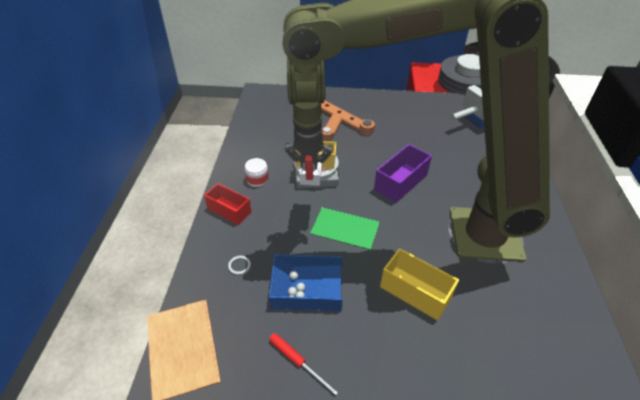

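```bash
cat >> h.py <<'E'
OFF=10.5
_Msc=Msc
def Msc(yaw,up): return _Msc(yaw,up+OFF)
_ln=lipnow
def plan(way,fmt=4):
    s,p,M=pose(); l=p+M@LIP; xs=-M[:,0]
    cur=(l,np.degrees(np.arctan2(xs[1],xs[0])),np.degrees(np.arcsin(xs[2]))-OFF); Mc=M; pc=p
    for (tl,yaw,up,n) in way:
        tl=np.asarray(tl,float)
        for i in range(1,n+1):
            f=i/n; li=cur[0]*(1-f)+tl*f; yi=cur[1]*(1-f)+yaw*f; ui=cur[2]*(1-f)+up*f
            Mi=Msc(yi,ui); pi=li-Mi@LIP
            sh=Mc.T@(pi-pc)/1000; w=np.degrees(R.from_matrix(Mc.T@Mi).as_rotvec())
            print(', '.join('%g'%v for v in [*(sh.round(4)+0),*(w.round(1)+0)]),end=',  ')
            pc,Mc=pi,Mi
        print(); cur=(tl,yaw,up)
E
python3 - <<'E'
from h import *
plan([(t2w(-52,34,110),2.7,-8,14)])
E
```

```text
0.0269, -0.0178, -0.0024, -1.1, 0.6, -6.5,  0.0273, -0.0146, -0.0021, -1.2, 0.6, -6.5,  0.0273, -0.0112, -0.0018, -1.1, 0.6, -6.5,  0.027, -0.0078, -0.0014, -1, 0.6, -6.5,  0.0263, -0.0045, -0.001, -1, 0.6, -6.6,  0.0252, -0.0013, -0.0006, -0.9, 0.6, -6.6,  0.0237, 0.0018, -0.0001, -0.8, 0.6, -6.6,  0.0219, 0.0047, 0.0004, -0.8, 0.6, -6.6,  0.0198, 0.0074, 0.0009, -0.7, 0.6, -6.6,  0.0174, 0.0098, 0.0013, -0.6, 0.6, -6.6,  0.0147, 0.0119, 0.0017, -0.5, 0.6, -6.6,  0.0119, 0.0137, 0.0021, -0.5, 0.6, -6.6,  0.0088, 0.0151, 0.0025, -0.4, 0.6, -6.6,  0.0056, 0.0162, 0.0028, -0.3, 0.6, -6.6,
```

```bash
python3 -m pendant '[0.0269,-0.0178,-0.0024,-1.1,0.6,-6.5, 0.0273,-0.0146,-0.0021,-1.2,0.6,-6.5, 0.0273,-0.0112,-0.0018,-1.1,0.6,-6.5, 0.027,-0.0078,-0.0014,-1,0.6,-6.5, 0.0263,-0.0045,-0.001,-1,0.6,-6.6, 0.0252,-0.0013,-0.0006,-0.9,0.6,-6.6, 0.0237,0.0018,-0.0001,-0.8,0.6,-6.6, 0.0219,0.0047,0.0004,-0.8,0.6,-6.6, 0.0198,0.0074,0.0009,-0.7,0.6,-6.6, 0.0174,0.0098,0.0013,-0.6,0.6,-6.6, 0.0147,0.0119,0.0017,-0.5,0.6,-6.6, 0.0119,0.0137,0.0021,-0.5,0.6,-6.6, 0.0088,0.0151,0.0025,-0.4,0.6,-6.6, 0.0056,0.0162,0.0028,-0.3,0.6,-6.6, 0,0,0,0,0,0, 0,0,0,0,0,0]'
python3 - <<'E'
from tub import *
l,M,_=lipnow()
p=robot.camera('side');save(p,'side21.png');C=cloud(p)
T=seg(p,C,l-[50,0,0],110,lambda h,C:(h[...,1]<70)&(h[...,2]>110)&(C[...,2]>75)&(C[...,2]<180)&(C[...,0]>385))
u=w2t(T)
for x in range(-170,-30,10):
    q=T[(u[:,0]>=x)&(u[:,0]<x+10)]; 
    if len(q): print(x,len(q),np.percentile(q[:,2],[5,50,95]).round(1),np.percentile(w2t(q)[:,1],[2,98]).round(1))
plan([(t2w(-52,34,40),2.7,-8,3),(t2w(-50,34,22),2.7,-8,2)])
E
```

```text
t: 36.75
eef_pos: [397.1, 278.2, 192.3]
orientation: [-0.071, 3.095, -0.005]
force: [-0.4, 0.1, -2.3]
width: 21.5
t 36.75 lip world [498.3 282.4 109.4] tray [-52.   33.2] yaw 2.64 up 2.63 roll -0.26 F [-0.4  0.1 -2.3] q [ 0.63  0.19 -0.34  1.01 -0.03  0.58] w 21.5
-160 53 [124.5 144.8 168.6] [21.4 64.7]
-150 90 [121.8 134.1 158. ] [ 3.1 63.8]
-140 106 [121.4 131.6 156.4] [ 2.3 63.8]
-130 108 [119.8 130.3 156.2] [ 2.4 64.8]
-120 97 [118.  131.8 155. ] [ 3.3 64.4]
-110 104 [117.8 128.2 152.7] [ 3.4 64. ]
-100 103 [117.4 125.7 151.9] [ 3.2 62.9]
-90 99 [116.5 125.4 152. ] [ 2.9 63.4]
-80 90 [115.  119.8 151.9] [ 2.8 64.5]
-70 69 [113.4 116.9 121. ] [ 3.3 62.3]
-60 79 [112.9 115.7 119.7] [ 2.3 61.5]
0.001, -0.0001, 0.0231, -0.2, 0, 0,  0.001, 0.0002, 0.0231, 0, 0, 0,  0.0009, 0.0002, 0.0231, 0, 0, 0,  
-0.0006, 0, 0.009, 0, 0, 0,  -0.0006, 0, 0.009, 0, 0, 0,
```

View pics/side21.png

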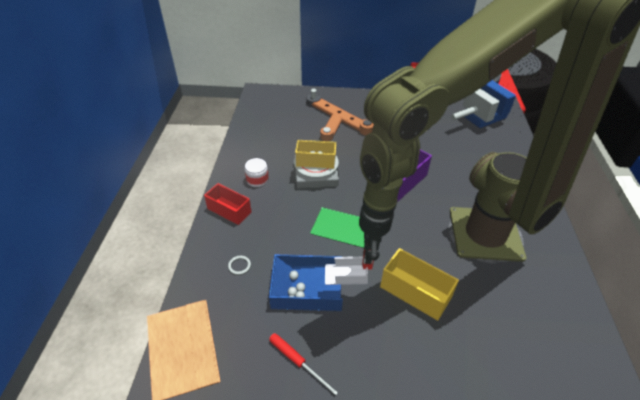

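```bash
sed -i 's/^LIP=.*/LIP=np.array([-99.3,0,85.6])/; s/^OFF=.*/OFF=9/' h.py; python3 -m pendant '[0.001,0,0.0231,-0.2,1,0, 0.001,0.0002,0.0231,0,0.5,0, 0.001,0.0002,0.023,0,0,0, -0.0006,0,0.009,0,0,0, -0.0006,0,0.006,0,0,0, 0,0,0,0,0,0, 0,0,0,0,0,0]'
python3 - <<'E'
from tub import *
lipnow()
plan([(t2w(-50,34,18.2),2.7,-8,2),(t2w(2,34,12.5),2.7,-8,4),(t2w(45,34,8.5),2.7,-8,7)])
E
```

```text
t: 37.67
eef_pos: [398.0, 279.6, 108.6]
orientation: [-0.075, 3.12, 0.001]
force: [0.2, -0.4, -2.2]
width: 21.5
t 37.67 lip world [498.9 284.5  25.1] tray [-51.3  35.3] yaw 2.76 up 1.19 roll 0.03 F [ 0.2 -0.4 -2.2] q [ 0.62  0.27 -0.47  0.82 -0.01  0.57] w 21.5
-0.0007, -0.0006, 0.0033, 0, 0.1, 0,  -0.0007, -0.0006, 0.0033, 0, 0.1, 0,  
-0.013, 0, 0.0017, 0, 0, 0,  -0.013, 0, 0.0017, 0, 0, 0,  -0.013, 0, 0.0017, 0, 0, 0,  -0.013, 0, 0.0017, 0, 0, 0,  
-0.0061, 0, 0.0007, 0, 0, 0,  -0.0061, 0, 0.0007, 0, 0, 0,  -0.0061, 0, 0.0007, 0, 0, 0,  -0.0061, 0, 0.0007, 0, 0, 0,  -0.0061, 0, 0.0007, 0, 0, 0,  -0.0061, 0, 0.0007, 0, 0, 0,  -0.0061, 0, 0.0007, 0, 0, 0,
```

```bash
python3 -m pendant '[0,-0.0008,0.0035,0,0,0, 0,-0.0006,0.0033,0,0,0, 0,0,0,0,0,0, 0,0,0,0,0,0]'
python3 -m pendant '[0,0,0.001,0,0,0, 0,0,0,0,0,0, 0,0,0,0,0,0]'
```

```text
t: 38.17
eef_pos: [397.6, 277.9, 101.1]
orientation: [-0.075, 3.121, 0.0]
force: [0.0, -0.2, -1.5]
width: 21.1
t: 38.55
eef_pos: [397.7, 277.9, 100.1]
orientation: [-0.075, 3.121, 0.0]
force: [0.4, -0.2, -2.4]
width: 21.6
```

```bash
python3 -m pendant '[0,0,0.0015,0,0,0, 0,0,0,0,0,0, 0,0,0,0,0,0]'; python3 -m pendant '[0,0,0.0015,0,0,0, 0,0,0,0,0,0, 0,0,0,0,0,0]'; python3 -m pendant '[0,0,0.0015,0,0,0, 0,0,0,0,0,0, 0,0,0,0,0,0]'
```

```text
t: 38.92
eef_pos: [397.8, 278.0, 98.9]
orientation: [-0.075, 3.121, 0.001]
force: [-1.7, -0.3, 2.4]
width: 21.4
t: 39.3
eef_pos: [397.1, 278.0, 98.0]
orientation: [-0.076, 3.122, 0.001]
force: [-4.9, -1.4, 10.3]
width: 21.0
t: 39.67
eef_pos: [396.9, 278.1, 97.8]
orientation: [-0.076, 3.122, 0.002]
force: [-9.1, -2.1, 21.0]
width: 21.3
```

```bash
sed -i 's/^LIP=.*/LIP=np.array([-100.5,0,82.8])/; s/^OFF=.*/OFF=8/' h.py; python3 -m pendant '[0,0,-0.0028,0,1,0, 0,0,0,0,0,0, -0.013,0,0.0014,0,0,0, -0.013,0,0.0014,0,0,0, -0.013,0,0.0014,0,0,0, -0.013,0,0.0014,0,0,0, 0,0,0,0,0,0]'
python3 -c "
from h import *
lipnow();plan([(t2w(45,34,8.5),2.7,-8,7)])"
```

```text
t: 40.55
eef_pos: [450.7, 280.9, 93.1]
orientation: [-0.075, 3.138, 0.001]
force: [-1.8, 0.8, 3.2]
width: 21.7
t 40.55 lip world [551.3 285.8  10.6] tray [ 1.1 34.1] yaw 2.76 up 0.18 roll 0.03 F [-1.8  0.8  3.2] q [ 0.56  0.37 -0.37  0.83 -0.    0.51] w 21.7
-0.0063, 0, 0.0003, 0, 0, 0,  -0.0063, 0, 0.0003, 0, 0, 0,  -0.0063, 0, 0.0003, 0, 0, 0,  -0.0063, 0, 0.0003, 0, 0, 0,  -0.0063, 0, 0.0003, 0, 0, 0,  -0.0063, 0, 0.0003, 0, 0, 0,  -0.0063, 0, 0.0003, 0, 0, 0,
```

```bash
python3 -m pendant '[-0.0063,0,0.0006,0,0,0, -0.0063,0,0.0006,0,0,0, -0.0063,0,0.0006,0,0,0, -0.0063,0,0.0006,0,0,0, -0.0063,0,0.0006,0,0,0, -0.0063,0,0.0006,0,0,0, -0.004,0,0.0004,0,0,0, 0,0,0,0,0,0]'
python3 - <<'E'
from look import *
lipnow()
p=robot.camera('side')
cv2.imwrite('pics/side22z.png',cv2.resize(p['pixels'][230:330,240:380,::-1],(700,500),interpolation=cv2.INTER_CUBIC))
E
```

```text
t: 41.55
eef_pos: [488.7, 282.5, 89.6]
orientation: [0.077, -3.138, -0.001]
force: [-8.9, -0.6, 13.8]
width: 21.5
t 41.55 lip world [588.9 287.4   6.5] tray [38.7 34. ] yaw 2.82 up -0.15 roll 0.03 F [-8.9 -0.6 13.8] q [ 0.52  0.42 -0.28  0.87  0.    0.47] w 21.5
```

View pics/side22z.png

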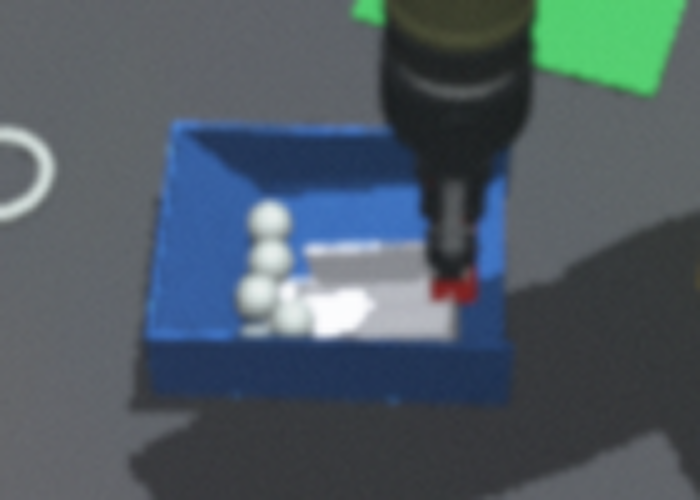

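```bash
python3 -m pendant '[-0.004,0,0.0003,0,0,0, -0.004,0,0.0002,0,0,0, 0,0,0,0,0,0]'
python3 - <<'E'
from look import *
lipnow()
plan([(t2w(60,34,24),2.7,0,6),(t2w(77,34,42),2.7,13,9)])
E
```

```text
t: 41.98
eef_pos: [495.5, 282.7, 89.2]
orientation: [0.078, -3.136, -0.001]
force: [-11.9, -0.2, 15.5]
width: 21.9
t 41.98 lip world [595.4 287.7   5.9] tray [45.3 33.9] yaw 2.83 up -0.28 roll 0.04 F [-11.9  -0.2  15.5] q [ 0.52  0.43 -0.27  0.87  0.    0.47] w 21.9
-0.0005, 0.0001, -0.0006, 0, -1.4, 0,  -0.0005, 0, -0.0005, 0, -1.4, 0,  -0.0006, 0, -0.0005, 0, -1.4, 0,  -0.0007, 0, -0.0004, 0, -1.4, 0,  -0.0008, 0.0001, -0.0003, 0, -1.4, 0,  -0.0008, 0.0001, -0.0003, 0, -1.4, 0,  
-0.0001, 0, 0.0008, 0, -1.4, 0,  -0.0001, 0, 0.0009, 0, -1.4, 0,  -0.0002, 0, 0.001, 0, -1.4, 0,  -0.0002, 0, 0.001, 0, -1.4, 0,  -0.0003, 0, 0.0011, 0, -1.4, 0,  -0.0003, 0, 0.0011, 0, -1.4, 0,  -0.0003, 0, 0.0012, 0, -1.4, 0,  -0.0004, 0, 0.0012, 0, -1.4, 0,  -0.0004, 0, 0.0013, 0, -1.4, 0,
```

```bash
python3 -m pendant '[-0.0005,0,-0.0006,0,-1.4,0, -0.0005,0,-0.0005,0,-1.4,0, -0.0006,0,-0.0005,0,-1.4,0, -0.0007,0,-0.0004,0,-1.4,0, -0.0008,0,-0.0003,0,-1.4,0, -0.0008,0,-0.0003,0,-1.4,0, -0.0001,0,0.0006,0,-1.4,0, -0.0001,0,0.0006,0,-1.4,0, -0.0002,0,0.0007,0,-1.4,0, -0.0002,0,0.0007,0,-1.4,0, -0.0003,0,0.0008,0,-1.4,0, -0.0003,0,0.0008,0,-1.4,0, -0.0003,0,0.0008,0,-1.4,0, -0.0004,0,0.0008,0,-1.4,0, -0.0004,0,0.0008,0,-1.4,0, 0,0,0,0,0,0, 0,0,0,0,0,0]'
python3 - <<'E'
from look import *
lipnow()
p=robot.camera('side')
cv2.imwrite('pics/side23z.png',cv2.resize(p['pixels'][230:330,240:380,::-1],(700,500),interpolation=cv2.INTER_CUBIC))
p=robot.camera('top')
cv2.imwrite('pics/top23z.png',cv2.resize(p['pixels'][150:250,190:290,::-1],(600,600),interpolation=cv2.INTER_CUBIC))
E
```

```text
t: 44.1
eef_pos: [504.3, 282.1, 87.4]
orientation: [-0.069, 2.774, 0.01]
force: [-20.4, -6.3, 33.8]
width: 21.5
t 44.1 lip world [627.7 288.1  46.2] tray [77.5 32.8] yaw 2.88 up 21.01 roll -0.09 F [-20.4  -6.3  33.8] q [ 0.62  0.27 -0.62  0.36 -0.2   0.54] w 21.5
```

View pics/side23z.png

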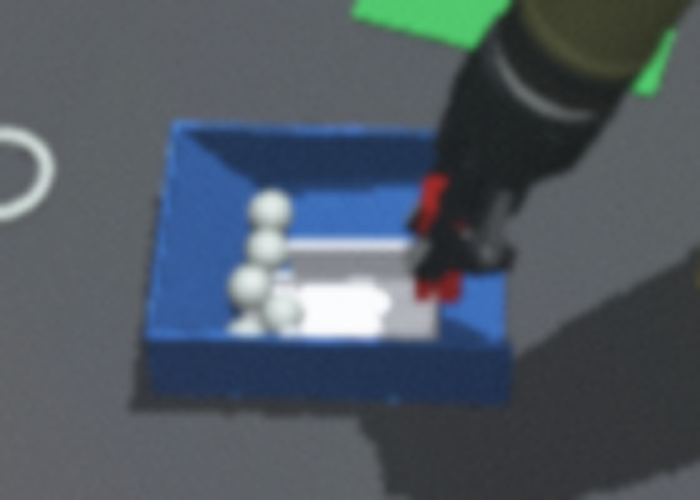

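View pics/top23z.png

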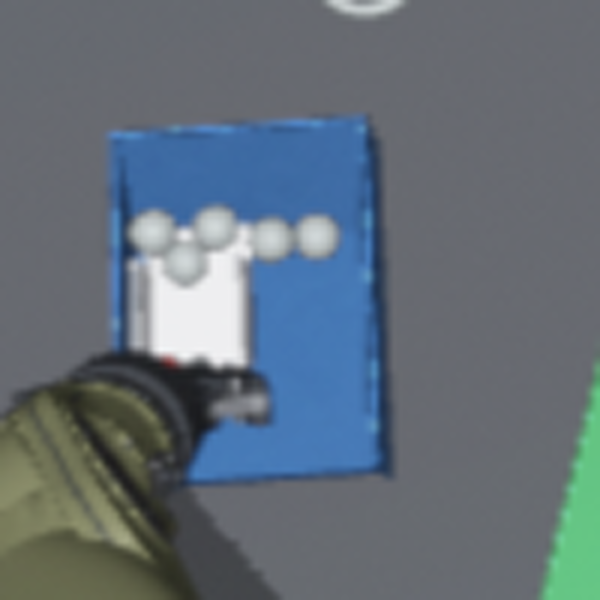

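```bash
python3 -m pendant '[0,0,0,0,0,0, 0,0,0,0,0,0, 0,0,0,0,0,0, 0,0,0,0,0,0, 0,0,0,0,0,0]' 100
python3 - <<'E'
from look import *
go((0,0,0))
print(robot.read_state()['force'])
p=robot.camera('side')
cv2.imwrite('pics/side24z.png',cv2.resize(p['pixels'][230:330,240:380,::-1],(700,500),interpolation=cv2.INTER_CUBIC))
look('w24.png')
E
```

```text
t: 44.82
eef_pos: [507.0, 283.1, 85.2]
orientation: [-0.067, 2.773, 0.012]
force: [1.0, 0.6, -0.0]
width: 51.8
t 44.83 pos [507.  283.1  85.2] x [-0.932 -0.045 -0.36 ] y [-0.048  0.999 -0.001] z [ 0.359  0.017 -0.933] q [ 0.62  0.28 -0.62  0.36 -0.2   0.54] w 51.8
shift total tool (mm) [ 515.9 -258.3 -107.4] per row m [ 0.5159 -0.2583 -0.1074] | turn total deg [0. 0. 0.] | shift in turned axes [ 515.9 -258.3 -107.4]
[ 0.98336875  0.56112187 -0.04045728]
```

View pics/side24z.png

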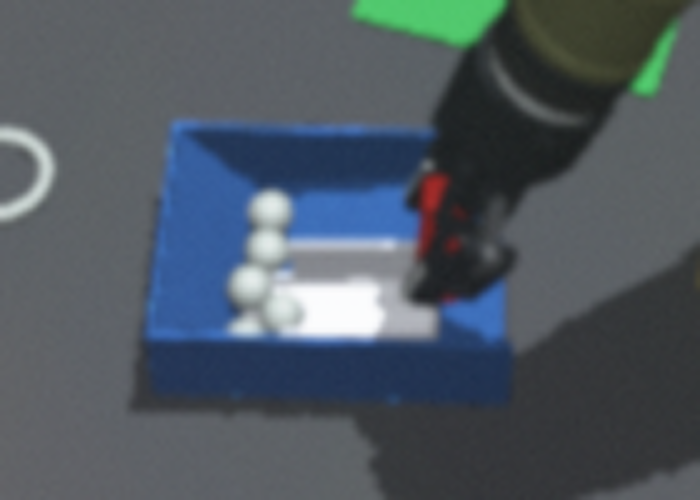

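View pics/w24.png

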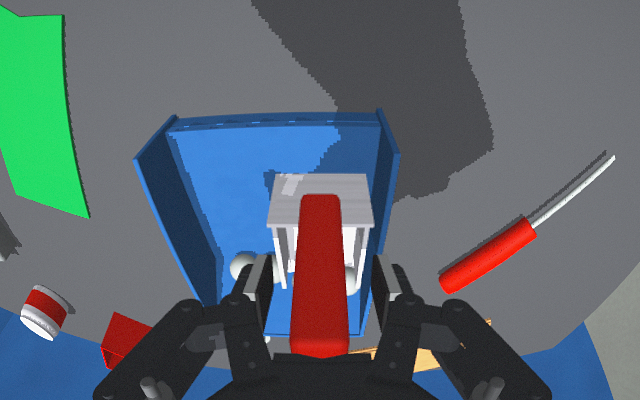

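```bash
python3 -m pendant '[0,0,-0.03,0,0,0, 0,0,-0.03,0,0,0, 0,0,-0.03,0,6,0, 0,0,-0.02,0,7,0, 0.005,0,0,0,7,0, 0.01,0,0,0,7,0, 0,0,0,0,0,0, 0,0,0,0,0,0]' 100
python3 - <<'E'
from tub import *
s,pp,M=pose(); go((0,0,0))
p,C,pp,M=look('w25.png')
T=seg(p,C,(490,283),90,lambda h,C:red(h,C)&(C[...,2]>40)&(C[...,2]<160)); t=w2t(T)
for z in range(60,150,10):
    q=(T[:,2]>=z)&(T[:,2]<z+10)
    if q.sum()>3: print('grip',z,q.sum(),t[q].min(0).round(1),t[q].max(0).round(1))
T=seg(p,C,(500,283),110,lambda h,C:(h[...,1]<60)&(h[...,2]>120)&(C[...,2]>8)&(C[...,2]<75)); t=w2t(T)
for x in range(-80,60,8):
    q=(t[:,0]>=x)&(t[:,0]<x+8)
    if q.sum()>3: print('scoop',x,q.sum(),'z',np.percentile(T[q,2],[2,50,98]).round(1),'y',np.percentile(t[q,1],[2,98]).round(1))
balls(p,C,'w')
p=robot.camera('top');balls(p,cloud(p),'top');
cv2.imwrite('pics/top25z.png',cv2.resize(p['pixels'][150:250,190:290,::-1],(600,600),interpolation=cv2.INTER_CUBIC))
E
```

```text
t: 45.92
eef_pos: [454.3, 280.6, 187.6]
orientation: [0.073, -3.039, 0.005]
force: [-0.2, -0.5, 0.1]
width: 51.8
t 45.92 pos [454.3 280.6 187.6] x [-0.994 -0.048  0.102] y [-0.048  0.999 -0.001] z [-0.101 -0.006 -0.995] q [ 0.53  0.36 -0.11  1.19  0.05  0.48] w 51.8
shift total tool (mm) [ 445.9 -258.1  234.2] per row m [ 0.4459 -0.2581  0.2342] | turn total deg [0. 0. 0.] | shift in turned axes [ 445.9 -258.1  234.2]
grip 60 81 [-69.7  21.8] [-54.6  44.4]
grip 70 63 [-70.   21.9] [-65.8  43. ]
grip 80 92 [-70.5  22.5] [-67.   42.7]
grip 90 104 [-70.9  22. ] [-66.   43.2]
grip 100 90 [-71.2  22.4] [-68.   42.8]
grip 110 127 [-71.6  22.1] [-67.   43.1]
grip 120 137 [-72.4  22.4] [-67.8  43.1]
grip 130 130 [-72.7  22.3] [-67.8  42.8]
grip 140 940 [-72.8  22.4] [-48.3  43.4]
scoop -64 144 z [19.6 30.6 50.5] y [ 3.6 59.9]
scoop -56 191 z [33.5 64.  66.5] y [ 3.2 61.9]
scoop -48 53 z [38.6 54.7 56.1] y [ 2.8 61.8]
scoop -40 85 z [17.7 53.4 55.6] y [ 0.8 62. ]
scoop -32 190 z [17.5 20.4 54.8] y [ 3.5 66.3]
scoop -24 180 z [15.4 20.3 54.6] y [ 3.2 66.8]
scoop -16 156 z [18.  19.9 54.1] y [ 3.9 61.9]
scoop -8 151 z [17.8 19.5 53.6] y [ 3.5 62.1]
scoop 0 148 z [16.9 18.9 53.2] y [ 3.1 62.5]
scoop 8 139 z [12.6 18.5 52.9] y [-1.8 62.1]
scoop 16 250 z [16.7 35.8 52.4] y [ 3.6 61.9]
scoop 24 347 z [16.4 30.9 51.8] y [-15.2  60.3]
scoop 32 497 z [16.5 31.2 42.5] y [-27.5  60. ]
scoop 40 474 z [16.  36.2 42.3] y [-21.8  64.9]
scoop 48 181 z [14.4 39.9 42.5] y [-6.6 67. ]
scoop 56 9 z [37.  39.  40.3] y [19.  56.1]
w tray-frame balls [(0.91, [36.0, -7.0], 29), (0.91, [23.0, 35.0], 39), (0.69, [47.0, 18.0], 39), (0.66, [46.0, 52.0], 34), (0.57, [43.0, -26.0], 28)]
top tray-frame balls [(0.46, [47.0, 14.0], 37), (0.44, [50.0, 54.0], 35)]
```

View pics/top25z.png

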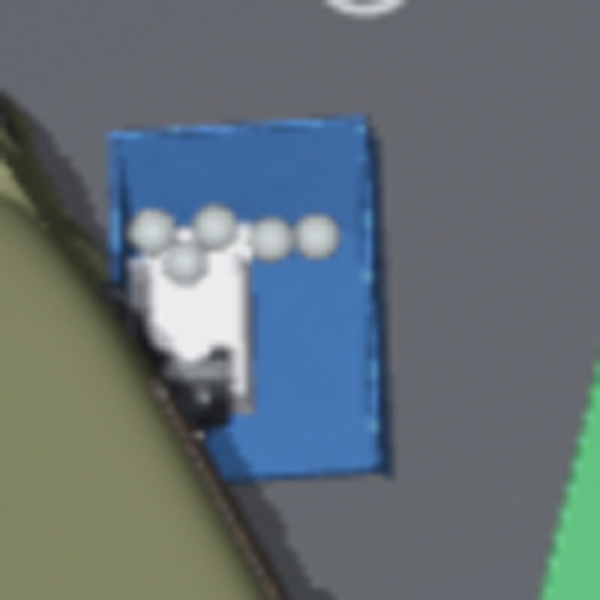

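View pics/w25.png

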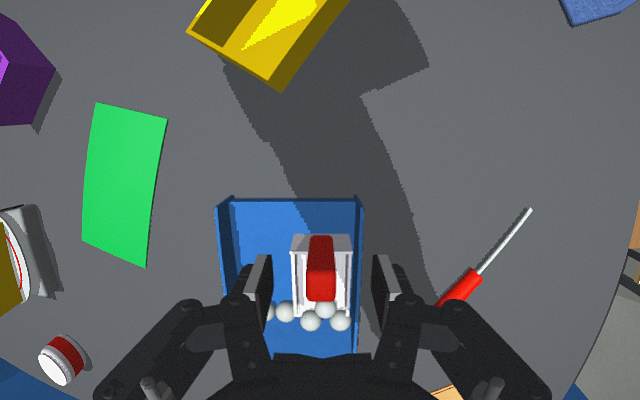

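```bash
sed -i 's/^LIP=.*/LIP=np.array([-114.4,0,68.8])/; s/^OFF=.*/OFF=0/' h.py; python3 - <<'E'
from h import *
s,pp,M=pose(); Mt=Msc(2.7,-3); d=t2w(-59.2,32.8,88)-pp
print((M.T@d).round(1),(Mt.T@d).round(1),np.degrees(R.from_matrix(M.T@Mt).as_rotvec()).round(2))
E
```

```text
[-47.4  -0.8  96. ] [-42.6  -0.7  98.2] [-0.02 -2.83  0.11]
```

```bash
python3 -m pendant '[0,0,0,0,-2.8,0, -0.021,-0.0004,0,0,0,0, -0.0215,-0.0004,0.01,0,0,0, 0,0,0.03,0,0,0, 0,0,0.03,0,0,0, 0,0,0.02,0,0,0, 0,0,0.008,0,0,0, 0,0,0,0,0,0]' 100
python3 -c "
from h import *
s,pp,M=pose(); Mt=Msc(2.7,-3); d=t2w(-59.2,32.8,88)-pp
print((M.T@d).round(1))"
python3 -m pendant '[0,0,0,0,0,0, 0,0,0,0,0,0, 0,0,0,0,0,0, 0,0,0,0,0,0, 0,0,0,0,0,0]' 255
python3 - <<'E'
from h import *
lipnow()
plan([(t2w(51,33,16),2.7,-3,1),(t2w(59,33,25.5),2.7,-3,3),(t2w(74,33,42),2.7,8,7),(t2w(76,33,50),2.7,11,3)])
E
```

```text
t: 47.12
eef_pos: [491.6, 281.5, 87.3]
orientation: [0.074, -3.086, 0.003]
force: [-1.0, -0.2, 0.3]
width: 52.1
[ 0.5  0.2 -0.7]
t: 47.75
eef_pos: [492.4, 282.0, 88.8]
orientation: [0.074, -3.089, 0.001]
force: [1.3, 0.4, 5.5]
width: 21.3
t 47.75 lip world [603.  287.3  14.2] tray [52.8 33.2] yaw 2.75 up -2.98 roll 0.03 F [1.3 0.4 5.5] q [ 0.51  0.46 -0.23  0.93  0.02  0.46] w 21.3
0.0019, 0, -0.0018, 0, 0, 0.1,  
-0.0025, 0, -0.0033, 0, 0, 0,  -0.0025, 0, -0.0033, 0, 0, 0,  -0.0025, 0, -0.0033, 0, 0, 0,  
-0.0002, 0, 0.0007, 0, -1.6, 0,  -0.0002, 0, 0.0008, 0, -1.6, 0,  -0.0003, 0, 0.0008, 0, -1.6, 0,  -0.0004, 0, 0.0009, 0, -1.6, 0,  -0.0004, 0, 0.0009, 0, -1.6, 0,  -0.0005, 0, 0.001, 0, -1.6, 0,  -0.0005, 0, 0.0011, 0, -1.6, 0,  
0.0002, 0, -0.0005, 0, -1, 0,  0.0001, 0, -0.0005, 0, -1, 0,  0.0001, 0, -0.0005, 0, -1, 0,
```

```bash
python3 -m pendant '[0,0,-0.002,0,0,0, -0.0022,0,-0.0033,0,0,0, -0.0022,0,-0.0033,0,0,0, -0.0022,0,-0.0033,0,0,0, 0,0,0,0,0,0]'
python3 - <<'E'
from look import *
lipnow()
p=robot.camera('top')
cv2.imwrite('pics/top26z.png',cv2.resize(p['pixels'][150:250,190:290,::-1],(600,600),interpolation=cv2.INTER_CUBIC))
p=robot.camera('side')
cv2.imwrite('pics/side26z.png',cv2.resize(p['pixels'][230:330,240:380,::-1],(700,500),interpolation=cv2.INTER_CUBIC))
E
```

```text
t: 48.38
eef_pos: [499.3, 282.1, 99.5]
orientation: [0.074, -3.087, 0.002]
force: [0.2, 0.0, -3.7]
width: 21.3
t 48.38 lip world [609.7 287.4  24.7] tray [59.5 32.9] yaw 2.76 up -3.06 roll -0.01 F [ 0.2  0.  -3.7] q [ 0.5   0.46 -0.19  0.97  0.02  0.45] w 21.3
```

View pics/side26z.png

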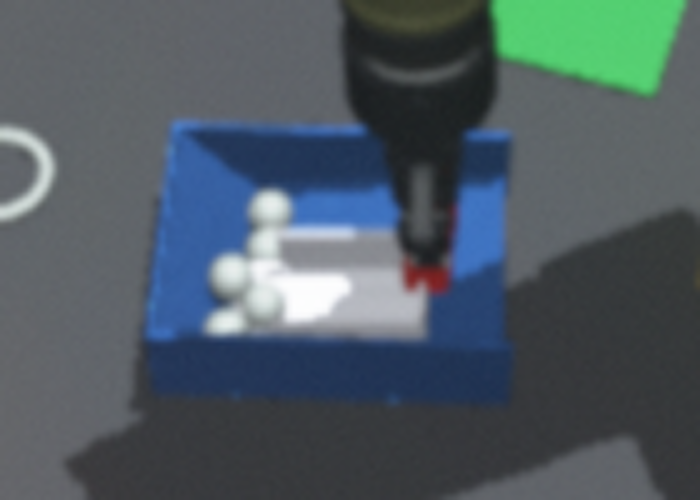

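```bash
python3 -m pendant '[-0.0003,0,0.0006,0,-1.6,0, -0.0003,0,0.0006,0,-1.6,0, -0.0003,0,0.0007,0,-1.6,0, -0.0004,0,0.0007,0,-1.6,0, -0.0004,0,0.0008,0,-1.6,0, -0.0004,0,0.0008,0,-1.6,0, -0.0004,0,0.0008,0,-1.6,0, 0,0,-0.0005,0,-1.6,0, 0,0,-0.0005,0,-1.6,0, 0,0,-0.0005,0,-1.6,0, 0,0,0,0,0,0, 0,0,0,0,0,0, 0,0,0,0,0,0]'
python3 - <<'E'
from look import *
lipnow()
p=robot.camera('top')
cv2.imwrite('pics/top27z.png',cv2.resize(p['pixels'][150:250,190:290,::-1],(600,600),interpolation=cv2.INTER_CUBIC))
p=robot.camera('side')
cv2.imwrite('pics/side27z.png',cv2.resize(p['pixels'][230:330,240:380,::-1],(700,500),interpolation=cv2.INTER_CUBIC))
E
```

```text
t: 50.1
eef_pos: [500.8, 282.0, 95.6]
orientation: [-0.071, 2.917, 0.007]
force: [-3.0, -0.8, -2.7]
width: 21.5
t 50.1 lip world [627.5 288.1  54. ] tray [77.3 32.8] yaw 2.78 up 12.83 roll -0.02 F [-3.  -0.8 -2.7] q [ 0.58  0.31 -0.48  0.59 -0.11  0.52] w 21.5
```

View pics/side27z.png

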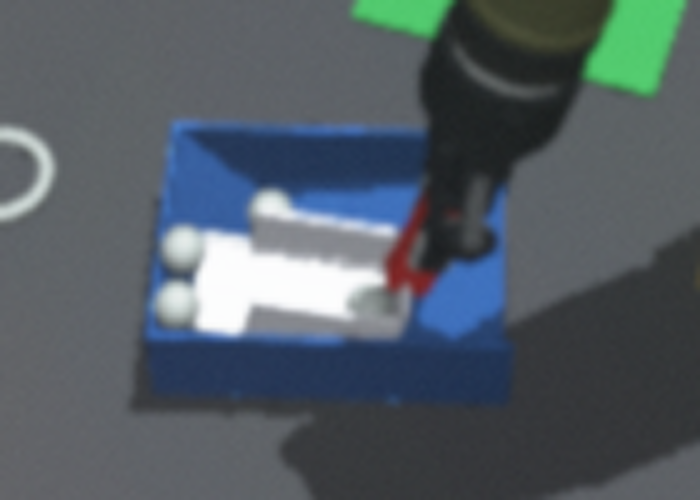

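View pics/top27z.png

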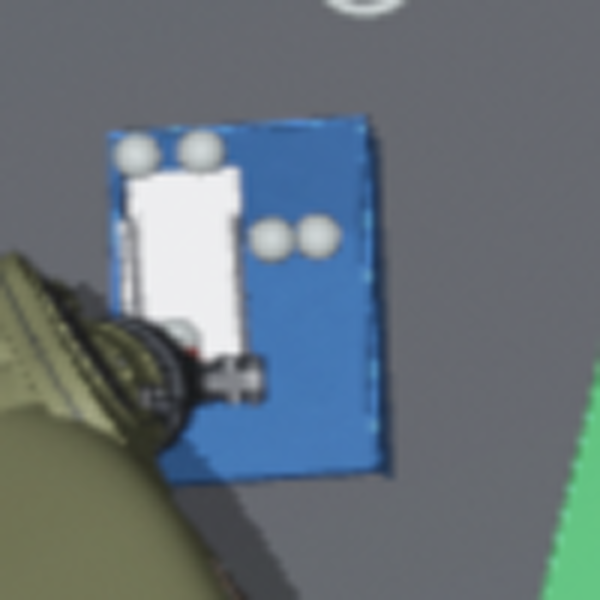

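```bash
python3 - <<'E'
from h import *
plan([(t2w(60,33,36),2.7,5,5),(t2w(40,33,25),2.7,-1,4),(t2w(8,33,17),2.7,-8,5)])
E
```

```text
0.0023, 0, -0.0004, 0, 1.6, 0,  0.0022, 0.0001, -0.0003, 0, 1.6, 0,  0.0021, 0.0001, -0.0002, 0, 1.6, 0,  0.002, 0.0001, 0, 0, 1.6, 0,  0.0019, 0.0001, 0.0001, 0, 1.6, 0,  
0.0034, 0, -0.0007, 0, 1.5, 0,  0.0033, 0, -0.0005, 0, 1.5, 0,  0.0033, 0, -0.0004, 0, 1.5, 0,  0.0032, 0, -0.0003, 0, 1.5, 0,  
0.0047, 0, -0.0011, 0, 1.4, 0,  0.0046, 0, -0.0009, 0, 1.4, 0,  0.0046, 0, -0.0008, 0, 1.4, 0,  0.0045, 0, -0.0006, 0, 1.4, 0,  0.0045, 0, -0.0004, 0, 1.4, 0,
```

```bash
python3 -m pendant '[0.0023,0,-0.0004,0,1.6,0, 0.0022,0,-0.0003,0,1.6,0, 0.0021,0,-0.0002,0,1.6,0, 0.002,0,0,0,1.6,0, 0.0019,0,0.0001,0,1.6,0, 0.0034,0,-0.0007,0,1.5,0, 0.0033,0,-0.0005,0,1.5,0, 0.0033,0,-0.0004,0,1.5,0, 0.0032,0,-0.0003,0,1.5,0, 0.0047,0,-0.0011,0,1.4,0, 0.0046,0,-0.0009,0,1.4,0, 0.0046,0,-0.0008,0,1.4,0, 0.0045,0,-0.0006,0,1.4,0, 0.0045,0,-0.0004,0,1.4,0, 0,0,0,0,0,0, 0,0,0,0,0,0]'
cat >> tub.py <<'E'
def zoom(t):
    l=lipnow()
    p=robot.camera('top'); a=cv2.resize(p['pixels'][155:240,195:285,::-1],(400,378),interpolation=cv2.INTER_CUBIC)
    q=robot.camera('side'); b=cv2.resize(q['pixels'][230:325,250:365,::-1],(400,330),interpolation=cv2.INTER_CUBIC)
    b=cv2.copyMakeBorder(b,0,48,0,0,cv2.BORDER_CONSTANT)
    cv2.imwrite('pics/'+t+'.png',np.hstack([a,b])); return p,q
E
python3 - <<'E'
from tub import *
zoom('z28')
E
```

```text
t: 52.2
eef_pos: [454.9, 279.9, 101.5]
orientation: [0.072, -3.0, 0.006]
force: [-1.0, 0.2, -2.7]
width: 21.4
t 52.2 lip world [558.4 284.9  17.3] tray [ 8.2 32.8] yaw 2.77 up -8.08 roll -0.02 F [-1.   0.2 -2.7] q [ 0.51  0.45 -0.21  1.03  0.06  0.46] w 21.4
```

View pics/z28.png

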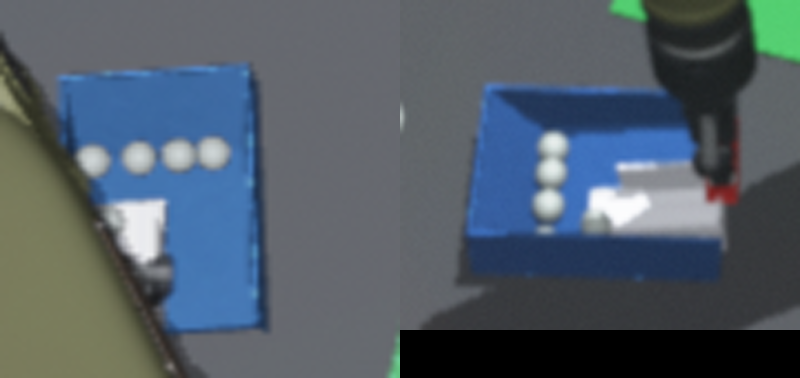

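```bash
python3 -m pendant '[0,0,0.003,0,0,0, 0,0,0.0015,0,0,0, 0,0,0,0,0,0]';  python3 -m pendant '[0,0,0.001,0,0,0, 0,0,0,0,0,0]'; python3 -m pendant '[0,0,0.001,0,0,0, 0,0,0,0,0,0]'
```

```text
t: 52.68
eef_pos: [454.3, 279.9, 97.1]
orientation: [0.073, -3.0, 0.006]
force: [0.4, 1.4, -1.7]
width: 21.2
t: 52.92
eef_pos: [454.1, 279.9, 96.6]
orientation: [0.072, -3.0, 0.005]
force: [-2.3, -0.9, 2.3]
width: 21.8
t: 53.18
eef_pos: [453.8, 279.9, 96.3]
orientation: [0.072, -3.0, 0.005]
force: [-3.1, -1.4, 7.8]
width: 21.4
```

```bash
python3 -m pendant '[-0.006,0,-0.0003,0,0,0, -0.006,0,-0.0002,0,0,0, -0.006,0,-0.0002,0,0,0, -0.006,0,-0.0002,0,0,0, -0.006,0,-0.0002,0,0,0, -0.006,0,-0.0002,0,0,0, -0.002,0,0,0,0,0, 0,0,0,0,0,0]'
python3 - <<'E'
from tub import *
zoom('z29')
plan([(t2w(54,33,17),2.7,-4,4),(t2w(66,33,29),2.7,4,6),(t2w(78,33,41),2.7,11,6)])
E
```

```text
t: 54.18
eef_pos: [489.9, 281.9, 92.8]
orientation: [0.073, -2.997, 0.004]
force: [-7.4, -0.8, 12.1]
width: 21.4
t 54.17 lip world [593.2 287.    8.3] tray [43.  33.3] yaw 2.79 up -8.24 roll 0.06 F [-7.4 -0.8 12.1] q [ 0.49  0.51 -0.13  1.06  0.06  0.43] w 21.4
-0.0012, 0, -0.0004, 0.1, -1.1, 0,  -0.0012, 0, -0.0004, 0, -1.1, 0,  -0.0012, 0, -0.0003, 0, -1.1, 0,  -0.0013, 0, -0.0003, 0, -1.1, 0,  
-0.0003, 0, 0.0005, 0, -1.3, 0,  -0.0003, 0, 0.0006, 0, -1.3, 0,  -0.0004, 0, 0.0006, 0, -1.3, 0,  -0.0004, 0, 0.0007, 0, -1.3, 0,  -0.0005, 0, 0.0007, 0, -1.3, 0,  -0.0005, 0, 0.0008, 0, -1.3, 0,  
-0.0008, 0, 0.0005, 0, -1.2, 0,  -0.0008, 0, 0.0005, 0, -1.2, 0,  -0.0008, 0, 0.0006, 0, -1.2, 0,  -0.0009, 0, 0.0006, 0, -1.2, 0,  -0.0009, 0, 0.0007, 0, -1.2, 0,  -0.0009, 0, 0.0007, 0, -1.2, 0,
```

View pics/z29.png

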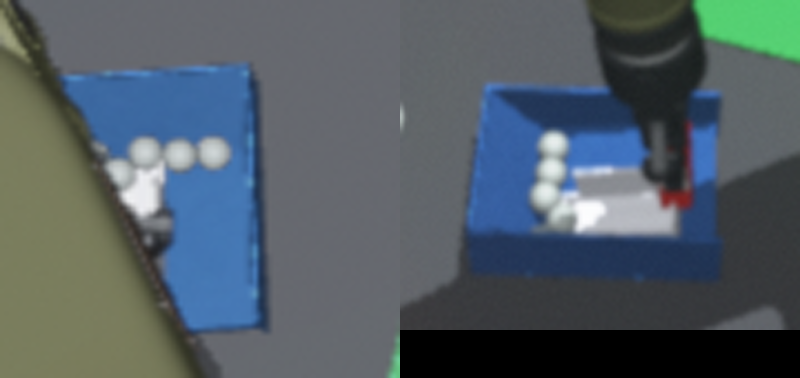

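```bash
python3 -m pendant '[-0.003,0,-0.0001,0,0,0, -0.0012,0,-0.0004,0,-1.1,0, -0.0012,0,-0.0004,0,-1.1,0, -0.0012,0,-0.0003,0,-1.1,0, -0.0013,0,-0.0003,0,-1.1,0, -0.0003,0,0.0005,0,-1.3,0, -0.0003,0,0.0006,0,-1.3,0, -0.0004,0,0.0006,0,-1.3,0]'
python3 - <<'E'
from tub import *
zoom('z30')
E
```

```text
t: 55.28
eef_pos: [494.6, 281.5, 89.0]
orientation: [0.078, -3.134, 0.0]
force: [-13.1, 0.0, 11.4]
width: 21.2
t 55.27 lip world [608.4 287.2  19.4] tray [58.2 32.8] yaw 2.86 up -0.41 roll 0.0 F [-13.1   0.   11.4] q [ 0.52  0.43 -0.27  0.88  0.    0.47] w 21.2
```

View pics/z30.png

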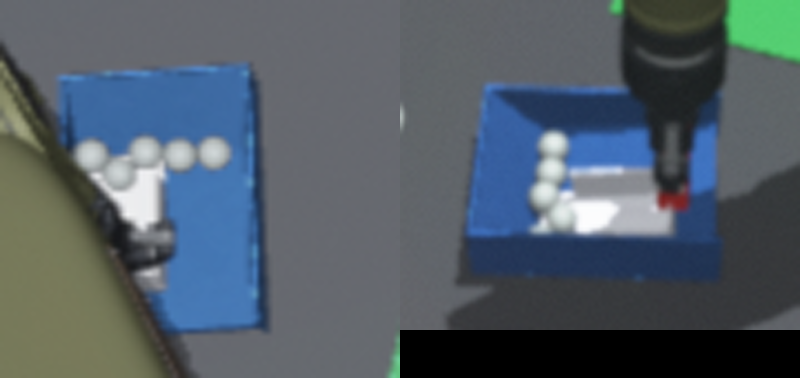

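```bash
python3 -m pendant '[-0.002,0,-0.003,0,0,0, -0.003,0,-0.003,0,0,0, -0.003,0,-0.003,0,0,0, 0,0,0,0,0,0]'
python3 - <<'E'
from tub import *
zoom('z31')
E
```

```text
t: 55.88
eef_pos: [504.2, 281.8, 97.5]
orientation: [0.077, -3.135, 0.001]
force: [-7.3, -0.3, 1.7]
width: 21.7
t 55.88 lip world [618.  287.4  28.1] tray [67.9 32.5] yaw 2.82 up -0.31 roll -0.04 F [-7.3 -0.3  1.7] q [ 0.51  0.44 -0.24  0.9   0.    0.46] w 21.7
```

View pics/z31.png

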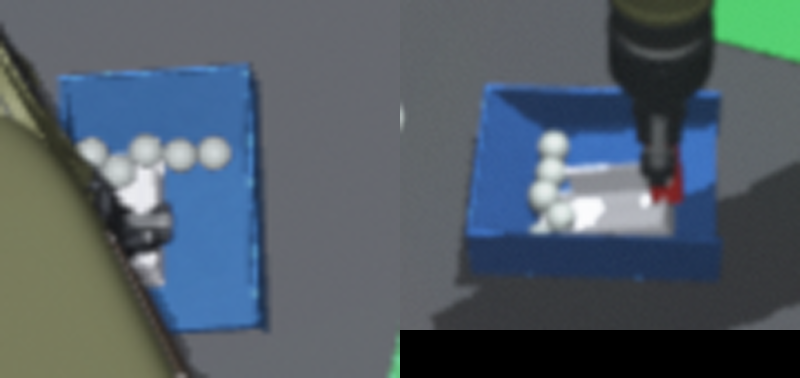

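```bash
python3 -m pendant '[0.003,0,0.003,0,0,0, 0.003,0,0.003,0,0,0, 0.003,0,0.002,0,0,0, 0,0,0,0,0,0]'
python3 -m pendant '[0,0,0,0,0,0, 0,0,0,0,0,0, 0,0,0,0,0,0, 0,0,0,0,0,0, 0,0,-0.03,0,0,0, 0,0,-0.04,0,0,0, 0.02,0,-0.03,0,0,0, 0.02,0,0,0,6,0, 0,0,0,0,0,0, 0,0,0,0,0,0]' 100
cat >> tub.py <<'E'
def scoopmeas(name,yc):
    p,C,pp,M=look(name)
    t=w2t(C); hsv=masks(p); z=C[...,2]
    inl=(abs(t[...,1]-yc)<45)&(t[...,0]>-110)&(t[...,0]<70)&(p['range_z']>0)
    g=inl&red(hsv,C)&(z>40)&(z<165); T=C[g];tt=t[g]
    top=T[:,2]>T[:,2].max()-12
    print('grip y',np.percentile(tt[:,1],[2,98]).round(1),'top z',np.percentile(T[:,2],98).round(1),'top x',np.percentile(tt[top,0],[3,97]).round(1))
    q=T[:,2]<np.percentile(T[:,2],98)-15
    if q.sum()>30:
        # rear face: fit min x by z bins
        zs,xs=[],[]
        for b in range(60,140,8):
            k=(T[:,2]>=b)&(T[:,2]<b+8)
            if k.sum()>8: zs.append(b+4); xs.append(np.percentile(tt[k,0],5))
        if len(zs)>2:
            k=np.polyfit(zs,xs,1); print('rear lean deg',np.degrees(np.arctan(-k[0])).round(2),'rear x at z=100',np.polyval(k,100).round(1))
    w=inl&(hsv[...,1]<60)&(hsv[...,2]>120)&(z>8)&(z<85); T=C[w];tt=t[w]
    xs,zs,zf=[],[],[]
    for x in range(-50,16,6):
        k=(tt[:,0]>=x)&(tt[:,0]<x+6)
        if k.sum()>8: xs.append(x+3); zs.append(np.percentile(T[k,2],97)); 
    if len(xs)>3:
        k=np.polyfit(xs,zs,1); print('wall-top pitch deg',np.degrees(np.arctan(k[0])).round(2),'walltop z at x=0',np.polyval(k,0).round(1),'-> underside',(np.polyval(k,0)-36).round(1))
    print('scoop y',np.percentile(tt[tt[:,0]<10][:,1],[2,98]).round(1))
    balls(p,C,'w'); return p
E
python3 - <<'E'
from tub import *
scoopmeas('w32.png',33); go((0,0,0)); zoom('z32')
E
```

```text
t: 56.48
eef_pos: [499.1, 282.1, 92.4]
orientation: [-0.076, 3.137, 0.0]
force: [-6.9, -0.8, 10.7]
width: 21.5
t: 57.72
eef_pos: [459.7, 280.0, 190.0]
orientation: [0.073, -3.041, 0.005]
force: [0.8, 0.7, -0.2]
width: 51.8
grip y [23.3 43.1] top z 146.7 top x [-70.6 -47.3]
rear lean deg -0.65 rear x at z=100 -71.4
wall-top pitch deg -6.03 walltop z at x=0 50.6 -> underside 14.6
scoop y [ 3.6 62.7]
w tray-frame balls [(0.89, [41.0, 54.0], 33), (0.84, [39.0, 16.0], 31), (0.84, [36.0, -10.0], 28), (0.74, [24.0, 34.0], 35), (0.46, [43.0, -27.0], 27)]
t 57.83 pos [459.4 280.  190.1] x [-0.994 -0.048  0.101] y [-0.048  0.999 -0.001] z [-0.1   -0.006 -0.995] q [ 0.52  0.37 -0.09  1.2   0.05  0.47] w 51.8
shift total tool (mm) [ 450.8 -257.3  236.8] per row m [ 0.4508 -0.2573  0.2368] | turn total deg [0. 0. 0.] | shift in turned axes [ 450.8 -257.3  236.8]
t 57.83 lip world [566.1 285.1 110.1] tray [15.9 32.6] yaw 2.76 up -5.77 roll -0.04 F [0.1 0.5 0.3] q [ 0.52  0.37 -0.09  1.2   0.05  0.47] w 51.8
```

View pics/z32.png

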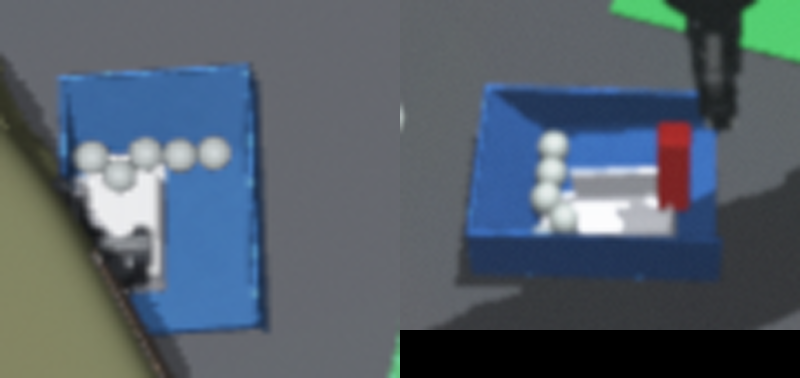

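View pics/w32.png

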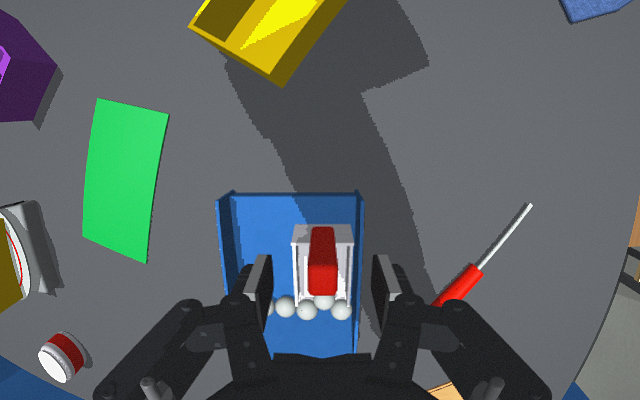

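```bash
python3 - <<'E'
from h import *
s,pp,M=pose(); Mt=Msc(2.7,-6); d=t2w(-60.4,33,88)-pp
print((M.T@d).round(1),(Mt.T@d).round(1),np.degrees(R.from_matrix(M.T@Mt).as_rotvec()).round(2))
E
```

```text
[-40.9   0.4  98.7] [-41.2   0.4  98.5] [-0.04  0.21  0.06]
```

```bash
python3 -m pendant '[-0.02,0,0,0,0.2,0, -0.021,0.0004,0.01,0,0,0, 0,0,0.03,0,0,0, 0,0,0.03,0,0,0, 0,0,0.02,0,0,0, 0,0,0.008,0,0,0, 0,0,0,0,0,0]' 100
python3 -m pendant '[0,0,0,0,0,0, 0,0,0,0,0,0, 0,0,0,0,0,0, 0,0,0,0,0,0, 0,0,0,0,0,0, 0,0,0,0,0,0]' 255
python3 - <<'E'
from h import *
lipnow()
E
```

```text
t: 58.8
eef_pos: [489.8, 281.8, 88.3]
orientation: [0.073, -3.035, 0.005]
force: [-0.0, -0.2, 0.4]
width: 51.8
t: 59.55
eef_pos: [490.7, 282.1, 90.0]
orientation: [0.073, -3.038, 0.003]
force: [1.8, -1.0, 5.8]
width: 21.2
t 59.55 lip world [597.4 287.3   9.8] tray [47.2 33.4] yaw 2.75 up -5.87 roll 0.01 F [ 1.8 -1.   5.8] q [ 0.5   0.49 -0.18  1.    0.04  0.45] w 21.2
```

```bash
python3 -m pendant '[0.0002,0,-0.001,0,0,0, -0.0027,0,-0.0033,0,0,0, -0.0027,0,-0.0033,0,0,0, 0,0,0,0,0,0]'
python3 - <<'E'
from tub import *
zoom('z33')
E
```

```text
t: 60.05
eef_pos: [495.5, 282.1, 95.6]
orientation: [0.073, -3.035, 0.005]
force: [-0.6, 0.7, -4.6]
width: 21.5
t 60.05 lip world [601.9 287.2  15.1] tray [51.7 33.1] yaw 2.76 up -6.06 roll -0.04 F [-0.6  0.7 -4.6] q [ 0.49  0.49 -0.15  1.02  0.04  0.44] w 21.5
```

View pics/z33.png

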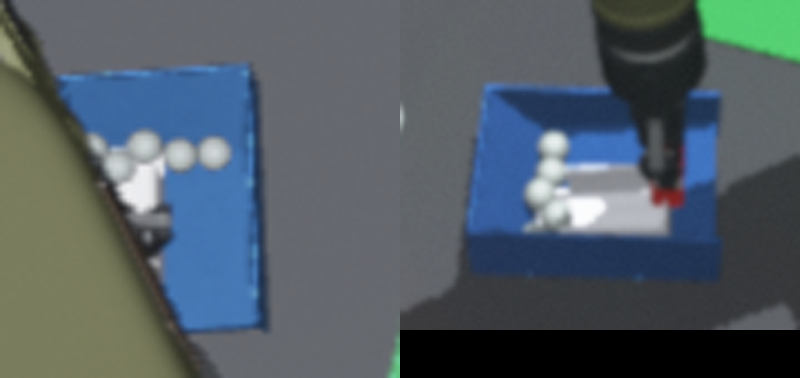

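```bash
python3 - <<'E'
from tub import *
plan([(t2w(57,33,20.3),2.7,-4,3),(t2w(64,33,27.3),2.7,3,5),(t2w(72,33,36),2.7,9,5),(t2w(74,33,42),2.7,14,4)])
E
```

```text
-0.0008, 0, -0.0005, 0, -0.7, 0,  -0.0008, 0, -0.0005, 0, -0.7, 0,  -0.0008, 0, -0.0005, 0, -0.7, 0,  
0.0003, 0, 0.0013, 0, -1.4, 0,  0.0003, 0, 0.0014, 0, -1.4, 0,  0.0003, 0, 0.0014, 0, -1.4, 0,  0.0002, 0, 0.0014, 0, -1.4, 0,  0.0002, 0, 0.0015, 0, -1.4, 0,  
-0.0003, 0, 0.0008, 0, -1.2, 0,  -0.0003, 0, 0.0008, 0, -1.2, 0,  -0.0003, 0, 0.0008, 0, -1.2, 0,  -0.0004, 0, 0.0009, 0, -1.2, 0,  -0.0004, 0, 0.0009, 0, -1.2, 0,  
0.0007, 0, 0.0011, 0, -1.2, 0,  0.0007, 0, 0.0011, 0, -1.3, 0,  0.0007, 0, 0.0011, 0, -1.3, 0,  0.0007, 0, 0.0012, 0, -1.2, 0,
```

```bash
python3 -m pendant '[-0.0008,0,-0.0005,0,-0.7,0, -0.0008,0,-0.0005,0,-0.7,0, -0.0008,0,-0.0005,0,-0.7,0, 0.0003,0,0.0013,0,-1.4,0, 0.0003,0,0.0014,0,-1.4,0, 0.0003,0,0.0014,0,-1.4,0, 0.0002,0,0.0014,0,-1.4,0, 0.0002,0,0.0015,0,-1.4,0]'
python3 - <<'E'
from tub import *
zoom('z34')
E
```

```text
t: 61.15
eef_pos: [496.8, 282.3, 90.3]
orientation: [-0.075, 3.085, 0.002]
force: [-0.0, 0.8, -4.2]
width: 21.6
t 61.15 lip world [614.7 288.   28. ] tray [64.5 33.3] yaw 2.78 up 3.2 roll -0.01 F [-0.   0.8 -4.2] q [ 0.53  0.4  -0.32  0.8  -0.03  0.48] w 21.6
```

View pics/z34.png

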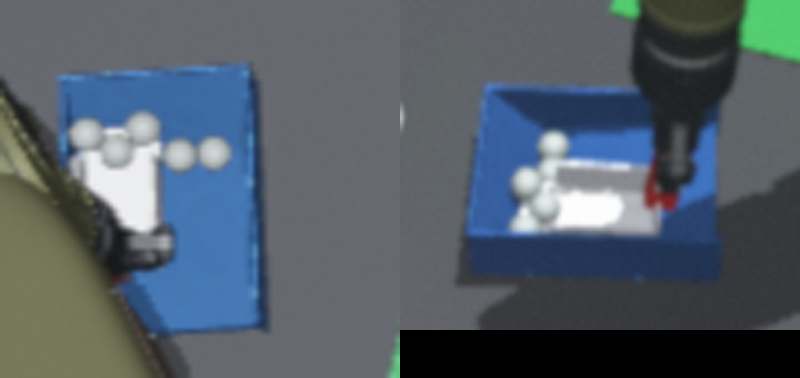

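```bash
python3 -m pendant '[-0.0003,0,0.0008,0,-1.2,0, -0.0003,0,0.0008,0,-1.2,0, -0.0003,0,0.0009,0,-1.2,0, -0.0004,0,0.0009,0,-1.2,0, 0,0,0,0,0,0, 0,0,0,0,0,0, 0,0,0,0,0,0]'
python3 - <<'E'
from tub import *
zoom('z35')
E
```

```text
t: 62.12
eef_pos: [498.8, 282.5, 87.1]
orientation: [-0.072, 3.002, 0.005]
force: [-0.2, 0.1, -3.7]
width: 21.2
t 62.12 lip world [621.4 288.4  34.8] tray [71.3 33.4] yaw 2.77 up 7.92 roll -0.01 F [-0.2  0.1 -3.7] q [ 0.55  0.36 -0.41  0.68 -0.07  0.5 ] w 21.2
```

View pics/z35.png

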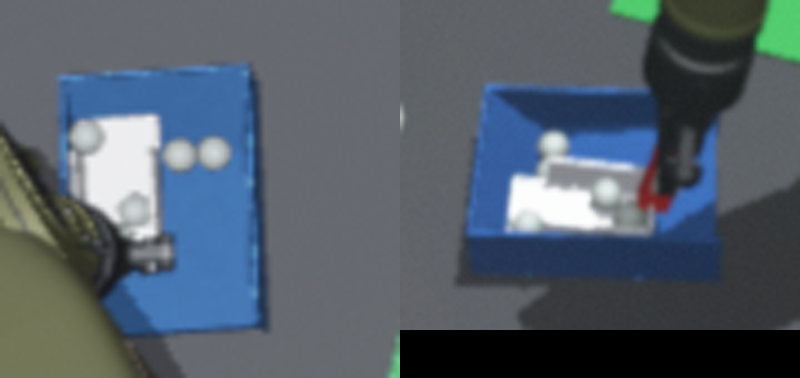

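```bash
python3 -m pendant '[0.0006,0,0.0006,0,-1.3,0, 0.0006,0,0.0006,0,-1.3,0, 0.0006,0,0.0006,0,-1.3,0, 0.0006,0,0.0006,0,-1.3,0, 0.0006,0,0.0006,0,-1.3,0, 0,0,0,0,0,0, 0,0,0,0,0,0, 0,0,0,0,0,0]'
python3 - <<'E'
from tub import *
zoom('z36')
E
```

```text
t: 63.22
eef_pos: [496.4, 282.3, 83.6]
orientation: [-0.07, 2.889, 0.008]
force: [-0.9, -0.4, -4.0]
width: 21.4
t 63.23 lip world [624.1 288.5  45.5] tray [74.  33.4] yaw 2.76 up 14.42 roll -0.01 F [-0.9 -0.4 -4. ] q [ 0.59  0.31 -0.53  0.51 -0.13  0.53] w 21.4
```

View pics/z36.png

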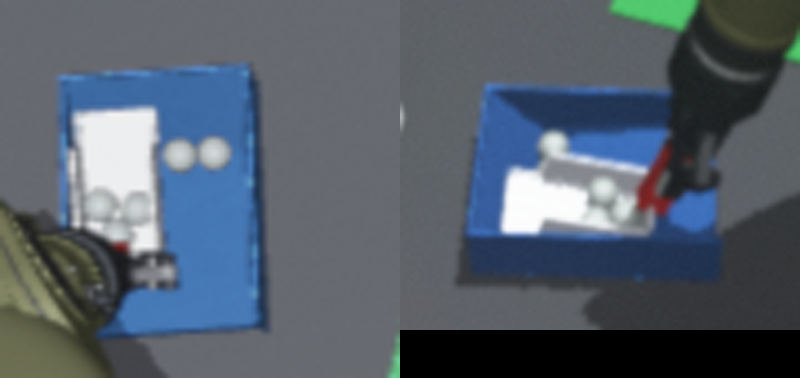

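```bash
python3 -m pendant '[-0.0025,0,-0.01,0,0,0, -0.005,0,-0.0194,0,0,0, -0.005,0,-0.0194,0,0,0, -0.005,0,-0.0194,0,0,0, -0.005,0,-0.0194,0,0,0, -0.005,0,-0.0194,0,0,0, -0.0025,0,-0.01,0,0,0, 0,0,0,0,0,0]'
python3 - <<'E'
from tub import *
zoom('z37')
p=robot.camera('top');tubcheck(p,cloud(p),'top')
plan([((569,-195,170),-90,14.5,20)])
E
```

```text
t: 64.32
eef_pos: [496.6, 282.7, 205.4]
orientation: [-0.07, 2.887, 0.01]
force: [-0.2, -0.0, -3.4]
width: 21.4
t 64.33 lip world [624.5 288.9 167.5] tray [74.4 33.7] yaw 2.76 up 14.52 roll 0.05 F [-0.2 -0.  -3.4] q [ 0.59  0.2  -0.33  0.83 -0.13  0.53] w 21.4
top tub 134 [122.6 131.5] (array([ 569.5, -238.2]), array([136.6,  66.9]), 0.3)
0.0033, -0.0137, -0.0011, 1.1, 0, 4.5,  0.0014, -0.0139, -0.0006, 1.1, 0, 4.5,  -0.0005, -0.014, -0.0001, 1.1, 0, 4.5,  -0.0024, -0.0139, 0.0004, 1.1, 0, 4.5,  -0.0043, -0.0136, 0.0009, 1.2, 0, 4.5,  -0.0062, -0.0132, 0.0013, 1.2, 0, 4.5,  -0.008, -0.0127, 0.0018, 1.2, 0, 4.5,  -0.0098, -0.012, 0.0023, 1.2, 0, 4.5,  -0.0115, -0.0111, 0.0027, 1.2, 0, 4.5,  -0.0131, -0.0101, 0.0031, 1.2, 0, 4.5,  -0.0147, -0.009, 0.0035, 1.2, 0, 4.5,  -0.0162, -0.0078, 0.0039, 1.2, 0, 4.5,  -0.0175, -0.0064, 0.0043, 1.2, 0, 4.5,  -0.0188, -0.0049, 0.0046, 1.2, 0, 4.5,  -0.0199, -0.0033, 0.0049, 1.2, 0, 4.5,  -0.0209, -0.0016, 0.0052, 1.2, 0, 4.5,  -0.0218, 0.0001, 0.0054, 1.2, 0, 4.5,  -0.0225, 0.0019, 0.0056, 1.2, 0, 4.5,  -0.0231, 0.0038, 0.0057, 1.2, 0, 4.5,  -0.0236, 0.0057, 0.0058, 1.2, 0, 4.5,
```

View pics/z37.png

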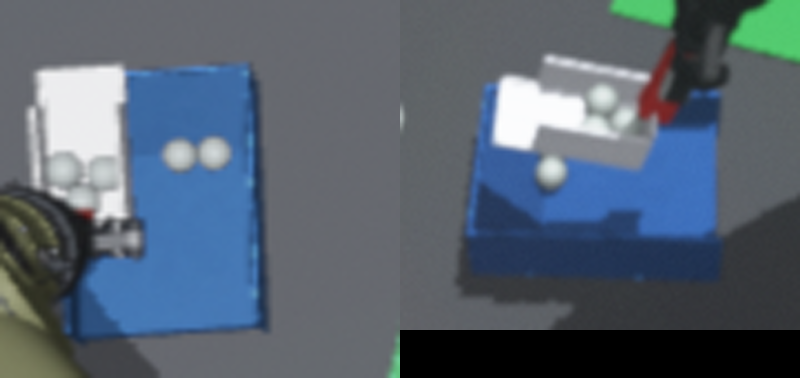

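```bash
python3 -m pendant '[0.0033,-0.0137,-0.0011,1.1,0,4.5, 0.0014,-0.0139,-0.0006,1.1,0,4.5, -0.0005,-0.014,-0.0001,1.1,0,4.5, -0.0024,-0.0139,0.0004,1.1,0,4.5, -0.0043,-0.0136,0.0009,1.2,0,4.5, -0.0062,-0.0132,0.0013,1.2,0,4.5, -0.008,-0.0127,0.0018,1.2,0,4.5, -0.0098,-0.012,0.0023,1.2,0,4.5, -0.0115,-0.0111,0.0027,1.2,0,4.5, -0.0131,-0.0101,0.0031,1.2,0,4.5, -0.0147,-0.009,0.0035,1.2,0,4.5, -0.0162,-0.0078,0.0039,1.2,0,4.5, -0.0175,-0.0064,0.0043,1.2,0,4.5, -0.0188,-0.0049,0.0046,1.2,0,4.5, -0.0199,-0.0033,0.0049,1.2,0,4.5, -0.019,-0.0016,0.0052,1.2,0,4.5, -0.017,0.0001,0.0044,1.2,0,4.5, -0.014,0.0019,0.0036,1.2,0,4.5, -0.01,0.0038,0.0025,1.2,0,4.5, -0.006,0.0057,0.0016,1.2,0,4.5]'
python3 -m pendant '[0,0,0,0,0,0, 0,0,0,0,0,0]'
python3 - <<'E'
from tub import *
lipnow()
p=blade(); cv2.imwrite('pics/top38z.png',cv2.resize(p['pixels'][140:240,310:430,::-1],(720,600),interpolation=cv2.INTER_CUBIC))
plan([((569,-214,146),-90,8,6)])
E
```

```text
t: 66.97
eef_pos: [561.4, -21.0, 206.3]
orientation: [2.098, 2.083, -0.277]
force: [-0.3, -0.2, -3.9]
width: 21.3
t: 67.22
eef_pos: [560.9, -20.4, 206.7]
orientation: [2.093, 2.088, -0.277]
force: [-0.5, -0.1, -3.9]
width: 21.2
t 67.22 lip world [ 560.  -148.4  168.9] tray [ -10.6 -400.1] yaw -90.07 up 14.57 roll -0.54 F [-0.5 -0.1 -3.9] q [ 0.11  0.36 -0.09  1.16 -0.25  1.68] w 21.2
top tub 130 [123.7 131.6] (array([ 569.5, -237.9]), array([ 67.5, 137. ]), 89.8)
lip y -148.2 z@lip 168.8 nose up deg 10.6 n 170
-0.0109, 0.0009, 0.0043, -0.5, 1.1, 0,  -0.0111, 0.0015, 0.0041, 0, 1.1, 0,  -0.0112, 0.0015, 0.0039, 0, 1.1, 0,  -0.0113, 0.0015, 0.0037, 0, 1.1, 0,  -0.0114, 0.0015, 0.0036, 0, 1.1, 0,  -0.0115, 0.0015, 0.0034, 0, 1.1, 0,
```

View pics/top38z.png

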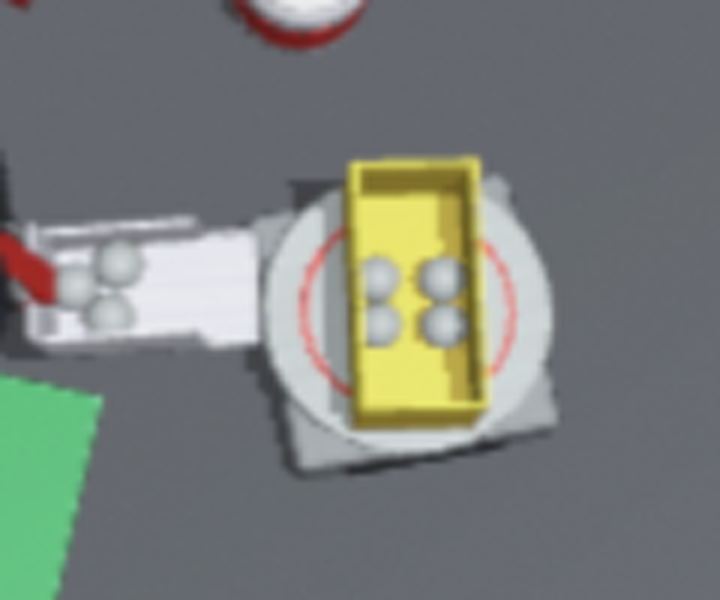

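```bash
python3 - <<'E'
from tub import *
plan([((592,-216,148),-90,9,7)])
E
```

```text
-0.0095, 0.004, 0.0037, -0.5, 0.8, 0,  -0.0096, 0.0046, 0.0036, 0, 0.8, 0,  -0.0097, 0.0046, 0.0035, 0, 0.8, 0,  -0.0098, 0.0046, 0.0034, 0, 0.8, 0,  -0.0098, 0.0046, 0.0033, 0, 0.8, 0,  -0.0099, 0.0046, 0.0032, 0, 0.8, 0,  -0.01, 0.0046, 0.003, 0, 0.8, 0,
```

```bash
python3 -m pendant '[-0.0095,0.004,0.0037,-0.5,0.8,0, -0.0096,0.0046,0.0036,0,0.8,0, -0.0097,0.0046,0.0035,0,0.8,0, -0.0098,0.0046,0.0034,0,0.8,0, -0.0098,0.0046,0.0033,0,0.8,0, -0.0099,0.0046,0.0032,0,0.8,0, -0.006,0.0046,0.003,0,0.8,0, -0.004,0,0,0,0,0, 0,0,0,0,0,0]'
python3 - <<'E'
from tub import *
lipnow()
p=robot.camera('top');C=cloud(p);hsv=masks(p)
m=(hsv[...,1]<50)&(hsv[...,2]>140)&(C[...,2]>100)&(abs(C[...,0]-592)<24)&(C[...,1]>-240)&(C[...,1]<-90)
T=C[m]; y0=T[:,1].min(); B=T[T[:,1]<y0+35]; k=np.polyfit(B[:,1],B[:,2],1); print(y0,np.polyval(k,y0),-np.degrees(np.arctan(k[0])))
cv2.imwrite('pics/top39z.png',cv2.resize(p['pixels'][140:240,310:430,::-1],(720,600),interpolation=cv2.INTER_CUBIC))
plan([((592,-217,143),-90,2,8),((592,-217,141),-90,-8,10)])
E
```

```text
t: 68.4
eef_pos: [592.5, -92.7, 198.4]
orientation: [2.143, 2.137, -0.169]
force: [0.8, -0.2, -3.6]
width: 21.5
t 68.4 lip world [ 592.1 -216.5  148.3] tray [  18.2 -469.5] yaw -90.16 up 8.99 roll -0.01 F [ 0.8 -0.2 -3.6] q [-0.07  0.39 -0.04  1.13 -0.16  1.5 ] w 21.5
-216.19330334130578 148.5109164568125 7.1018952140733385
-0.0011, -0.0001, -0.0011, 0, 0.9, 0,  -0.0011, -0.0001, -0.0011, 0, 0.9, 0,  -0.0011, -0.0001, -0.0011, 0, 0.9, 0,  -0.0011, -0.0001, -0.0011, 0, 0.9, 0,  -0.0011, -0.0001, -0.0011, 0, 0.9, 0,  -0.0011, -0.0001, -0.0011, 0, 0.9, 0,  -0.0011, -0.0001, -0.0011, 0, 0.9, 0,  -0.0011, -0.0001, -0.0011, 0, 0.9, 0,  
-0.0012, 0, -0.0018, 0, 1, 0,  -0.0012, 0, -0.0018, 0, 1, 0,  -0.0012, 0, -0.0018, 0, 1, 0,  -0.0012, 0, -0.0018, 0, 1, 0,  -0.0012, 0, -0.0018, 0, 1, 0,  -0.0012, 0, -0.0018, 0, 1, 0,  -0.0012, 0, -0.0018, 0, 1, 0,  -0.0012, 0, -0.0018, 0, 1, 0,  -0.0012, 0, -0.0018, 0, 1, 0,  -0.0012, 0, -0.0018, 0, 1, 0,
```

View pics/top39z.png

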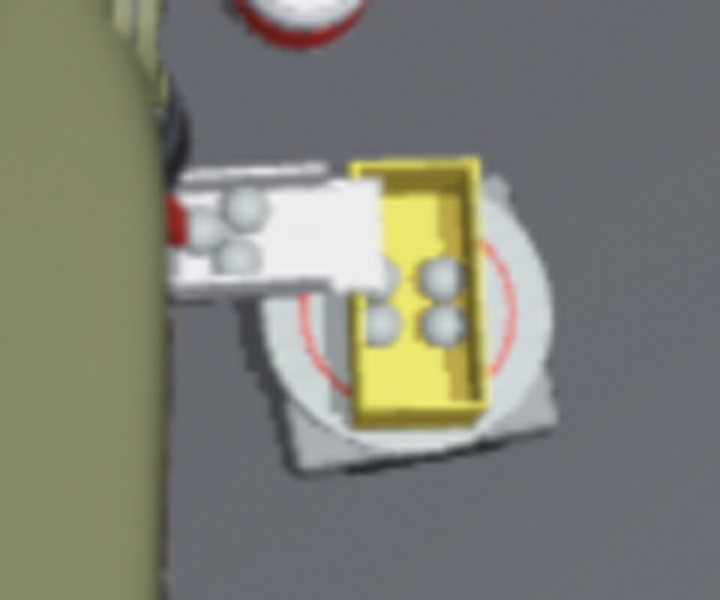

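```bash
python3 -m pendant '[-0.0011,0,-0.0011,0,0.9,0, -0.0011,0,-0.0011,0,0.9,0, -0.0011,0,-0.0011,0,0.9,0, -0.0011,0,-0.0011,0,0.9,0, -0.0011,0,-0.0011,0,0.9,0, -0.0011,0,-0.0011,0,0.9,0, -0.0011,0,-0.0011,0,0.9,0, -0.0011,0,-0.0011,0,0.9,0, -0.0009,0,-0.0013,0,0.7,0, -0.0009,0,-0.0013,0,0.7,0, -0.0009,0,-0.0013,0,0.7,0, -0.0009,0,-0.0013,0,0.7,0, -0.0009,0,-0.0013,0,0.7,0, -0.0009,0,-0.0013,0,0.7,0, -0.0009,0,-0.0013,0,0.7,0, -0.0009,0,-0.0013,0,0.7,0, 0,0,0,0,0,0, 0,0,0,0,0,0, 0,0,0,0,0,0]'
python3 - <<'E'
from tub import *
lipnow()
p=robot.camera('top');C=cloud(p);tubcheck(p,C)
cv2.imwrite('pics/top40z.png',cv2.resize(p['pixels'][140:240,310:430,::-1],(720,600),interpolation=cv2.INTER_CUBIC))
E
```

```text
t: 70.82
eef_pos: [592.5, -107.6, 218.4]
orientation: [-2.19, -2.185, -0.073]
force: [-0.4, 0.6, -4.0]
width: 21.4
t 70.83 lip world [ 592.3 -217.1  142.1] tray [  18.3 -470.2] yaw -90.14 up -3.81 roll 0.0 F [-0.4  0.6 -4. ] q [-0.21  0.41  0.05  1.22  0.07  1.36] w 21.4
 tub 105 [122.2 132. ] (array([ 568.9, -239.2]), array([ 65.7, 136.6]), 88.7)
```

View pics/top40z.png

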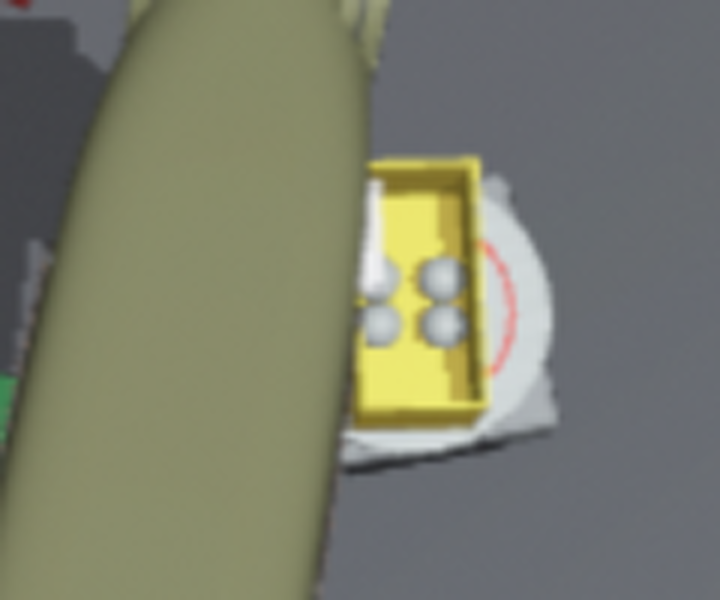

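```bash
python3 -m pendant '[-0.0009,0,-0.0013,0,0.7,0, -0.0009,0,-0.0013,0,0.7,0, -0.0009,0,-0.0013,0,0.7,0, -0.0009,0,-0.0013,0,0.7,0, -0.0009,0,-0.0013,0,0.7,0, -0.0009,0,-0.0013,0,0.7,0, 0,0,0,0,0,0, 0,0,0,0,0,0, 0,0,0,0,0,0, 0,0,0,0,0,0, 0,0,0,0,0,0]'
python3 - <<'E'
from tub import *
lipnow()
p=robot.camera('top');C=cloud(p);tubcheck(p,C)
cv2.imwrite('pics/top41z.png',cv2.resize(p['pixels'][140:240,310:430,::-1],(720,600),interpolation=cv2.INTER_CUBIC))
look('w41.png')
E
```

```text
t: 72.25
eef_pos: [592.5, -113.7, 225.6]
orientation: [-2.152, -2.146, -0.151]
force: [-0.0, -0.5, -1.4]
width: 21.6
t 72.25 lip world [ 592.3 -217.4  141.6] tray [  18.4 -470.5] yaw -90.14 up -8.01 roll 0.01 F [-0.  -0.5 -1.4] q [-0.26  0.42  0.08  1.27  0.14  1.31] w 21.6
 tub 48 [120.7 127.5] (array([ 566.9, -262.6]), array([ 35.4, 137.9]), 80.7)
```

View pics/top41z.png

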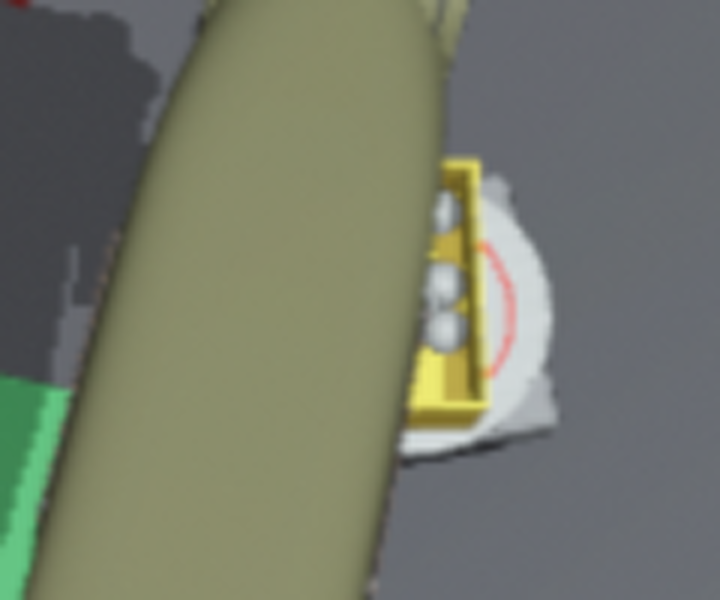

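```bash
python3 -m pendant '[0,0,-0.01,0,0,0, 0.01,0,-0.01,0,-3,0, 0.02,0,-0.005,0,-4,0, 0.03,0,0,0,-4,0, 0.03,0,0,0,-4,0, 0.03,0,0,0,0,0, 0.02,0,0,0,0,0, 0,0,0,0,0,0]'
python3 - <<'E'
from tub import *
p,q=zoom('z42');C=cloud(p);tubcheck(p,C);balls(p,C,'top')
cv2.imwrite('pics/top42z.png',cv2.resize(p['pixels'][140:240,310:430,::-1],(720,600),interpolation=cv2.INTER_CUBIC))
for n,pp_ in [('top',p),('side',q)]:
    C=cloud(pp_);hsv=masks(pp_);t=w2t(C)
    m=(hsv[...,1]<80)&(abs(t[...,0])<90)&(abs(t[...,1])<66)&(C[...,2]>16)&(C[...,2]<50)
    nn,lab,st,ce=cv2.connectedComponentsWithStats(m.astype(np.uint8))
    for i in range(1,nn):
        if st[i,4]>8: print(n,st[i,4],t[lab==i].min(0).round(1),t[lab==i].max(0).round(1),t[lab==i].mean(0).round(1))
E
```

```text
t: 73.35
eef_pos: [593.0, 23.2, 246.6]
orientation: [2.159, 2.157, -0.132]
force: [-0.9, -0.7, -2.0]
width: 21.7
t 73.35 lip world [592.9 -98.7 192.3] tray [  24.6 -352. ] yaw -90.06 up 7.0 roll 0.01 F [-0.9 -0.7 -2. ] q [ 0.1   0.38  0.08  1.28 -0.12  1.68] w 21.7
 tub 128 [122.5 129.9] (array([ 569.9, -238.5]), array([ 67.6, 137.1]), 89.8)
top tray-frame balls [(0.41, [42.0, -42.0], 30)]
top 92 [ 28.9 -49. ] [54.  -1.2] [ 41.  -25.3]
side 109 [ 30.4 -48.5] [56.1  1.6] [ 41.8 -20.1]
```

View pics/top42z.png

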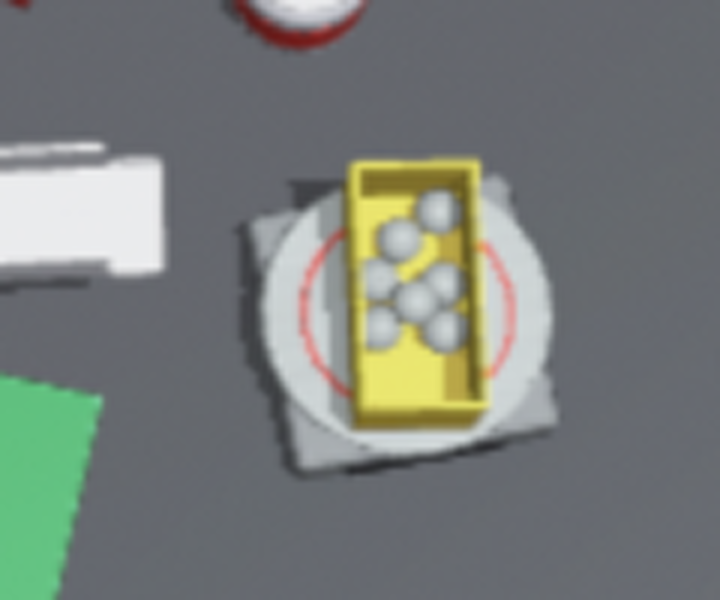

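View pics/z42.png

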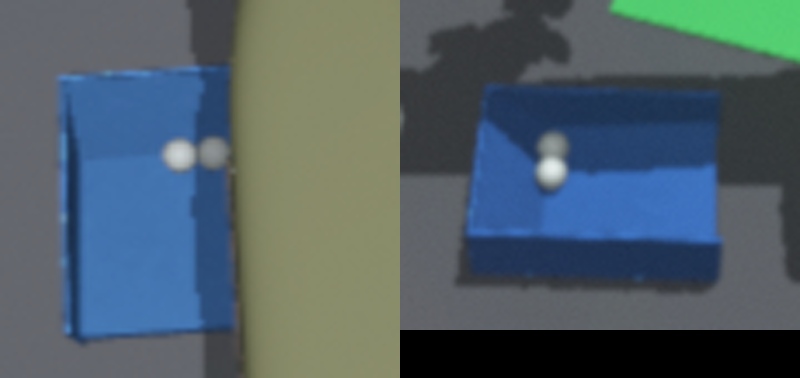

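```bash
python3 - <<'E'
from h import *
plan([(t2w(-40,-24,110),2.7,-4,14)])
E
```

```text
0.0221, -0.0198, 0.0015, -0.7, 0.8, -6.6,  0.0226, -0.017, 0.0018, -0.7, 0.8, -6.6,  0.0227, -0.0141, 0.0021, -0.6, 0.8, -6.6,  0.0225, -0.0112, 0.0024, -0.5, 0.8, -6.6,  0.022, -0.0084, 0.0028, -0.4, 0.8, -6.6,  0.0212, -0.0056, 0.0031, -0.3, 0.8, -6.6,  0.0201, -0.0029, 0.0035, -0.2, 0.8, -6.6,  0.0187, -0.0004, 0.0038, -0.1, 0.8, -6.6,  0.017, 0.0019, 0.0041, 0, 0.8, -6.6,  0.015, 0.0041, 0.0043, 0.1, 0.8, -6.6,  0.0128, 0.006, 0.0045, 0.1, 0.8, -6.6,  0.0105, 0.0077, 0.0046, 0.2, 0.8, -6.6,  0.0079, 0.0091, 0.0047, 0.3, 0.8, -6.6,  0.0052, 0.0102, 0.0047, 0.4, 0.8, -6.6,
```

```bash
python3 -m pendant '[0.0221,-0.0198,0.0015,-0.7,0.8,-6.6, 0.0226,-0.017,0.0018,-0.7,0.8,-6.6, 0.0227,-0.0141,0.0021,-0.6,0.8,-6.6, 0.0225,-0.0112,0.0024,-0.5,0.8,-6.6, 0.022,-0.0084,0.0028,-0.4,0.8,-6.6, 0.0212,-0.0056,0.0031,-0.3,0.8,-6.6, 0.0201,-0.0029,0.0035,-0.2,0.8,-6.6, 0.0187,-0.0004,0.0038,-0.1,0.8,-6.6, 0.017,0.0019,0.0041,0,0.8,-6.6, 0.015,0.0041,0.0043,0.1,0.8,-6.6, 0.0128,0.006,0.0045,0.1,0.8,-6.6, 0.0105,0.0077,0.0046,0.2,0.8,-6.6, 0.0079,0.0091,0.0047,0.3,0.8,-6.6, 0.0052,0.0102,0.0047,0.4,0.8,-6.6, 0,0,0,0,0,0, 0,0,0,0,0,0]'
cat >> tub.py <<'E'
def sidemeas():
    l,M,pp=lipnow(); lt=w2t(l)
    q=robot.camera('side');C=cloud(q);hsv=masks(q);t=w2t(C)
    m=(hsv[...,1]<70)&(hsv[...,2]>110)&(abs(t[...,1]-lt[1])<20)&(t[...,0]>lt[0]-60)&(t[...,0]<lt[0]+25)&(abs(C[...,2]-l[2])<20)
    T=C[m];x=t[m][:,0]; k=np.polyfit(x,T[:,2],1); r=T[:,2]-np.polyval(k,x); g=abs(r)<4; k=np.polyfit(x[g],T[g,2],1)
    print('meas lip x',np.percentile(x,99.5).round(1),'vs',lt[0].round(1),'pitch',np.degrees(np.arctan(k[0])).round(1),'blade top z at lip',np.polyval(k,np.percentile(x,99.5)).round(1),'vs',l[2].round(1),len(x))
    a=t[(hsv[...,1]<70)&(hsv[...,2]>110)&(abs(t[...,0]-lt[0]+40)<12)&(abs(C[...,2]-l[2]-20)<30)&(abs(t[...,1]-lt[1])<45)][:,1]; print('y range',np.percentile(a,[1,99]).round(1))
E
python3 - <<'E'
from tub import *
sidemeas();sidemeas();zoom('z43')
E
```

```text
t: 75.5
eef_pos: [404.1, 221.0, 187.2]
orientation: [0.061, -3.069, -0.001]
force: [-0.2, -1.2, -1.4]
width: 21.6
t 75.5 lip world [513.1 225.5 110.3] tray [-39.9 -24.4] yaw 2.27 up -4.14 roll 0.13 F [-0.2 -1.2 -1.4] q [ 0.48  0.22 -0.31  1.1   0.03  0.44] w 21.6
meas lip x -41.9 vs -39.9 pitch -4.4 blade top z at lip 110.3 vs 110.3 178
y range [-55.3   7.2]
t 75.55 lip world [513.1 225.6 110.4] tray [-39.9 -24.3] yaw 2.28 up -4.14 roll 0.14 F [ 0.2 -0.2 -2.4] q [ 0.48  0.22 -0.31  1.1   0.03  0.44] w 21.3
meas lip x -41.9 vs -39.9 pitch -4.7 blade top z at lip 110.1 vs 110.4 178
y range [-55.    6.5]
t 75.6 lip world [513.1 225.7 110.4] tray [-39.9 -24.1] yaw 2.3 up -4.14 roll 0.16 F [ 0.  -0.3 -1.3] q [ 0.48  0.22 -0.31  1.1   0.03  0.44] w 21.1
```

View pics/z43.png

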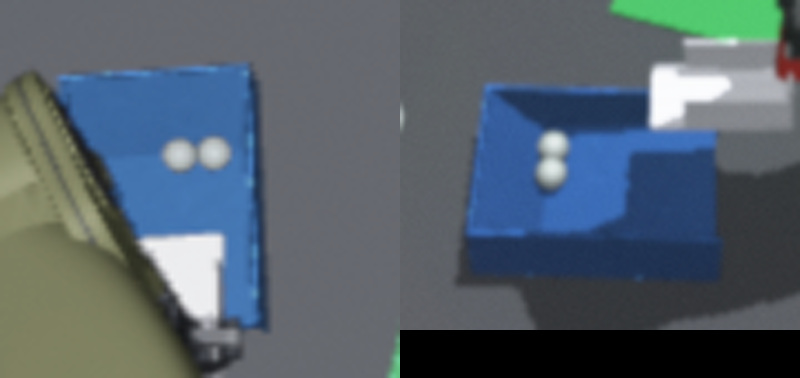

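```bash
python3 - <<'E'
from h import *
plan([(t2w(-35,-24,22),2.7,-8,4)])
E
```

```text
-0.004, -0.0001, 0.02, 0.2, 1, -0.1,  -0.0044, -0.0002, 0.02, 0, 1, -0.1,  -0.0048, -0.0002, 0.0199, 0, 1, -0.1,  -0.0051, -0.0002, 0.0198, 0, 1, -0.1,
```

```bash
python3 -m pendant '[-0.004,0,0.02,0.2,1,-0.1, -0.0044,0,0.02,0,1,-0.1, -0.0048,0,0.02,0,1,-0.1, -0.0051,0,0.0198,0,1,-0.1, 0,0,0.003,0,0,0, 0,0,0,0,0,0]'
python3 -m pendant '[0,0,0.0012,0,0,0, 0,0,0,0,0,0]'
python3 -m pendant '[0,0,0.0012,0,0,0, 0,0,0,0,0,0]'
python3 -c "
from h import *
lipnow()"
```

```text
t: 76.45
eef_pos: [413.3, 222.2, 102.5]
orientation: [0.074, -2.997, 0.006]
force: [-1.1, 0.3, -0.7]
width: 21.6
t: 76.7
eef_pos: [413.3, 222.4, 101.9]
orientation: [0.074, -2.998, 0.005]
force: [0.3, -0.9, -1.5]
width: 21.5
t: 76.95
eef_pos: [413.2, 222.4, 100.9]
orientation: [0.074, -2.998, 0.005]
force: [-0.9, 0.2, 0.8]
width: 21.5
t 76.95 lip world [516.5 227.6  16.5] tray [-36.4 -22.4] yaw 2.84 up -8.15 roll 0.03 F [-0.9  0.2  0.8] q [ 0.46  0.36 -0.37  0.97  0.06  0.4 ] w 21.5
```

```bash
python3 -m pendant '[-0.01,-0.001,-0.0003,0,0,0, -0.01,-0.001,-0.0003,0,0,0, -0.01,0,-0.0003,0,0,0, -0.01,0,-0.0003,0,0,0, -0.01,0,-0.0003,0,0,0, -0.008,0,-0.0003,0,0,0, -0.006,0,-0.0002,0,0,0, -0.006,0,-0.0002,0,0,0, -0.005,0,-0.0002,0,0,0, 0,0,0,0,0,0]'
python3 - <<'E'
from tub import *
zoom('z44')
E
```

```text
t: 78.2
eef_pos: [484.3, 223.9, 93.8]
orientation: [0.074, -2.992, 0.004]
force: [-10.9, -0.2, 16.5]
width: 21.1
t 78.2 lip world [587.1 229.    8.8] tray [ 34.2 -24.3] yaw 2.85 up -8.54 roll 0.06 F [-10.9  -0.2  16.5] q [ 0.4   0.47 -0.21  1.03  0.05  0.35] w 21.1
```

View pics/z44.png

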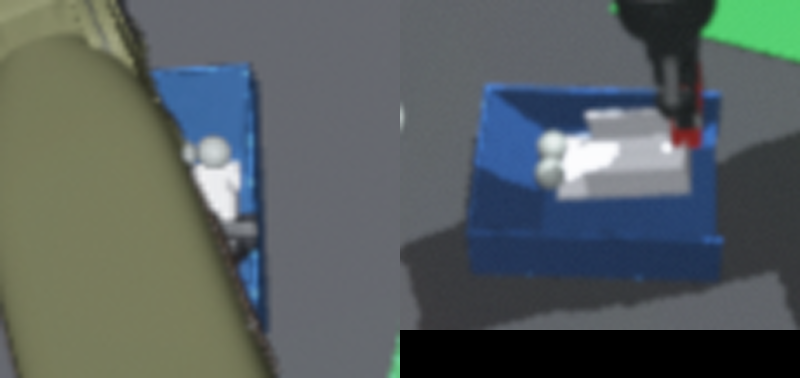

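```bash
python3 -m pendant '[0,0,-0.0015,0,0,0, -0.004,0,-0.0002,0,0,0, -0.004,0,-0.0002,0,0,0, 0,0,0,0,0,0]'
python3 - <<'E'
from tub import *
zoom('z45')
E
```

```text
t: 78.8
eef_pos: [495.5, 224.2, 92.7]
orientation: [0.074, -2.996, 0.005]
force: [-4.2, -0.5, 3.1]
width: 21.2
t 78.8 lip world [598.6 229.3   8.2] tray [ 45.7 -24.6] yaw 2.82 up -8.27 roll -0.0 F [-4.2 -0.5  3.1] q [ 0.4   0.48 -0.19  1.04  0.05  0.34] w 21.2
```

View pics/z45.png

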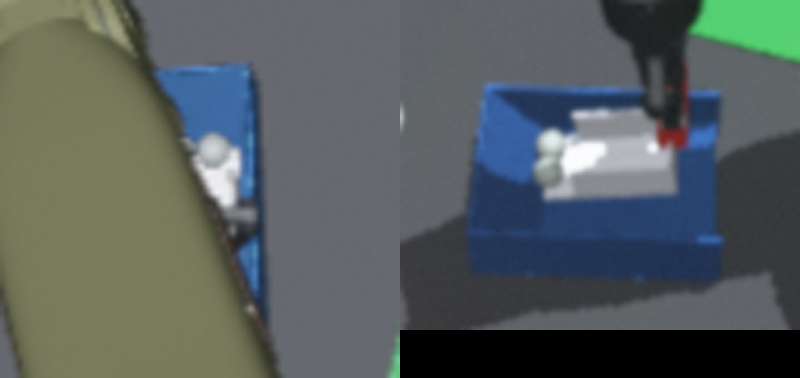

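```bash
python3 -m pendant '[0.0002,0,-0.001,0,0,0, -0.0025,0,-0.0034,0,0,0, -0.0025,0,-0.0034,0,0,0, 0,0,0,0,0,0]'
python3 - <<'E'
from tub import *
zoom('z46')
plan([(t2w(58,-24.5,21.3),2.7,-4,3),(t2w(65,-24.5,28.3),2.7,3,5),(t2w(72,-24.5,36),2.7,8,4)])
E
```

```text
t: 79.4
eef_pos: [502.7, 224.8, 100.1]
orientation: [0.074, -2.999, 0.005]
force: [-1.0, -0.6, -2.2]
width: 21.5
t 79.4 lip world [606.2 229.9  15.8] tray [ 53.3 -24.4] yaw 2.82 up -8.1 roll 0.01 F [-1.  -0.6 -2.2] q [ 0.39  0.48 -0.16  1.06  0.05  0.34] w 21.5
0.0003, 0, 0.0007, 0, -1.4, 0,  0.0002, 0, 0.0007, 0, -1.4, 0,  0.0002, 0, 0.0008, 0, -1.4, 0,  
0.0003, 0, 0.0013, 0, -1.4, 0,  0.0003, 0, 0.0014, 0, -1.4, 0,  0.0003, 0, 0.0014, 0, -1.4, 0,  0.0002, 0, 0.0014, 0, -1.4, 0,  0.0002, 0, 0.0015, 0, -1.4, 0,  
-0.0004, 0, 0.0007, 0, -1.3, 0,  -0.0004, 0, 0.0007, 0, -1.2, 0,  -0.0005, 0, 0.0008, 0, -1.2, 0,  -0.0005, 0, 0.0008, 0, -1.3, 0,
```

View pics/z46.png

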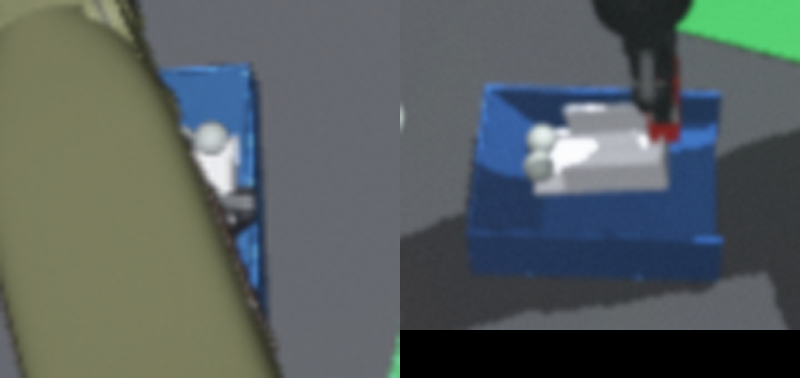

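```bash
python3 -m pendant '[0.0001,0,0.0007,0,-1.4,0, 0.0001,0,0.0007,0,-1.4,0, 0.0001,0,0.0008,0,-1.4,0, 0.0002,0,0.0013,0,-1.4,0, 0.0002,0,0.0014,0,-1.4,0, 0.0002,0,0.0014,0,-1.4,0, 0.0001,0,0.0014,0,-1.4,0, 0.0002,0,0.0014,0,-1.4,0, -0.0004,0,0.0007,0,-1.3,0, -0.0004,0,0.0007,0,-1.2,0, -0.0005,0,0.0008,0,-1.2,0, -0.0005,0,0.0008,0,-1.3,0, 0,0,0,0,0,0, 0,0,0,0,0,0]'
python3 - <<'E'
from tub import *
zoom('z47')
E
```

```text
t: 81.25
eef_pos: [502.1, 224.7, 88.0]
orientation: [-0.074, 3.001, 0.005]
force: [0.2, -0.6, -3.5]
width: 21.3
t 81.25 lip world [624.8 230.7  35.8] tray [ 71.9 -24.4] yaw 2.83 up 8.0 roll 0.0 F [ 0.2 -0.6 -3.5] q [ 0.45  0.32 -0.47  0.65 -0.05  0.4 ] w 21.3
```

View pics/z47.png

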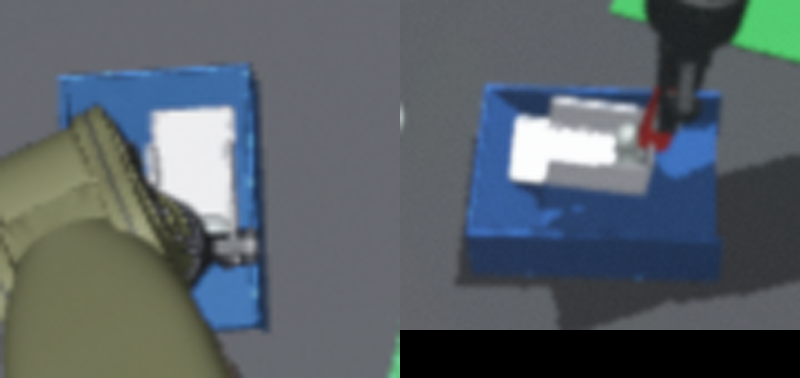

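Both remaining balls rolled back into the heel. Lift and nose up a little more.

```bash
python3 -m pendant '[0.0003,0,-0.003,0,-1.2,0, -0.002,0,-0.01,0,-1.2,0, -0.004,0,-0.0194,0,-1.2,0, -0.005,0,-0.0194,0,-1.2,0, -0.005,0,-0.0194,0,-1.2,0, -0.005,0,-0.0194,0,0,0, -0.005,0,-0.0194,0,0,0, -0.0025,0,-0.01,0,0,0, 0,0,0,0,0,0]'
python3 - <<'E'
from tub import *
zoom('z48')
p=robot.camera('top');tubcheck(p,cloud(p),'top')
plan([((566,-185,172),-90,14,20)])
E
```

```text
t: 82.48
eef_pos: [504.8, 225.1, 212.7]
orientation: [-0.071, 2.894, 0.01]
force: [-0.0, -0.6, -3.2]
width: 21.4
t 82.47 lip world [632.4 231.5 174. ] tray [ 79.6 -24. ] yaw 2.81 up 14.16 roll 0.06 F [-0.  -0.6 -3.2] q [ 0.48  0.16 -0.36  0.83 -0.1   0.42] w 21.4
top tub 130 [122.4 129.7] (array([ 569.6, -238.2]), array([ 66.9, 137.6]), 89.6)
0.0037, -0.0103, -0.001, 1.1, 0, 4.5,  0.0021, -0.0105, -0.0006, 1.1, 0, 4.5,  0.0005, -0.0107, -0.0001, 1.1, 0, 4.5,  -0.0012, -0.0107, 0.0003, 1.1, 0, 4.5,  -0.0029, -0.0106, 0.0007, 1.1, 0, 4.5,  -0.0045, -0.0103, 0.0011, 1.1, 0, 4.5,  -0.0061, -0.0099, 0.0015, 1.1, 0, 4.5,  -0.0077, -0.0093, 0.0019, 1.1, 0, 4.5,  -0.0092, -0.0087, 0.0022, 1.1, 0, 4.5,  -0.0106, -0.0079, 0.0026, 1.1, 0, 4.5,  -0.012, -0.007, 0.003, 1.1, 0, 4.5,  -0.0134, -0.0059, 0.0033, 1.1, 0, 4.5,  -0.0146, -0.0048, 0.0036, 1.1, 0, 4.5,  -0.0157, -0.0036, 0.0039, 1.1, 0, 4.5,  -0.0168, -0.0022, 0.0041, 1.1, 0, 4.5,  -0.0177, -0.0008, 0.0044, 1.1, 0, 4.5,  -0.0185, 0.0006, 0.0046, 1.1, 0, 4.5,  -0.0192, 0.0022, 0.0048, 1.1, 0, 4.5,  -0.0198, 0.0038, 0.0049, 1.1, 0, 4.5,  -0.0203, 0.0054, 0.005, 1.1, 0, 4.5,
```

View pics/z48.png

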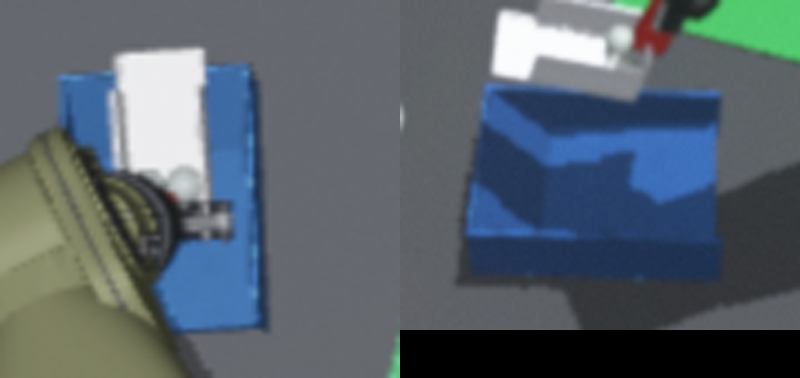

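```bash
python3 -m pendant '[0.0037,-0.0103,-0.001,1.1,0,4.5, 0.0021,-0.0105,-0.0006,1.1,0,4.5, 0.0005,-0.0107,-0.0001,1.1,0,4.5, -0.0012,-0.0107,0.0003,1.1,0,4.5, -0.0029,-0.0106,0.0007,1.1,0,4.5, -0.0045,-0.0103,0.0011,1.1,0,4.5, -0.0061,-0.0099,0.0015,1.1,0,4.5, -0.0077,-0.0093,0.0019,1.1,0,4.5, -0.0092,-0.0087,0.0022,1.1,0,4.5, -0.0106,-0.0079,0.0026,1.1,0,4.5, -0.012,-0.007,0.003,1.1,0,4.5, -0.0134,-0.0059,0.0033,1.1,0,4.5, -0.0146,-0.0048,0.0036,1.1,0,4.5, -0.0157,-0.0036,0.0039,1.1,0,4.5, -0.0168,-0.0022,0.0041,1.1,0,4.5, -0.016,-0.0008,0.0044,1.1,0,4.5, -0.014,0.0006,0.0036,1.1,0,4.5, -0.011,0.0022,0.003,1.1,0,4.5, -0.008,0.0038,0.002,1.1,0,4.5, -0.005,0.0054,0.001,1.1,0,4.5]'
python3 -m pendant '[0,0,0,0,0,0, 0,0,0,0,0,0]'
python3 - <<'E'
from tub import *
lipnow()
p=robot.camera('top');tubcheck(p,cloud(p),'top')
cv2.imwrite('pics/top49z.png',cv2.resize(p['pixels'][140:240,310:430,::-1],(720,600),interpolation=cv2.INTER_CUBIC))
plan([((541,-217,148),-90,8,8)])
E
```

```text
t: 85.12
eef_pos: [559.7, -15.4, 209.6]
orientation: [2.093, 2.092, -0.247]
force: [-0.3, 0.2, -2.3]
width: 21.8
t: 85.38
eef_pos: [559.4, -14.9, 210.1]
orientation: [2.089, 2.097, -0.247]
force: [-0.1, 0.4, -4.1]
width: 21.4
t 85.38 lip world [ 560.1 -142.4  170.3] tray [ -10.3 -394. ] yaw -89.81 up 13.7 roll 0.21 F [-0.1  0.4 -4.1] q [ 0.11  0.34 -0.1   1.15 -0.24  1.68] w 21.4
top tub 130 [122.4 129.9] (array([ 570., -238.]), array([ 68.3, 137.1]), 89.0)
-0.0093, -0.0021, 0.0035, 0.2, 0.7, 0,  -0.0093, -0.0023, 0.0034, 0, 0.7, 0,  -0.0094, -0.0023, 0.0033, 0, 0.7, 0,  -0.0094, -0.0023, 0.0032, 0, 0.7, 0,  -0.0095, -0.0023, 0.0031, 0, 0.7, 0,  -0.0096, -0.0023, 0.003, 0, 0.7, 0,  -0.0096, -0.0023, 0.0029, 0, 0.7, 0,  -0.0097, -0.0023, 0.0028, 0, 0.7, 0,
```

View pics/top49z.png

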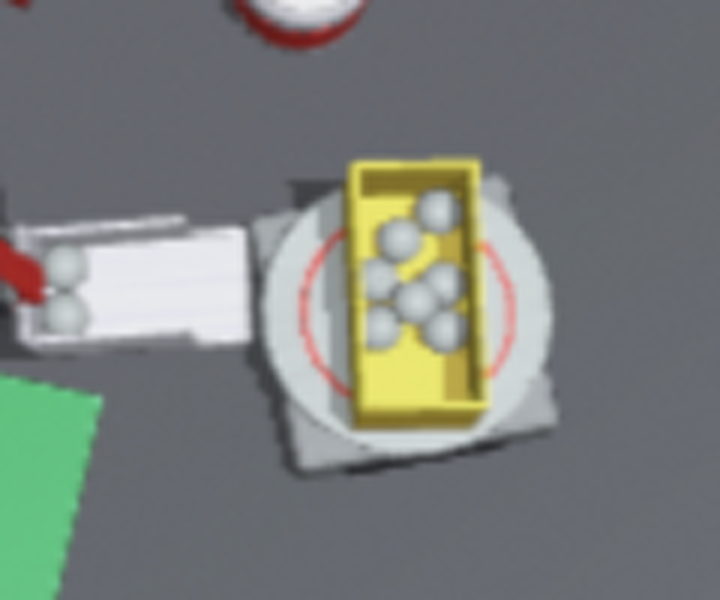

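```bash
python3 -m pendant '[-0.0093,-0.0021,0.0035,0.2,0.7,0, -0.0093,-0.0023,0.0034,0,0.7,0, -0.0094,-0.0023,0.0033,0,0.7,0, -0.0094,-0.0023,0.0032,0,0.7,0, -0.0095,-0.0023,0.0031,0,0.7,0, -0.0096,-0.0023,0.003,0,0.7,0, -0.0075,-0.0023,0.0029,0,0.7,0, -0.0058,-0.0023,0.0028,0,0.7,0, -0.004,0,0,0,0,0, -0.002,0,0,0,0,0, 0,0,0,0,0,0]'
python3 - <<'E'
from tub import *
lipnow()
p=robot.camera('top');tubcheck(p,cloud(p),'top')
cv2.imwrite('pics/top50z.png',cv2.resize(p['pixels'][140:240,310:430,::-1],(720,600),interpolation=cv2.INTER_CUBIC))
plan([((541,-217,144),-90,1,8),((541,-217,142),-90,-11,16)])
E
```

```text
t: 86.8
eef_pos: [542.0, -94.4, 200.8]
orientation: [2.145, 2.15, -0.15]
force: [-0.1, 0.6, -3.4]
width: 21.3
t 86.8 lip world [ 542.4 -217.3  148.8] tray [ -31.5 -468.1] yaw -89.87 up 8.12 roll 0.1 F [-0.1  0.6 -3.4] q [-0.09  0.3  -0.16  1.09 -0.14  1.48] w 21.3
top tub 111 [121.5 128.7] (array([ 569.5, -238.3]), array([ 66.9, 137.2]), 89.2)
-0.001, 0, -0.0012, 0.1, 0.9, 0,  -0.001, -0.0001, -0.0012, 0, 0.9, 0,  -0.001, -0.0001, -0.0012, 0, 0.9, 0,  -0.001, -0.0001, -0.0012, 0, 0.9, 0,  -0.001, -0.0001, -0.0012, 0, 0.9, 0,  -0.001, -0.0001, -0.0012, 0, 0.9, 0,  -0.001, -0.0001, -0.0012, 0, 0.9, 0,  -0.001, -0.0001, -0.0012, 0, 0.9, 0,  
-0.0009, 0, -0.0014, 0, 0.7, 0,  -0.0009, 0, -0.0014, 0, 0.7, 0,  -0.0009, 0, -0.0014, 0, 0.7, 0,  -0.0009, 0, -0.0014, 0, 0.7, 0,  -0.0009, 0, -0.0014, 0, 0.7, 0,  -0.0009, 0, -0.0014, 0, 0.8, 0,  -0.0009, 0, -0.0014, 0, 0.8, 0,  -0.0009, 0, -0.0014, 0, 0.7, 0,  -0.0009, 0, -0.0014, 0, 0.8, 0,  -0.0009, 0, -0.0014, 0, 0.7, 0,  -0.0009, 0, -0.0014, 0, 0.7, 0,  -0.0009, 0, -0.0014, 0, 0.8, 0,  -0.0009, 0, -0.0014, 0, 0.7, 0,  -0.0009, 0, -0.0014, 0, 0.8, 0,  -0.0009, 0, -0.0014, 0, 0.7, 0,  -0.0009, 0, -0.0014, 0, 0.7, 0,
```

View pics/top50z.png

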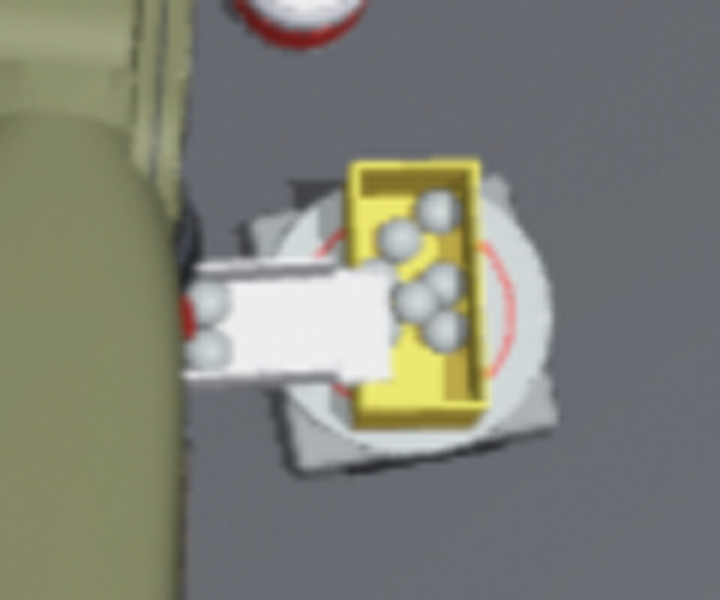

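```bash
python3 -m pendant '[-0.001,0,-0.0012,0.1,0.9,0, -0.001,0,-0.0012,0,0.9,0, -0.001,0,-0.0012,0,0.9,0, -0.001,0,-0.0012,0,0.9,0, -0.001,0,-0.0012,0,0.9,0, -0.001,0,-0.0012,0,0.9,0, -0.001,0,-0.0012,0,0.9,0, -0.001,0,-0.0012,0,0.9,0, -0.0009,0,-0.0014,0,0.7,0, -0.0009,0,-0.0014,0,0.7,0, -0.0009,0,-0.0014,0,0.7,0, -0.0009,0,-0.0014,0,0.7,0, -0.0009,0,-0.0014,0,0.7,0, -0.0009,0,-0.0014,0,0.7,0, -0.0009,0,-0.0014,0,0.7,0, -0.0009,0,-0.0014,0,0.7,0, -0.0009,0,-0.0014,0,0.7,0, -0.0009,0,-0.0014,0,0.7,0, -0.0009,0,-0.0014,0,0.7,0, 0,0,0,0,0,0]'
python3 -m pendant '[-0.0009,0,-0.0014,0,0.7,0, -0.0009,0,-0.0014,0,0.7,0, -0.0009,0,-0.0014,0,0.7,0, -0.0009,0,-0.0014,0,0.7,0, -0.0009,0,-0.0014,0,0.7,0, -0.0009,0,-0.0014,0,0.7,0,  0,0,0,0,0,0, 0,0,0,0,0,0, 0,0,0,0,0,0, 0,0,0,0,0,0]'
python3 - <<'E'
from tub import *
lipnow()
p=robot.camera('top');tubcheck(p,cloud(p),'top')
cv2.imwrite('pics/top51z.png',cv2.resize(p['pixels'][140:240,310:430,::-1],(720,600),interpolation=cv2.INTER_CUBIC))
E
```

```text
t: 89.35
eef_pos: [542.0, -112.5, 225.9]
orientation: [-2.159, -2.162, -0.128]
force: [-0.5, -0.7, -2.9]
width: 21.6
t: 90.6
eef_pos: [541.8, -118.6, 233.4]
orientation: [-2.118, -2.123, -0.203]
force: [-0.3, -0.3, -1.5]
width: 21.5
t 90.6 lip world [ 542.  -217.8  144. ] tray [ -31.9 -468.5] yaw -89.87 up -10.98 roll -0.02 F [-0.3 -0.3 -1.5] q [-0.32  0.35 -0.01  1.27  0.18  1.24] w 21.5
top tub 1 [118.9 118.9] 0
```

View pics/top51z.png

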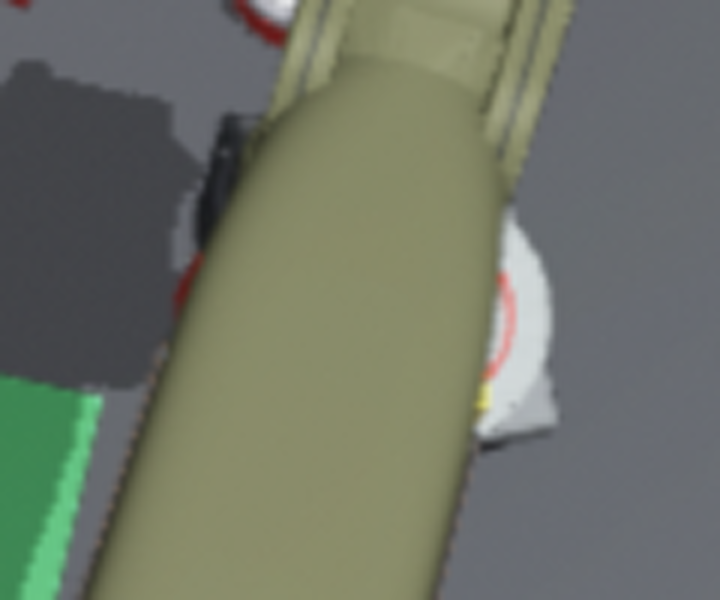

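```bash
python3 -m pendant '[0,0,-0.01,0,0,0, 0.01,0,-0.01,0,-3,0, 0.02,0,-0.005,0,-4,0, 0.03,0,0,0,-4,0, 0.03,0,0,0,0,0, 0.03,0,0,0,0,0, 0.02,0,0,0,0,0, 0,0,0,0,0,0, 0,0,0,0,0,0]'
python3 - <<'E'
from tub import *
p,q=zoom('z52');tubcheck(p,cloud(p),'top')
cv2.imwrite('pics/top52z.png',cv2.resize(p['pixels'][140:240,310:430,::-1],(720,600),interpolation=cv2.INTER_CUBIC))
C=cloud(p)
B=seg(p,C,(569,-239),90,lambda h,C:(h[...,1]<80)&(C[...,2]>70)&(abs(C[...,0]-569)<63)&(abs(C[...,1]+239)<29)); print('max ball top z',np.percentile(B[:,2],99))
save(q,'side52.png')
# place target: scoop origin = mat centre
plan([((452.5+58*np.cos(np.radians(-14)),14+58*np.sin(np.radians(-14)),120),-14,0,10)])
E
```

```text
t: 91.78
eef_pos: [541.7, 15.7, 264.9]
orientation: [2.219, 2.223, -0.001]
force: [-0.6, 0.2, -1.3]
width: 21.4
t 91.78 lip world [541.9 -98.8 196.2] tray [ -26.4 -349.6] yaw -89.91 up 0.05 roll -0.01 F [-0.6  0.2 -1.3] q [ 0.03  0.28 -0.03  1.27 -0.    1.6 ] w 21.4
top tub 112 [120.4 128.5] (array([ 569.9, -238.4]), array([ 66.8, 138.3]), 89.0)
max ball top z 100.60288292686229
0.0089, -0.0184, 0.0076, 0, 0, -7.6,  0.0093, -0.0171, 0.0076, 0, 0, -7.6,  0.0094, -0.0157, 0.0076, 0, 0, -7.6,  0.0094, -0.0143, 0.0076, 0, 0, -7.6,  0.0092, -0.0129, 0.0076, 0, 0, -7.6,  0.0088, -0.0116, 0.0076, 0, 0, -7.6,  0.0083, -0.0103, 0.0076, 0, 0, -7.6,  0.0076, -0.0092, 0.0076, 0, 0, -7.6,  0.0067, -0.0081, 0.0076, 0, 0, -7.6,  0.0057, -0.0071, 0.0076, 0, 0, -7.6,
```

View pics/top52z.png

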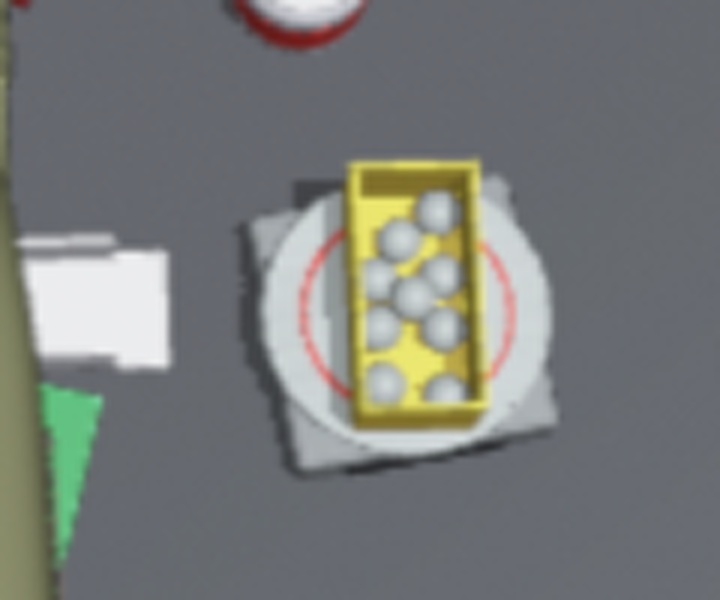

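View pics/side52.png

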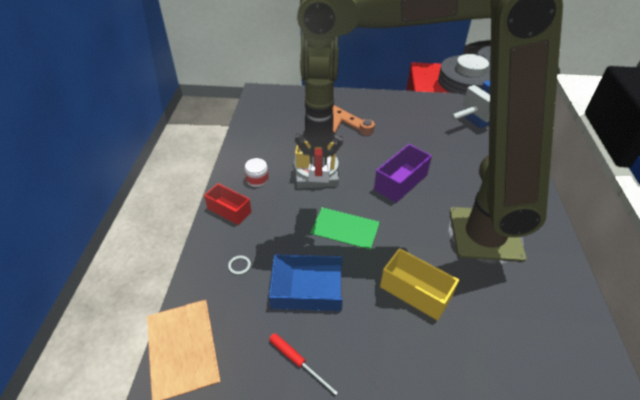

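```bash
python3 -m pendant '[0.0089,-0.0184,0.0076,0,0,-7.6, 0.0093,-0.0171,0.0076,0,0,-7.6, 0.0094,-0.0157,0.0076,0,0,-7.6, 0.0094,-0.0143,0.0076,0,0,-7.6, 0.0092,-0.0129,0.0076,0,0,-7.6, 0.0088,-0.0116,0.0076,0,0,-7.6, 0.0083,-0.0103,0.0076,0,0,-7.6, 0.0076,-0.0092,0.0076,0,0,-7.6, 0.0067,-0.0081,0.0076,0,0,-7.6, 0.0057,-0.0071,0.0076,0,0,-7.6, 0,0,0,0,0,0, 0,0,0,0,0,0]'
python3 - <<'E'
from tub import *
l,M,pp=lipnow()
for n in ['top','side']:
    p=robot.camera(n);C=cloud(p);hsv=masks(p);L=(C-l)@M
    m=(hsv[...,1]<60)&(hsv[...,2]>120)&(L[...,0]>-10)&(L[...,0]<80)&(abs(L[...,1])<22)&(abs(L[...,2])<15)
    T=L[m]; 
    if len(T)>20:
        k=np.polyfit(T[:,0],T[:,2],1); r=T[:,2]-np.polyval(k,T[:,0]); g=abs(r)<4;k=np.polyfit(T[g,0],T[g,2],1)
        print(n,len(T),'front',np.percentile(T[:,0],1).round(1),'offset z at lip',k[1].round(1),'rel pitch(nose up +)',np.degrees(np.arctan(k[0])).round(1))
    save(p,n+'53.png')
plan([((452.5+58*np.cos(np.radians(-14)),14+58*np.sin(np.radians(-14)),15),-14,0,5)])
E
```

```text
t: 93.38
eef_pos: [398.4, 28.2, 189.1]
orientation: [0.384, 3.117, -0.0]
force: [0.4, 0.0, -1.8]
width: 21.5
t 93.38 lip world [5.095e+02 4.000e-01 1.204e+02] tray [ -54.1 -249. ] yaw -14.04 up 0.05 roll -0.0 F [ 0.4  0.  -1.8] q [ 0.07  0.07 -0.49  1.01 -0.    0.32] w 21.5
top 47 front -1.9 offset z at lip -2.4 rel pitch(nose up +) 0.6
side 140 front -0.5 offset z at lip -1.8 rel pitch(nose up +) 0.8
0.0001, -0.0002, 0.0211, 0, 0, 0,  0.0001, -0.0002, 0.0211, 0, 0, 0,  0.0001, -0.0002, 0.0211, 0, 0, 0,  0.0001, -0.0002, 0.0211, 0, 0, 0,  0.0001, -0.0002, 0.0211, 0, 0, 0,
```

View pics/side53.png

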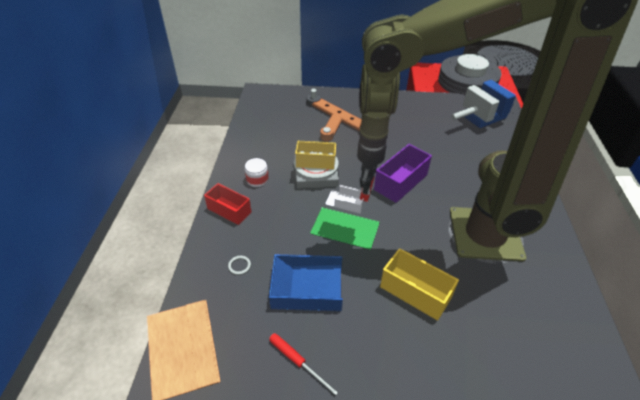

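```bash
python3 -m pendant '[0,0,0.025,0,0,0, 0,0,0.025,0,0,0, 0,0,0.025,0,0,0, 0,0,0.02,0,0,0, 0,0,0.012,0,0,0, 0,0,0.006,0,0,0, 0,0,0,0,0,0, 0,0,0,0,0,0]'
python3 -m pendant '[0,0,0.002,0,0,0, 0,0,0,0,0,0]'; python3 -m pendant '[0,0,0.0015,0,0,0, 0,0,0,0,0,0]'
python3 -c "
from h import *
lipnow()"
```

```text
t: 94.48
eef_pos: [398.4, 28.4, 76.3]
orientation: [0.38, 3.117, -0.0]
force: [-0.1, 0.3, -2.1]
width: 21.1
t: 94.72
eef_pos: [398.4, 28.4, 74.2]
orientation: [0.38, 3.117, -0.0]
force: [1.5, -0.6, 1.2]
width: 21.5
t: 94.98
eef_pos: [398.6, 28.4, 74.2]
orientation: [0.38, 3.116, -0.0]
force: [-3.6, -0.0, 17.5]
width: 21.7
t 94.97 lip world [509.8   0.9   5.6] tray [ -53.7 -248.5] yaw -13.89 up 0.12 roll 0.01 F [-3.6 -0.  17.5] q [ 0.07  0.19 -0.69  0.69 -0.    0.31] w 21.7
```

Resting on the mat. Ease off, open, retract straight up.

```bash
python3 -m pendant '[0,0,-0.0015,0,0,0, 0,0,0,0,0,0]'
python3 -m pendant '[0,0,0,0,0,0, 0,0,0,0,0,0, 0,0,0,0,0,0, 0,0,0,0,0,0, 0,0,0,0,0,0, 0,0,-0.02,0,0,0, 0,0,-0.04,0,0,0, 0,0,-0.05,0,0,0, 0,0,-0.05,0,0,0, 0,0,-0.04,0,0,0, 0,0,0,0,0,0, 0,0,0,0,0,0]' 60
python3 - <<'E'
from tub import *
p,C,pp,M=look('w54.png')
T=seg(p,C,(453,13),140,green); print('mat',rect(T))
T=seg(p,C,(453,13),100,lambda h,C:(h[...,1]<70)&(C[...,2]>28)&(C[...,2]<45)); print('walls',len(T),rect(T),np.percentile(T[:,2],[5,50,95]))
T=seg(p,C,(400,25),60,lambda h,C:red(h,C)&(C[...,2]>110)); print('grip',len(T),rect(T),T.mean(0))
go((0,0,0))
p=robot.camera('top');tubcheck(p,cloud(p),'top');save(p,'top54.png')
E
```

```text
t: 95.22
eef_pos: [398.0, 28.4, 74.2]
orientation: [0.38, 3.118, -0.0]
force: [-1.2, -0.4, 7.0]
width: 21.6
t: 96.72
eef_pos: [397.4, 28.4, 273.1]
orientation: [-0.38, -3.118, 0.001]
force: [-0.5, -0.1, -0.7]
width: 65.6
mat (array([452.8,  13.6]), array([121.2, 201.2]), 76.2)
walls 462 (array([444.5,  17.2]), array([61. , 84.4]), 76.1) [31.32120443 40.40863573 43.32729825]
grip 555 (array([391.3,  11.9]), array([55.4, 24.2]), 75.9) [394.23859033  29.22302797 130.34260239]
t 96.78 pos [396.9  28.4 272.5] x [-0.971  0.24   0.002] y [ 0.24   0.971 -0.001] z [-0.002 -0.001 -1.   ] q [ 0.07  0.03 -0.31  1.23 -0.    0.31] w 65.1
shift total tool (mm) [ 377.9 -122.5  273.5] per row m [ 0.3779 -0.1225  0.2735] | turn total deg [0. 0. 0.] | shift in turned axes [ 377.9 -122.5  273.5]
top tub 116 [120.3 127.9] (array([ 570. , -237.7]), array([ 68.4, 137.5]), 88.6)
```

View pics/w54.png

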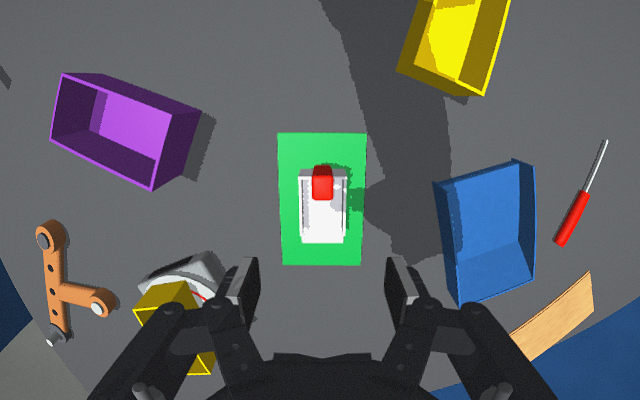

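View pics/top54.png

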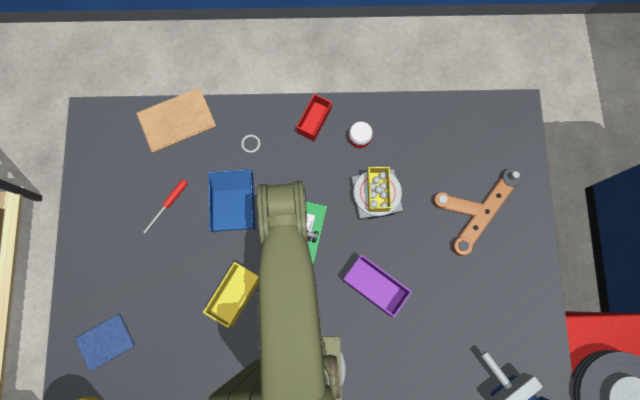

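```bash
python3 - <<'E'
from tub import *
p=robot.camera('top');tubcheck(p,cloud(p),'top'); q=robot.camera('side');save(q,'side55.png')
for n in ['tin','spring_ring','screwdriver','control_arm']:
    print(n,[(round(b['conf'],2),np.round(b['point']).tolist()) for b in robot.boxes_of(p,n)][:1])
print(robot.read_state()['t'],robot.read_state()['force'])
robot.job_done()
E
```

```text
top tub 112 [120.2 128. ] (array([ 570.2, -239. ]), array([138.,  68.]), 0.1)
tin [(0.79, [769.0, -187.0, 72.0])]
spring_ring []
screwdriver [(0.79, [577.0, 456.0, 21.0])]
control_arm [(0.64, [520.0, -573.0, 30.0])]
97.125 [ 0.63947588  0.2490658  -0.38171066]
the job is handed in; nothing more can be done
```

I handed the job in at about 97 s of the 210 s allowed: all nine balls are in the yellow tub on the pan, and the scoop is back on its mat. No verdict was reported.

The balls went over in three trips: 4, then 3, then 2. On the second trip the scoop turned in the grip when its lip jammed at the foot of the ramp. I set it down in the tray, took it again, and climbed the ramp with almost no pressure.

**Last checks:**
- **Balls:** the overhead picture showed all 9 in the tub, their tops about 28 mm below its rim. The tray was empty.
- **Tub:** its rim centre measured about (570, -239) mm against a pan centre of about (569, -239) mm. It looked upright and level.
- **Scoop:** it lies flat on the mat, its origin within about 3 mm of the mat's centre.
- **Bystanders:** tin, screwdriver and suspension arm read within about 5 mm of where they started. The network missed the ring in the last picture, but it looked unmoved in the overhead picture just before.
- **Robot:** the gripper was open and clear, with near-zero force on the tool.

Two readings disagreed. Estimates of how far the scoop had turned in the grip varied from about 7 to 11 degrees, and I settled it by touching the lip to the tray floor. A few tub measurements were also wrong while the arm blocked the overhead camera, so I ignored those.

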